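# Return the red-banded bone to its labelled slot in the locked specimen rack

### The arm

A 7-joint arm with a two-finger parallel gripper is mounted at the origin on the work surface. World frame = base frame: x ahead of the robot, y to its left, z up, the work surface at z = 0. Lengths are in m, angles in rad, forces in N, time in s.
With the tool pointing down it reaches from about 0.4 to 0.85 m from the base axis. Payload 4.5 kg.
Tool frame: the origin (TCP) lies at the very end of the fingers, on their centre line; the grasp point (between the pads) lies 19 mm behind it; x points along the fingers, y is the direction in which the jaws open and shut, and the axes are right-handed (so a half turn about x gives the same grasp; the last joint's range is limited). The gripper opens to 85 mm and grips with 20 to 120 N. Pads are 22 mm wide; open, the fingers measure 114 mm over their backs; the gripper's body (76 mm by 85 mm) begins 54 mm behind the grasp point. The pads swing forward as they close: fully open they stand 13 mm farther back than shut.
Start: joints at [-1.115, 0.689, -0.195, 1.565, 0.157, 0.902, -0.215], TCP at [0.256, 0.57, 0.199] pointing down, gripper open.
Joint ranges: [-3.01, 3.01], [-0.46, 2.08], [-1.47, 1.51], [0.13, 2.56], [-1, 4.14], [0.04, 2.09], [-2.66, 2.66]. Speed limits (rad/s): [2.57, 2.57, 3.14, 3.14, 3.14, 3.14, 3.14].

### API

Orientations are given as [roll, pitch, yaw] about the fixed x, y, z axes, in that order (R = Rz(yaw) Ry(pitch) Rx(roll)).
In Python, from plant import ctrl, viewer, sign_off gives the robot as it stands. The module is installed in compiled form; this text tells all that it offers.
- The arm moves only by the tool drive_tool, never from a script. Its argument "targets" is a list of rows, each a list of 2 entries, a list of its own where there are three numbers: the shift along the tool's x, y, z in mm, then the turn about the tool's x in degrees. In form: [[[tx, ty, tz], yaw], ...]. A call has 1 to 5 rows; each row shifts and turns the pose as measured when the row begins, along the tool's axes as they then stand; what a row does not reach is not made up. A row lasts 1/12 s, in which the tool goes at most 41.7 mm and 7.16 degrees, less where a joint would pass 70% of its speed; a pose out of reach is approached as far as the arm can. A call is refused whole if a number of a shift passes 41.7 or a number of a turn 7.16, either way. A call with a gripper value outside its range is refused whole. "gripper" is the gripper command: -1 is shut, 1 is fully open, values between are in proportion, set as the call begins (left out, the last holds). The fingers move at their own pace and stop on an object; the grip force is fixed at half the most. Time passes only in rows, so rows that do not move let the fingers close. It gives the time, the measured TCP pose, the force and the opening at its end, in the units of the state.
- ctrl.state(): the state, without advancing time (a new reading comes with each control period).
- viewer.grab_frame(name): name is "side" or "top"; returns (picture, depth): 400x640x3 uint8, red, green, blue; 400x640 float32, m along the optical axis (not along the pixel's ray), 0 where there is no reading.
- viewer.get_calibration(name): a dict with "camera_matrix" (3x3 intrinsics, pixels), "T" (4x4, takes a point from camera to world coordinates). Camera axes: x right, y up, looking along -z (the intrinsics and any distortion apply to the point x, -y, -z); pixel columns grow to the right and rows downward; lengths in m; the calibration is good to about 2 mm. A picture is of the moment at which its call begins. get_calibration takes no time and is no camera call.
- sign_off(): hands the job in, once; it reports no verdict.
The state is a dict: "time_s": time; "joint_pos": joint angles; "qd": joint speeds; "joint_torque": joint torques, N m; "position": TCP position; "ee_rot": TCP orientation; "ft_force": force on the tool from outside, world axes, zero at the start; "torque": the same for the moment, N m; "finger_gap": finger opening in m.
Only numpy, scipy, OpenCV 4.12 (cv2) and the standard library are available. Lean on these libraries where they do the work, as an engineer would, in place of code of your own. Each camera call takes 0.05 s, during which the arm holds its last target.

### The job

Pull the looped spring clip sideways out of the pin on the specimen rack and lay it in the white dish, then swing the keeper bar fully open. Lay the bone with the red bands (do not drop it) in the rack slot with the red label, resting on the slot's floor, and swing the keeper bar shut again over it. Leave the clip in the dish and the other bones, with yellow and blue bands, where they are.

Things in the scene. Friction and masses are not known exactly. Their poses are not given: they have to be found in the camera images.
- rack: Aluminium specimen rack, fixed. Origin on the table under the middle of its three slots (at y = -71, 0, +71 mm); x along the slots (away from the robot at yaw 0), z up. Base x -115 to +92 mm, 224 mm wide, side walls 26 mm high. The pin stands beyond its +y side.
- pin_hole (a point): Middle of the cross hole in the upright pin, at rack (-20, 140, 59) mm. The pin is 20 mm (x) by 18 mm (y), its top 75 mm above the table; the hole runs along the rack's y axis, 11 mm wide, 12 mm high. Axes as the rack's.
- clip: Brass-coloured rigid R-clip of 7 mm wire, lying flat, 93 mm long, 70 g. Origin under the centre of its loop (45 mm outside); x along the straight leg (tip at x 67, y -10 mm), wavy leg at y 6 to 11. At the start its loop centre is at rack (-10, 190, 54) mm and its straight leg is through the pin, 41 to 59 mm along x; it comes out by a level pull of 35 mm or more along rack +y (its -x).
- clip_tip (a point): Tip of the clip's straight leg. (At the start the clip rests on the keeper's tongue. Under the loop the tongue is only 28 mm wide, with free space on both sides down to the table, so that the loop can be taken from above across its 45 mm, along the rack's x.)
- keeper (a joint): Keeper bar over the slots: 0 = shut (level, locked while the clip is in the pin), grows as it is swung up and back (away from the robot), 2.2 rad = fully open, resting on its stop. It falls shut by its weight below about 1.3 rad and falls open, to the stop, above about 1.7 rad, with mild damping, and rests there; about 3 N at the knob lifts it.
- keeper_knob (a point): Centre of the keeper's orange knob (24 mm diameter, 30 mm tall) on the middle of the bar. At joint value t it is at keeper_hinge + (-75 cos t + 20 sin t, 0, 75 sin t + 20 cos t) mm in rack axes. Pinched across the rack's y, it can turn between the fingers.
- keeper_bar (a point): Middle of the keeper's bar, 10 mm round, along the rack's y, 232 mm long: at keeper_hinge + (-75 cos t, 0, 75 sin t) mm in rack axes. From open it can be pushed from behind towards the robot, past upright, and falls shut.
- keeper_hinge (a point): Middle of the keeper's hinge line, at rack (55, 0, 51) mm; the line is parallel to the rack's y. Axes as the rack's.
- slot_red: Slot with the red label (red tab at its robot-side end, red floor); black, fixed; which of the three varies. Origin under its middle, 6 mm above the table; x along it. Floor 6 mm above the origin. At both ends (45 to 79 mm from the middle) two walls 56 mm apart, 22 mm high, guide the bone's ends; end walls 161 mm apart, 18 mm high; the middle 90 mm is open at the sides for fingers.
- slot_yellow: The same slot with the yellow label, empty.
- slot_blue: The same slot with the blue label; holds the blue-banded bone.
- bone_red: Brown bone with two red bands on its shaft, lying on the dark mat (3 mm thick), 150 mm long, 180 g. Origin under its middle on its underside; x along its length, z up. Shaft 22 mm thick, its axis 15 mm above the origin, free for fingers from x = -40 to +40 mm; knobbly ends 46 mm wide, 26 mm high. Either end may face the robot in the slot.
- bone_yellow: The same bone with yellow bands, lying on the mat; may be on either side of the red one. Stays there.
- bone_blue: The same bone with blue bands, in the blue slot. Stays there.
- dish: White shallow dish, fixed, 130 mm (x) by 160 mm (y) outside, 18 mm high, walls 4 mm, floor 4 mm thick. Origin under its middle.
Things that resemble listed ones, but are neither listed nor needed, are in the scene too. Several things have the shape of the clip; the one meant has the colours described above. Leave any turquoise look-alike of the bone_red alone.

How it is judged:
On the way, in this order (a step that is already met when the one before it is completed fails the run):
1. the clip is out of the pin and lies released in the white dish, the keeper still shut (x of clip in the frame of dish between -0.058 and 0.058 m and y of clip in the frame of dish between -0.073 and 0.073 m and z of clip in the frame of dish between -0.001 and 0.014 m and contact force between clip and the fingers below 0.1 N and linear speed of clip below 0.03 m/s and value of joint keeper below 0.15 rad), for 0.2 s.
2. the keeper is swung fully open (beyond 1.9 rad) (value of joint keeper above 1.9 rad), for 0.2 s.
3. the red-banded bone lies released in the red slot, the keeper open (x of bone_red in the frame of slot_red between -0.009 and 0.009 m and y of bone_red in the frame of slot_red between -0.009 and 0.009 m and z of bone_red in the frame of slot_red between 0.002 and 0.012 m and angle between the x axis of bone_red and the x axis of slot_red, either way round below 0.15 rad and contact force between bone_red and the fingers below 0.1 N and linear speed of bone_red below 0.03 m/s and value of joint keeper above 1.9 rad), for 0.2 s.
4. the keeper is shut (value of joint keeper below 0.08 rad), for 0.2 s.
At the end, for the whole second after the job is handed in: Red bone on the red slot's floor and blue bone in the blue slot (within 9 mm of the middle, 0.15 rad, 2 to 12 mm above slot origin); keeper below 0.08 rad; clip in the dish (at most 14 mm above its origin); yellow bone within 20 mm of its start; red bone and clip released, at rest (x of bone_red in the frame of slot_red between -0.009 and 0.009 m and y of bone_red in the frame of slot_red between -0.009 and 0.009 m and z of bone_red in the frame of slot_red between 0.002 and 0.012 m and angle between the x axis of bone_red and the x axis of slot_red, either way round below 0.15 rad and x of bone_blue in the frame of slot_blue between -0.009 and 0.009 m and y of bone_blue in the frame of slot_blue between -0.009 and 0.009 m and z of bone_blue in the frame of slot_blue between 0.002 and 0.012 m and angle between the x axis of bone_blue and the x axis of slot_blue, either way round below 0.15 rad and x of clip in the frame of dish between -0.058 and 0.058 m and y of clip in the frame of dish between -0.073 and 0.073 m and z of clip in the frame of dish between -0.001 and 0.014 m and value of joint keeper below 0.08 rad and distance of bone_yellow from where it was at the start of the episode below 0.02 m and contact force between each of clip, bone_red and the fingers below 0.1 N and linear speed of each of clip, bone_red below 0.03 m/s); the robot touches nothing.
It fails at once if the red-banded bone is dropped (it falls free of the fingers faster than 0.7 m/s, about 25 mm) (linear speed of bone_red above 0.7 m/s and contact force between bone_red and the fingers below 0.05 N).
It fails at once if the yellow-banded bone is moved more than 20 mm (distance of bone_yellow from where it was at the start of the episode above 0.02 m).
It fails at once if the blue-banded bone is moved more than 20 mm (distance of bone_blue from where it was at the start of the episode above 0.02 m).
It also fails if it takes over 72 s, if anything falls off the work surface, if the arm or the gripper's body presses on something with over 40 N, if the wrist force passes 120 N, or if a joint passes its speed limit or range.

## Working session

There is one attempt and no reset: what is moved stays moved. The work goes in short steps, Python scripts to look and compute and a tool call to move; the robot and the scene stay as the last step left them, time stands still between calls to the robot, and variables do not carry over. Pictures are saved under pics/ and viewed, and the job is handed in when it is done.

Besides the shell and the picture viewer there is one more tool, called after "Emit:" as name(argument=value, ...), one argument or row to a line, values as JSON. drive_tool: Moves the arm, as the interface text tells. Its arguments: {"type":"object","properties":{"targets":{"type":"array","items":{"type":"array"}},"gripper":{"type":"number"}},"required":["targets"]}

```bash
mkdir -p pics; cat > h.py <<'E'
import numpy as np, cv2
from plant import ctrl, viewer, sign_off
def grab(n,tag):
    im,d=viewer.grab_frame(n); cv2.imwrite(f'pics/{tag}.png',im[:,:,::-1]); np.save(f'pics/{tag}.npy',d); return im,d
def cloud(n,d):
    c=viewer.get_calibration(n);K=np.array(c['camera_matrix']);T=np.array(c['T'])
    v,u=np.mgrid[:d.shape[0],:d.shape[1]]
    x=(u-K[0,2])/K[0,0]*d; y=(v-K[1,2])/K[1,1]*d
    P=np.stack([x,-y,-d,np.ones_like(d)],-1)@T.T
    return P[...,:3]
E
python3 - <<'E'
from h import *
for n in('side','top'):
    im,d=grab(n,n+'0'); c=viewer.get_calibration(n); print(c); 
s=ctrl.state(); print(s)
E
```

```text
{'camera_matrix': array([[506.3993505 ,   0.        , 326.18596287],
       [  0.        , 506.3993505 , 192.48940363],
       [  0.        ,   0.        ,   1.        ]]), 'T': array([[ 9.66998331e-01, -1.46373471e-01,  2.08540249e-01,
         6.39134001e-01],
       [ 2.54781107e-01,  5.52637619e-01, -7.93522684e-01,
        -7.43512301e-01],
       [ 9.03482788e-04,  8.20467226e-01,  5.71692850e-01,
         6.44265171e-01],
       [ 0.00000000e+00,  0.00000000e+00,  0.00000000e+00,
         1.00000000e+00]])}
{'camera_matrix': array([[414.37176485,   0.        , 313.68334503],
       [  0.        , 414.37176485, 205.31997488],
       [  0.        ,   0.        ,   1.        ]]), 'T': array([[-0.02510256,  0.99395883, -0.10684431,  0.34927383],
       [-0.99967095, -0.0255227 , -0.00256653,  0.04969682],
       [-0.00527798,  0.10674473,  0.99427245,  0.944976  ],
       [ 0.        ,  0.        ,  0.        ,  1.        ]])}
{'time_s': 0.1, 'joint_pos': array([-1.11519507,  0.68994049, -0.1945018 ,  1.56624384,  0.15728659,
        0.90250074, -0.2150743 ]), 'qd': array([-7.01692988e-04, -1.01160776e-03, -9.30765550e-04, -2.81192228e-03,
        1.34421047e-03,  3.14454872e-05, -1.23442800e-03]), 'joint_torque': array([-3.86433065e-03, -5.40598118e+01, -1.27171833e+00, -1.58983219e+01,
        9.34787211e-03,  4.42988254e-03, -1.48724740e-05]), 'position': array([0.25566447, 0.5696096 , 0.19813761]), 'ee_rot': array([-1.49936706,  1.56909226, -1.92108826]), 'ft_force': array([3.43176838e-01, 3.63849405e-04, 3.81014114e-01]), 'torque': array([0.03769341, 0.04135933, 0.01797681]), 'finger_gap': 0.08537522692846272}
```

View pics/top0.png

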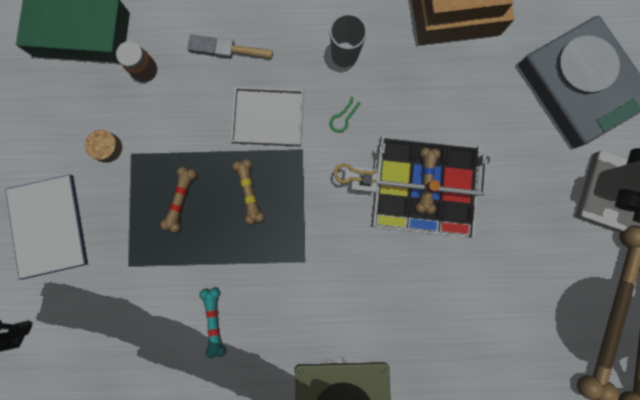

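View pics/side0.png

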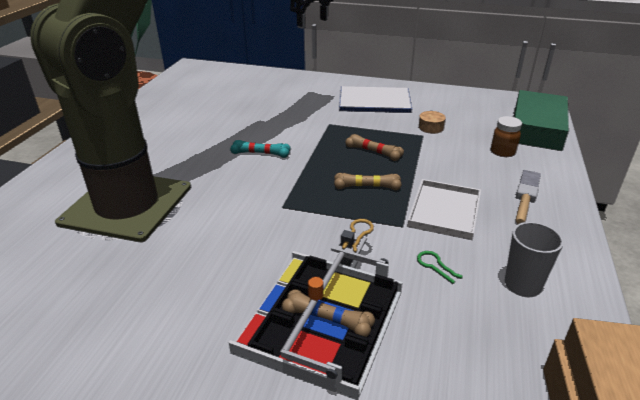

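```bash
python3 - <<'E'
import cv2,numpy as np
im=cv2.imread('pics/top0.png')
c=im[120:250,320:500]; cv2.imwrite('pics/c1.png',cv2.resize(c,None,fx=4.4,fy=4.4,interpolation=cv2.INTER_CUBIC))
im=cv2.imread('pics/side0.png')
c=im[205:390,225:465]; cv2.imwrite('pics/c2.png',cv2.resize(c,None,fx=3.2,fy=3.2,interpolation=cv2.INTER_CUBIC))
E
```

```text
(no output)
```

View pics/c1.png

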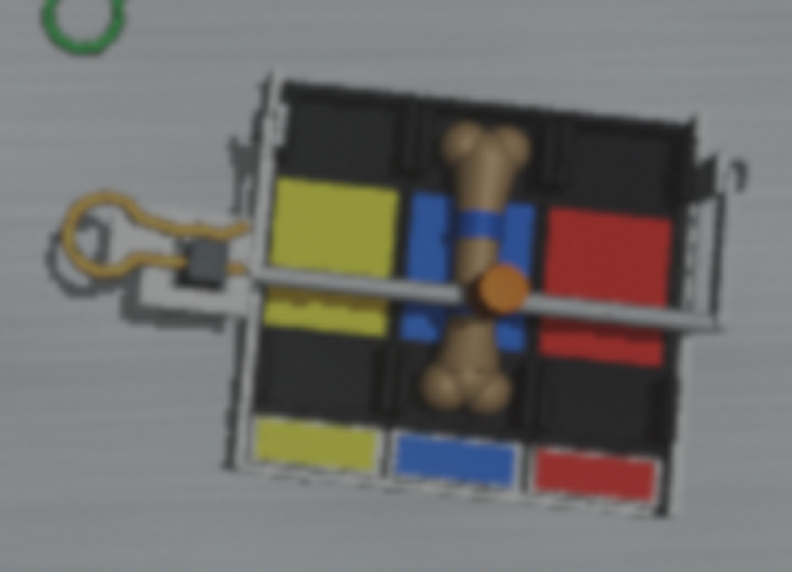

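View pics/c2.png

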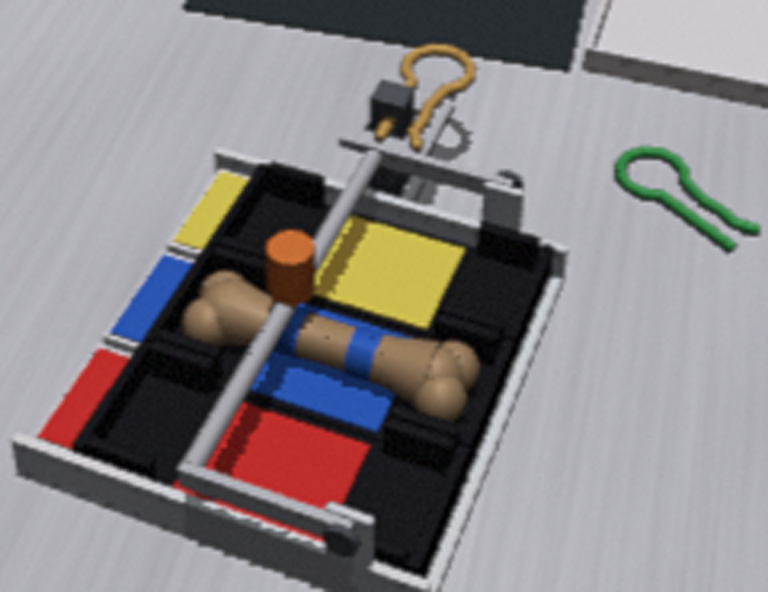

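```bash
python3 - <<'E'
from h import *
for n in('top','side'):
    im=cv2.imread(f'pics/{n}0.png');d=np.load(f'pics/{n}0.npy');P=cloud(n,d);hsv=cv2.cvtColor(im,cv2.COLOR_BGR2HSV)
    m0=(P[...,0]>.3)&(P[...,0]<.8)&(P[...,1]<.05)&(P[...,1]>-.4)&(d>0)
    print(n,'table z',np.median(P[...,2][m0]))
    H,S,V=[hsv[...,i].astype(int) for i in range(3)]
    # colours
    for nm,m in dict(red=((H<6)|(H>174))&(S>170),yel=(H>24)&(H<34)&(S>140),blu=(H>105)&(H<120)&(S>150),org=(H>6)&(H<14)&(S>190),brass=(H>14)&(H<22)&(S>120)).items():
        lab,cc,st,ce=cv2.connectedComponentsWithStats((m).astype(np.uint8))
        for i in range(1,lab):
            if st[i,4]>15:
                q=P[cc==i]; q=q[q[:,2]>-.05]
                if len(q): print(nm,st[i],ce[i].round(0),q.mean(0).round(4),'zmin/max',np.percentile(q[:,2],[5,95]).round(3))
    z=P[...,2]
    m=m0&(z>.05)&(z<.059)&(P[...,0]>.35)
    q=P[m]; print('bar?',len(q),q.min(0),q.max(0))
    m=m0&(z>.066); q=P[m]; print('high',len(q)); 
    lab,cc,st,ce=cv2.connectedComponentsWithStats(m.astype(np.uint8))
    for i in range(1,lab):
        if st[i,4]>5: print(st[i],P[cc==i].mean(0).round(4),P[cc==i].max(0).round(4),P[cc==i].min(0).round(4))
E
```

```text
top table z 0.0010560648191096922
red [444 168  28  20 471] [458. 178.] [ 0.5038 -0.2758  0.0151] zmin/max [0.01  0.016]
red [176 187  10   7  46] [181. 190.] [0.4894 0.3482 0.0288] zmin/max [0.022 0.032]
red [443 195  27   7 129] [456. 198.] [ 0.4576 -0.2696  0.0132] zmin/max [0.01  0.016]
red [171 204  10   7  50] [175. 207.] [0.4512 0.36   0.0288] zmin/max [0.023 0.032]
red [444 224  23   8 124] [455. 228.] [ 0.3909 -0.2624  0.0195] zmin/max [0.016 0.022]
red [208 312   7   4  23] [211. 314.] [0.2232 0.2709 0.0673] zmin/max [0.025 0.031]
red [209 330   9   5  30] [213. 332.] [0.1782 0.2767 0.0269] zmin/max [0.024 0.029]
yel [382 161  28  21 492] [396. 171.] [ 0.5225 -0.1357  0.0168] zmin/max [0.01  0.016]
yel [242 179   8   7  39] [245. 182.] [0.504  0.2039 0.03  ] zmin/max [0.027 0.033]
yel [381 187  27   9 167] [394. 191.] [ 0.4775 -0.13    0.0133] zmin/max [0.011 0.016]
yel [246 196   8   7  40] [249. 199.] [0.4624 0.1917 0.0531] zmin/max [0.028 0.033]
yel [380 217  24   8 150] [391. 221.] [ 0.4101 -0.1209  0.0193] zmin/max [0.016 0.022]
blu [413 164  10  20 161] [417. 174.] [ 
[... 3130 characters left out ...]
.8467 -0.2656  0.0854] zmin/max [0.072 0.094]
brass [555 382   8   6  17] [559. 385.] [ 0.8367 -0.2684  0.0457] zmin/max [0.031 0.058]
brass [554 389   6  11  18] [556. 393.] [ 0.8369 -0.2701  0.0301] zmin/max [0.024 0.037]
brass [580 388   9  10  25] [584. 392.] [ 0.8507 -0.3072  0.0908] zmin/max [0.08 0.1 ]
bar? 1852 [ 0.46138942 -0.33605148  0.05000215] [0.79992165 0.00356999 0.05897193]
high 1019
[510 222  22  46 643] [ 0.7874 -0.0407  0.0914] [0.8    0.0032 0.1106] [ 0.7733 -0.0703  0.0661]
[341 230  14  12 119] [ 0.5002 -0.0677  0.0724] [ 0.511  -0.0557  0.0761] [ 0.4895 -0.0771  0.066 ]
[308 277  16  20 257] [ 0.482  -0.2082  0.0799] [ 0.4925 -0.1924  0.0874] [ 0.4694 -0.2168  0.0661]
```

```bash
python3 - <<'E'
from h import *
from scipy.spatial.transform import Rotation as Ro
s=ctrl.state(); print(Ro.from_euler('xyz',s['ee_rot']).as_matrix().round(3))
for n in('top','side'):
    im=cv2.imread(f'pics/{n}0.png');d=np.load(f'pics/{n}0.npy');P=cloud(n,d);hsv=cv2.cvtColor(im,cv2.COLOR_BGR2HSV)
    H,S,V=[hsv[...,i].astype(int) for i in range(3)]
    X,Y,Z=[P[...,i] for i in range(3)]
    # dish rim
    m=(X>.52)&(X<.75)&(Y>.03)&(Y<.3)&(Z>.012)&(Z<.03)&(S<60)
    q=P[m]; r=cv2.minAreaRect((q[:,:2]*1000).astype(np.float32)); print(n,'dish',len(q),r,np.median(q[:,2]))
    # bones on mat
    for nm,(a,b) in dict(red=(.29,.42),yel=(.13,.27)).items():
        m=(X>.36)&(X<.6)&(Y>a)&(Y<b)&(Z>.008)&(Z<.06)
        q=P[m][:,:2]*1000; r=cv2.minAreaRect(q.astype(np.float32)); print(nm,len(q),r,q.min(0),q.max(0))
    m=(X>.3)&(X<.7)&(Y>.1)&(Y<.5)&(V<60)&(Z<.01); print('mat z',np.median(Z[m]))
    o=np.array([.4974,-.2034] if n=='top' else [.501,-.2073]); a=np.radians(-7.7); Rr=np.array([[np.cos(a),-np.sin(a)],[np.sin(a),np.cos(a)]])
    L=(P[...,:2]-o)@Rr*1000
    red=((H<6)|(H>174))&(S>150)&(abs(L[...,1]+71)<50)&(abs(L[...,0])<130)
    print('red', L[red&(L[...,0]>-80)].min(0),L[red&(L[...,0]>-80)].max(0)); q=L[red&(L[...,0]<-80)]; print('tab',q.min(0),q.max(0))
    m=(abs(L[...,0])<150)&(abs(L[...,1])<112+20)&(Z>.004)&(Z<.045); q=L[m]; print('base',np.percentile(q,[.5,99.5],axis=0))
    br=(H>8)&(H<22)&(S>60)&(abs(L[...,1])<30)&(abs(L[...,0])<100)&(Z<.05); q=L[br]; print('bone blue',cv2.minAreaRect(q.astype(np.float32)))
    cl=(H>12)&(H<24)&(S>80)&(abs(L[...,1]-180)<50)&(abs(L[...,0])<50)&(Z>.045); q=L[cl]; print('clip',q.min(0),q.max(0))
E
```

```text
[[-0.001  0.409  0.912]
 [-0.002  0.912 -0.409]
 [-1.    -0.002  0.   ]]
top dish 583 ((623.0684814453125, 157.48780822753906), (160.6472625732422, 206.55630493164062), 86.27670288085938) 0.017894246291625948
red 945 ((468.13604736328125, 357.09686279296875), (211.5618438720703, 129.76058959960938), 1.8239542245864868) [360.34369386 290.0807382 ] [575.5062232  418.94578772]
yel 980 ((484.43292236328125, 204.92906188964844), (129.82046508789062, 237.91534423828125), 85.06232452392578) [360.32970007 130.07728114] [599.98869311 264.99882639]
mat z 0.0037522171719291952
red [ -38.14996232 -102.90402864] [ 38.25937324 -39.95481692]
tab [-106.12180642  -99.8591136 ] [-90.57667223 -44.43380596]
base [[-114.95056876 -111.4761094 ]
 [  88.46928839  111.85732997]]
bone blue ((3.4559478759765625, -3.393146514892578), (51.454742431640625, 153.91139221191406), 89.87747955322266)
clip [-30.75640231 130.71013976] [ 10.17962055 210.43137311]
side dish 546 ((641.8858642578125, 152.5428009033203), (166.17507934570312, 176.42068481445312), 87.36478424072266) 0.01568612467655145
red 620 ((473.6753845214844, 350.0158386230469), (43.405555725097656, 148.19984436035156), 72.87249755859375) [400.8477647  311.96675368] [548.36263797 390.01939618]
yel 814 ((511.2632141113281, 189.47695922851562), (87.49645233154297, 192.8820037841797), 80.9395980834961) [414.44372681 131.08746494] [599.99432735 227.73123982]
mat z 0.0014311501925499126
red [ -70.13595751 -102.32318471] [ 85.16370726 -36.8172229 ]
tab [-109.82847198 -106.06307848] [-80.81192476 -39.32167107]
base [[-111.02602744 -112.28532126]
 [  90.59378715  112.53976806]]
bone blue ((1.3873519897460938, 0.3517284393310547), (166.59176635742188, 59.45296096801758), 0.13517874479293823)
clip [-31.3136238  130.40997328] [ 10.83679414 210.7858729 ]
```

```bash
python3 - <<'E'
from h import *
im=cv2.imread('pics/top0.png');d=np.load('pics/top0.npy');P=cloud('top',d)
cv2.imwrite('pics/c3.png',cv2.resize(im[75:250,120:320],None,fx=4,fy=4,interpolation=cv2.INTER_CUBIC)[:600])
X,Y,Z=[P[...,i] for i in range(3)]
m=(X>.53)&(X<.74)&(Y>.05)&(Y<.29)&(Z>.012)&(Z<.03)
k,cc,st,ce=cv2.connectedComponentsWithStats(m.astype(np.uint8))
for i in range(1,k):
    if st[i,4]>30: print(st[i],cv2.minAreaRect((P[cc==i][:,:2]*1000).astype(np.float32)))
m=(X>.36)&(X<.6)&(Y>.13)&(Y<.42)&(Z>.01)&(Z<.06)
k,cc,st,ce=cv2.connectedComponentsWithStats(m.astype(np.uint8))
for i in range(1,k):
    if st[i,4]>100: print(st[i],cv2.minAreaRect((P[cc==i][:,:2]*1000).astype(np.float32)))
E
```

```text
[231  87  72  58 570] ((660.3826293945312, 155.03659057617188), (160.48504638671875, 132.02655029296875), 86.1357421875)
[232 159  20  13 121] ((544.369873046875, 213.27001953125), (42.875308990478516, 27.923784255981445), 88.65980529785156)
[232 159  33  66 878] ((483.951904296875, 199.6587371826172), (148.32000732421875, 44.66775131225586), 12.697797775268555)
[160 167  37  66 921] ((470.0069274902344, 356.41912841796875), (44.15420913696289, 149.04046630859375), 73.18396759033203)
```

View pics/c3.png

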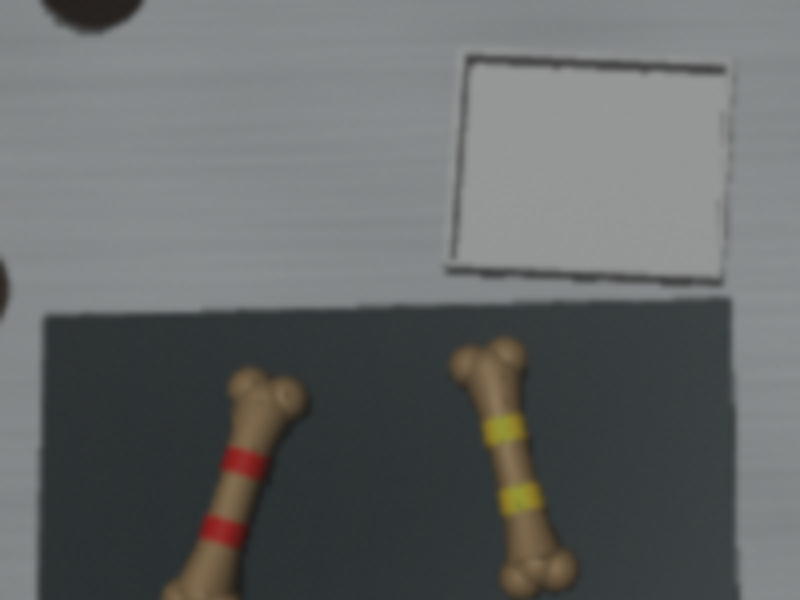

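```bash
cat > p.py <<'E'
import sys
from h import *
from scipy.spatial.transform import Rotation as Ro
def plan(target,yaw,n=5,step=38):
    """target mm world, yaw = world angle (deg) of tool y axis (mod 180)"""
    s=ctrl.state(); R=Ro.from_euler('xyz',s['ee_rot']).as_matrix(); p=s['position']*1000
    t=np.array(target,float)
    cy=np.degrees(np.arctan2(R[1,1],R[0,1])); dy=(yaw-cy+90)%180-90
    print('t',round(s['time_s'],2),'pos',p.round(1),'yaw',round(cy,2),'gap',round(s['finger_gap']*1000,1),'F',s['ft_force'].round(1),'q7',s['joint_pos'][6].round(2),'left',(t-p).round(1),round(dy,2),'dist',np.linalg.norm(t-p).round(1),'tilt',R[:,0].round(3))
    rows=[]
    for i in range(n):
        e=R.T@(t-p); L=np.linalg.norm(e); k=max(1,int(np.ceil(L/step))); k=max(k,min(int(np.ceil(abs(dy)/7)),n-i))
        e=e/k; w=np.clip(-dy,-7,7) # tool x is down: world yaw + = tool turn -
        if k>1: w=np.clip(-dy/max(k,1) if abs(dy)/k<7 and k<=n-i else -dy,-7,7)
        rows.append([[round(float(a)+0,0) if abs(a)>8 else round(float(a)+0,1) for a in e],round(float(w),1)])
        p=p+R@e; R=R@Ro.from_euler('x',w,degrees=True).as_matrix(); dy+=w
    print(rows,'end',p.round(1),round(dy,1))
if __name__=='__main__':
    a=[float(x) for x in sys.argv[1:]]
    plan(a[:3],a[3],*( [int(a[4])] if len(a)>4 else []),**({'step':a[5]} if len(a)>5 else {}))
E
python3 p.py 513 -14 200 -7.7
```

```text
t 0.1 pos [255.7 569.6 198.1] yaw 65.84 gap 85.4 F [0.3 0.  0.4] q7 -0.22 left [ 257.3 -583.6    1.9] -73.54 dist 637.8 tilt [-0.001 -0.002 -1.   ]
[[[-0.1, -25.0, 28.0], 7.0], [[-0.1, -22.0, 31.0], 7.0], [[-0.1, -18.0, 33.0], 7.0], [[-0.1, -13.0, 35.0], 7.0], [[-0.1, -9.0, 36.0], 7.0]] end [331.4 398.  198.7] -38.5
```

Emit:
drive_tool(
  targets=[
    [[0, -25, 28], 7],
    [[0, -22, 31], 7],
    [[0, -18, 33], 7],
    [[0, -13, 35], 7],
    [[0, -9, 36], 7],
  ],
  gripper=0.5,
)

```text
time_s: 0.52
position: [0.3249, 0.4014, 0.1947]
ee_rot: [-2.785, 1.561, 2.46]
ft_force: [0.2, 0.5, 0.4]
finger_gap: 0.0642
```

```bash
python3 p.py 513 -14 200 -7.7
```

```text
t 0.52 pos [324.9 401.4 194.7] yaw 30.52 gap 64.2 F [0.2 0.5 0.4] q7 -0.47 left [ 188.1 -415.4    5.3] -38.22 dist 456.1 tilt [-0.008  0.006 -1.   ]
[[[-0.7, -3.8, 35.0], 7.0], [[-0.7, 0.5, 35.0], 7.0], [[-0.7, 4.8, 35.0], 7.0], [[-0.7, 9.0, 34.0], 7.0], [[-0.7, 13.0, 33.0], 7.0]] end [397.2 241.6 196.7] -3.2
```

Tracking is good.

Emit:
drive_tool(
  targets=[
    [[-1, -4, 35], 7],
    [[-1, 0, 36], 7],
    [[-1, 5, 36], 7],
    [[-1, 10, 36], 7],
    [[-1, 14, 35], 7],
  ],
)

```text
time_s: 0.93
position: [0.3997, 0.2252, 0.1975]
ee_rot: [-1.919, 1.56, 2.701]
ft_force: [0.3, 0.7, 0.1]
finger_gap: 0.0638
```

```bash
python3 p.py 513 -14 190 -7.7
```

```text
t 0.93 pos [399.7 225.2 197.5] yaw -5.29 gap 63.8 F [0.3 0.7 0.1] q7 -0.59 left [ 113.3 -239.2   -7.5] -2.41 dist 264.8 tilt [-0.01   0.005 -1.   ]
[[[0.8, 19.0, 33.0], 2.4], [[0.8, 21.0, 32.0], -0.0], [[0.8, 21.0, 32.0], -0.0], [[0.8, 21.0, 32.0], -0.0], [[0.8, 21.0, 32.0], -0.0]] end [480.6  54.3 192.1] 0.0
```

Emit:
drive_tool(
  targets=[
    [[1, 19, 33], 2.4],
    [[2, 21, 32], 0],
    [[2, 21, 32], 0],
    [[2, 21, 32], 0],
    [[2, 21, 32], 0],
  ],
)

```text
time_s: 1.35
position: [0.482, 0.0437, 0.1866]
ee_rot: [-1.824, 1.56, 2.749]
ft_force: [1.9, 0.3, 1.2]
finger_gap: 0.0638
```

```bash
python3 p.py 514 -15 130 -7.7 5 35
```

```text
t 1.35 pos [482.   43.7 186.6] yaw -8.01 gap 63.8 F [1.9 0.3 1.2] q7 -0.23 left [ 32.  -58.7 -56.6] 0.31 dist 87.6 tilt [-0.01   0.004 -1.   ]
[[[19.0, 13.0, 18.0], -0.1], [[19.0, 13.0, 18.0], -0.1], [[19.0, 13.0, 18.0], -0.1], [[-0.0, 0.0, 0.0], -0.0], [[0.0, 0.0, 0.0], -0.0]] end [514. -15. 130.] 0.0
```

Emit:
drive_tool(
  targets=[
    [[19, 13, 18], -0.1],
    [[19, 13, 18], -0.1],
    [[19, 13, 18], -0.1],
  ],
)

```text
time_s: 1.6
position: [0.5179, -0.0239, 0.1301]
ee_rot: [-2.615, 1.568, 1.955]
ft_force: [-0.1, -0.0, -0.2]
finger_gap: 0.064
```

```bash
python3 p.py 514 -15 130 -7.7 5 35; python3 - <<'E'
from h import *
for n in('side','top'):
    im,d=grab(n,n+'1'); P=cloud(n,d); X,Y,Z=[P[...,i] for i in range(3)]
    m=(abs(X-.514)<.09)&(abs(Y+.015)<.08)&(Z>.115)&(Z<.45)&(d>0)
    for a in np.arange(.12,.4,.02):
        q=P[m&(abs(Z-a)<.01)]
        if len(q)>5: print(n,round(a,2),len(q),q.min(0).round(4)[:2],q.max(0).round(4)[:2])
cv2.imwrite('pics/c4.png',cv2.resize(cv2.imread('pics/side1.png')[100:300,250:470],None,fx=3,fy=3,interpolation=cv2.INTER_CUBIC))
E
```

```text
t 1.6 pos [517.9 -23.9 130.1] yaw -8.17 gap 64.0 F [-0.1 -0.  -0.2] q7 -0.1 left [-3.9  8.9 -0.1] 0.47 dist 9.8 tilt [-0.001  0.003 -1.   ]
[[[0.2, -5.2, -8.0], -0.5], [[0.0, -0.0, -0.0], -0.0], [[0.0, 0.0, 0.0], -0.0], [[0.0, 0.0, 0.0], -0.0], [[0.0, 0.0, 0.0], -0.0]] end [514. -15. 130.] 0.0
side 0.16 10 [ 0.4812 -0.0412] [ 0.5565 -0.0124]
side 0.18 184 [ 0.4729 -0.0442] [ 0.5649 -0.0128]
side 0.2 218 [ 0.4692 -0.0453] [ 0.5694 -0.0095]
side 0.22 476 [ 0.4541 -0.0492] [ 0.5841 -0.0057]
side 0.24 638 [ 0.4518 -0.0491] [ 0.5857 -0.0067]
side 0.26 880 [ 0.4499 -0.0502] [ 0.5871 -0.0087]
side 0.28 477 [ 0.4526 -0.0626] [ 0.5863 -0.0069]
side 0.3 549 [ 0.4842 -0.0661] [ 0.5563 -0.0241]
side 0.32 605 [ 0.4831 -0.066 ] [ 0.5563 -0.0181]
side 0.34 595 [ 0.4818 -0.0665] [ 0.5562 -0.0079]
side 0.36 659 [ 0.4821 -0.067 ] [ 0.5568 -0.0198]
side 0.38 694 [ 0.4814 -0.0641] [ 0.5567 -0.0165]
side 0.4 689 [ 0.4838 -0.065 ] [0.5549 0.0097]
```

View pics/c4.png

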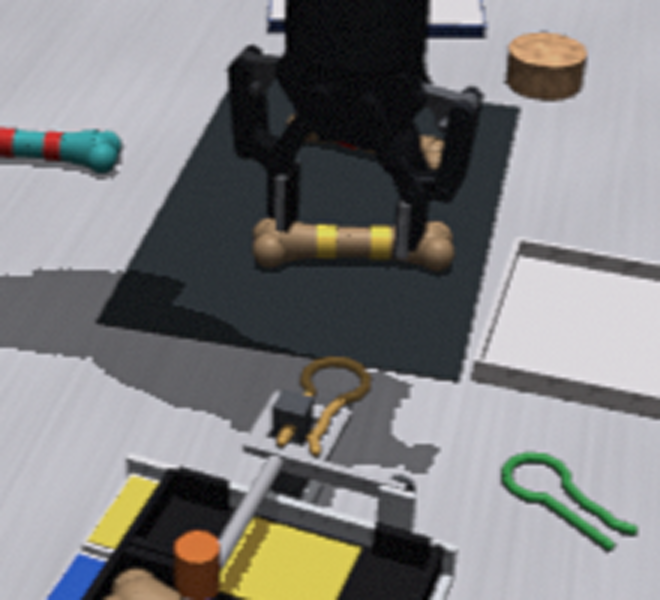

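View pics/top1.png

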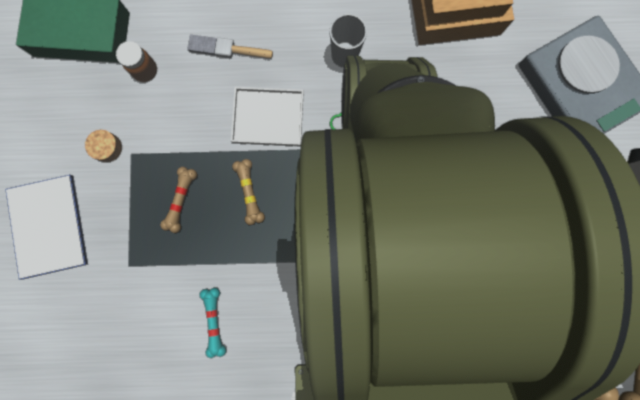

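```bash
python3 - <<'E'
from h import *
d=np.load('pics/side1.npy');P=cloud('side',d); X,Y,Z=[P[...,i] for i in range(3)]
c=viewer.get_calibration('side');K=np.array(c['camera_matrix']);T=np.array(c['T'])
def px(p):
    q=np.linalg.inv(T)@np.r_[p,1]; return K[0,0]*q[0]/-q[2]+K[0,2], K[1,1]*-q[1]/-q[2]+K[1,2]
for dz in(0,.01,.02,.03):
    for s in(-1,1): print(dz,s,px([.5179+s*.035*.99,-.0239-s*.035*.14,.1301+dz]))
im=cv2.imread('pics/side1.png').max(2)
for c in (345,346,387,388): print(c,[(r,int(im[r,c]),round(float(Z[r,c]),3)) for r in range(160,190,2)])
E
```

```text
0 -1 (np.float64(344.9436738848035), np.float64(191.72850745022888))
0 1 (np.float64(382.5802655131806), np.float64(200.67180609881044))
0.01 -1 (np.float64(345.068512149701), np.float64(187.08475335775924))
0.01 1 (np.float64(382.9546281552825), np.float64(195.96840763143035))
0.02 -1 (np.float64(345.19495433140145), np.float64(182.3813365070473))
0.02 1 (np.float64(383.3339238071499), np.float64(191.20303206494506))
0.03 -1 (np.float64(345.3230315403416), np.float64(177.6170996470047))
0.03 1 (np.float64(383.7182506195146), np.float64(186.37444625814447))
345 [(160, 21, 0.205), (162, 16, 0.2), (164, 16, 0.196), (166, 17, 0.192), (168, 14, 0.189), (170, 19, 0.184), (172, 14, 0.181), (174, 15, 0.178), (176, 27, 0.172), (178, 145, 0.027), (180, 114, 0.025), (182, 84, 0.019), (184, 55, 0.016), (186, 42, 0.008), (188, 25, 0.002)]
346 [(160, 11, 0.203), (162, 7, 0.199), (164, 10, 0.195), (166, 14, 0.191), (168, 9, 0.187), (170, 13, 0.182), (172, 11, 0.177), (174, 16, 0.173), (176, 88, 0.171), (178, 149, 0.028), (180, 115, 0.026), (182, 84, 0.02), (184, 54, 0.015), (186, 43, 0.011), (188, 29, 0.004)]
387 [(160, 19, 0.223), (162, 17, 0.218), (164, 26, 0.214), (166, 12, 0.211), (168, 22, 0.207), (170, 16, 0.2), (172, 20, 0.197), (174, 17, 0.191), (176, 14, 0.189), (178, 21, 0.185), (180, 15, 0.18), (182, 16, 0.177), (184, 62, 0.015), (186, 45, 0.012), (188, 26, -0.0)]
388 [(160, 26, 0.222), (162, 17, 0.218), (164, 20, 0.215), (166, 18, 0.211), (168, 16, 0.207), (170, 14, 0.2), (172, 17, 0.196), (174, 10, 0.192), (176, 18, 0.188), (178, 15, 0.184), (180, 13, 0.18), (182, 26, 0.177), (184, 62, 0.017), (186, 46, 0.012), (188, 22, 0.002)]
```

```bash
python3 p.py 514 -15 75 -7.7 5 35
```

```text
t 1.7 pos [516.5 -27.1 128.1] yaw -8.5 gap 64.1 F [-0.1  0.   0.1] q7 -0.1 left [ -2.5  12.1 -53.1] 0.8 dist 54.5 tilt [-0.006 -0.    -1.   ]
[[[27.0, -2.0, -5.8], -0.4], [[27.0, -2.0, -5.8], -0.4], [[0.0, 0.0, 0.0], -0.0], [[0.0, 0.0, 0.0], -0.0], [[0.0, 0.0, 0.0], -0.0]] end [514. -15.  75.] 0.0
```

```bash
python3 - <<'E'
from h import *
d=np.load('pics/side1.npy');P=cloud('side',d)
for c in (355,366,375):
    print(c,[(r,P[r,c].round(3).tolist()) for r in range(110,160,4)])
E
python3 - <<'E'
import cv2
cv2.imwrite('pics/c5.png',cv2.convertScaleAbs(cv2.resize(cv2.imread('pics/side1.png')[90:200,310:430],None,fx=6,fy=5.4,interpolation=cv2.INTER_CUBIC),alpha=3))
E
```

```text
355 [(110, [0.504, -0.061, 0.311]), (114, [0.504, -0.059, 0.304]), (118, [0.505, -0.061, 0.298]), (122, [0.505, -0.059, 0.291]), (126, [0.5, -0.034, 0.271]), (130, [0.502, -0.044, 0.269]), (134, [0.502, -0.043, 0.261]), (138, [0.502, -0.043, 0.254]), (142, [0.501, -0.036, 0.243]), (146, [0.425, 0.36, 0.007]), (150, [0.427, 0.348, 0.002]), (154, [0.431, 0.33, 0.001]), (158, [0.435, 0.31, 0.002])]
366 [(110, [0.521, -0.063, 0.315]), (114, [0.522, -0.063, 0.308]), (118, [0.522, -0.064, 0.302]), (122, [0.522, -0.064, 0.295]), (126, [0.518, -0.038, 0.275]), (130, [0.519, -0.039, 0.268]), (134, [0.519, -0.036, 0.26]), (138, [0.519, -0.038, 0.254]), (142, [0.52, -0.039, 0.247]), (146, [0.52, -0.036, 0.238]), (150, [0.453, 0.36, -0.001]), (154, [0.458, 0.338, 0.0]), (158, [0.461, 0.321, -0.001])]
375 [(110, [0.535, -0.062, 0.316]), (114, [0.535, -0.059, 0.308]), (118, [0.535, -0.059, 0.301]), (122, [0.535, -0.059, 0.294]), (126, [0.533, -0.041, 0.278]), (130, [0.533, -0.038, 0.27]), (134, [0.535, -0.046, 0.267]), (138, [0.535, -0.048, 0.261]), (142, [0.535, -0.047, 0.254]), (146, [0.536, -0.044, 0.245]), (150, [0.536, -0.046, 0.238]), (154, [0.48, 0.342, 0.002]), (158, [0.483, 0.326, -0.0])]
```

View pics/c5.png

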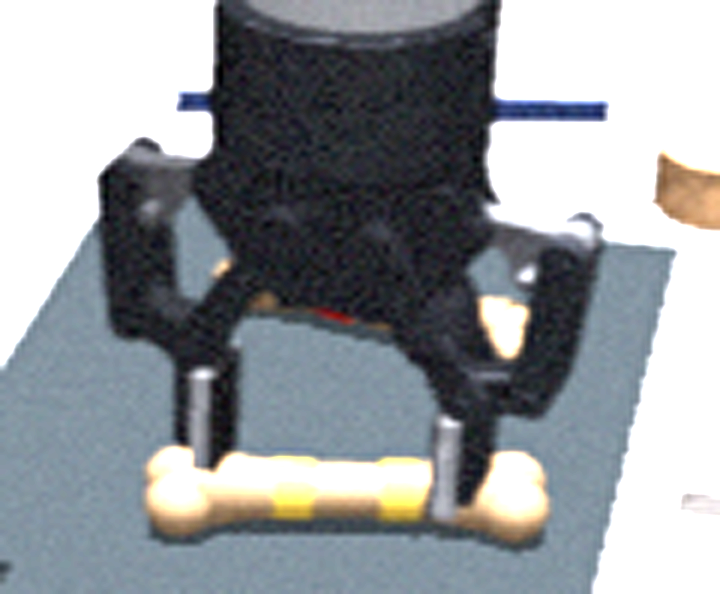

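```bash
python3 p.py 514 -15 75 -7.7 5 35;python3 - <<'E'
from h import *
n='side'
im,d=grab(n,'side2'); P=cloud(n,d); X,Y,Z=[P[...,i] for i in range(3)]
for c in (344,345,346,382,384,386,366):
    print(c,[(r,P[r,c].round(3).tolist()) for r in range(140,196,3) if P[r,c,2]>.1][-3:])
cv2.imwrite('pics/c6.png',cv2.convertScaleAbs(cv2.resize(im[90:240,310:430,::-1],None,fx=5,fy=4,interpolation=cv2.INTER_CUBIC),alpha=3))
E
```

```text
t 1.7 pos [516.5 -27.1 128.1] yaw -8.5 gap 64.1 F [-0.1  0.   0.1] q7 -0.1 left [ -2.5  12.1 -53.1] 0.8 dist 54.5 tilt [-0.006 -0.    -1.   ]
[[[27.0, -2.0, -5.8], -0.4], [[27.0, -2.0, -5.8], -0.4], [[0.0, 0.0, 0.0], -0.0], [[0.0, 0.0, 0.0], -0.0], [[0.0, 0.0, 0.0], -0.0]] end [514. -15.  75.] 0.0
344 [(170, [0.484, -0.034, 0.185]), (173, [0.484, -0.036, 0.18]), (176, [0.484, -0.035, 0.174])]
345 [(170, [0.485, -0.033, 0.185]), (173, [0.485, -0.03, 0.177]), (176, [0.485, -0.032, 0.172])]
346 [(170, [0.486, -0.027, 0.181]), (173, [0.486, -0.026, 0.174]), (176, [0.486, -0.026, 0.168])]
382 [(179, [0.551, -0.045, 0.185]), (182, [0.551, -0.048, 0.181]), (185, [0.552, -0.045, 0.174])]
384 [(182, [0.554, -0.046, 0.18]), (185, [0.554, -0.041, 0.171]), (188, [0.555, -0.042, 0.166])]
386 [(179, [0.557, -0.041, 0.184]), (182, [0.557, -0.043, 0.179]), (185, [0.557, -0.04, 0.171])]
366 [(143, [0.52, -0.042, 0.247]), (146, [0.52, -0.039, 0.24]), (149, [0.521, -0.041, 0.235])]
```

View pics/c6.png

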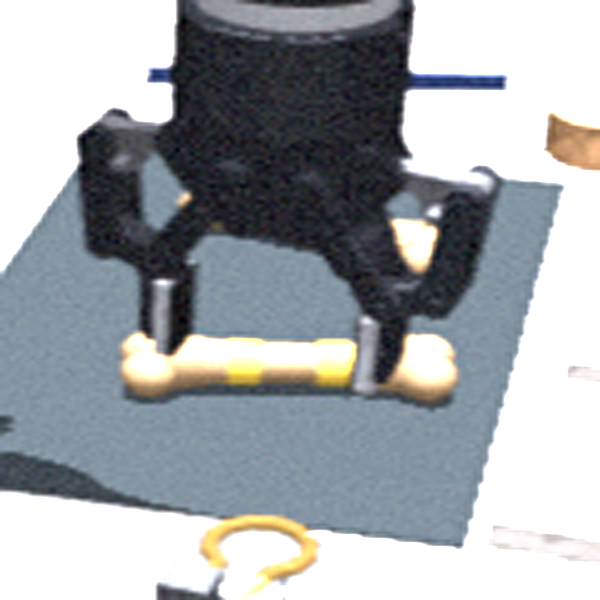

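Emit:
drive_tool(
  targets=[
    [[20, -2, -6], -0.4],
    [[20, -2, -6], -0.4],
    [[0, 0, 0], 0],
  ],
)

```text
time_s: 2.0
position: [0.5145, -0.0087, 0.0898]
ee_rot: [-2.456, 1.566, 2.127]
ft_force: [0.3, 0.8, -0.1]
finger_gap: 0.0641
```

```bash
python3 p.py 514.5 -15 45 -7.7 5 20
```

```text
t 2.0 pos [514.5  -8.7  89.8] yaw -7.41 gap 64.1 F [ 0.3  0.8 -0.1] q7 -0.11 left [ -0.   -6.3 -44.8] -0.29 dist 45.3 tilt [-0.003  0.004 -1.   ]
[[[15.0, 0.3, 2.1], 0.1], [[15.0, 0.3, 2.1], 0.1], [[15.0, 0.3, 2.1], 0.1], [[0.0, -0.0, -0.0], -0.0], [[0.0, 0.0, 0.0], -0.0]] end [514.5 -15.   45. ] 0.0
```

Emit:
drive_tool(
  targets=[
    [[15, 0, 2], 0],
    [[15, 0, 2], 0],
    [[15, 0, 1], 0],
    [[0, 0, 0], 0],
  ],
)

```text
time_s: 2.33
position: [0.5149, -0.008, 0.0476]
ee_rot: [-3.136, 1.564, 1.455]
ft_force: [0.3, -0.1, 0.7]
finger_gap: 0.0638
```

```bash
python3 p.py 514.5 -15 30 -7.7 5 20;python3 - <<'E'
from h import *
n='side'
im,d=grab(n,'side3'); P=cloud(n,d); X,Y,Z=[P[...,i] for i in range(3)]
cv2.imwrite('pics/c7.png',cv2.convertScaleAbs(cv2.resize(im[150:280,300:440,::-1],None,fx=5,fy=4.5,interpolation=cv2.INTER_CUBIC),alpha=2.5))
E
```

```text
t 2.33 pos [514.9  -8.   47.6] yaw -6.97 gap 63.8 F [ 0.3 -0.1  0.7] q7 -0.1 left [ -0.4  -7.  -17.6] -0.73 dist 18.9 tilt [ 0.001  0.007 -1.   ]
[[[18.0, 0.4, 7.1], 0.7], [[0.0, 0.0, 0.0], -0.0], [[0.0, 0.0, 0.0], -0.0], [[0.0, 0.0, 0.0], -0.0], [[0.0, 0.0, 0.0], -0.0]] end [514.5 -15.   30. ] 0.0
```

View pics/c7.png

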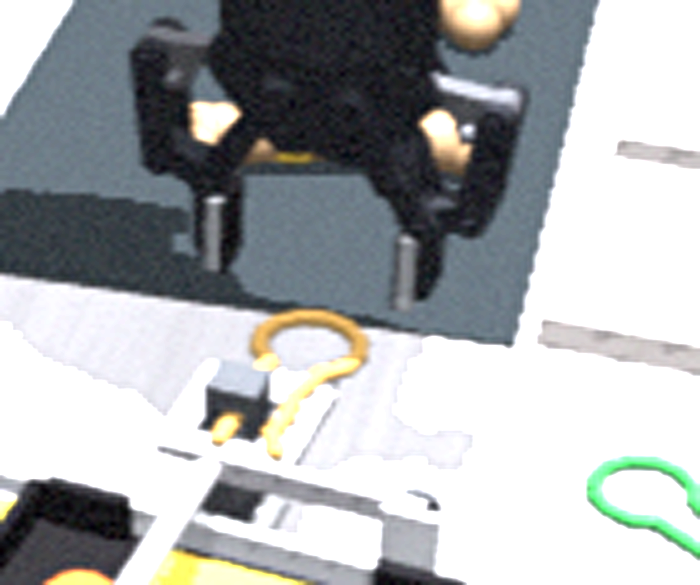

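Emit:
drive_tool(
  targets=[
    [[15, 0, 5], 0.7],
    [[12, 0, 3], 0],
    [[0, 0, 0], 0],
  ],
)

```text
time_s: 2.63
position: [0.5178, -0.0137, 0.0252]
ee_rot: [2.437, 1.558, 0.735]
ft_force: [0.1, 0.3, -0.0]
finger_gap: 0.0637
```

```bash
python3 p.py 514.5 -15 12 -7.7 5 20;python3 - <<'E'
from h import *
n='side'
im,d=grab(n,'side4'); P=cloud(n,d); X,Y,Z=[P[...,i] for i in range(3)]
for c in range(338,352,2): print(c,[(r,P[r,c].round(3).tolist()) for r in range(180,230,3) if abs(P[r,c,0]-.48)<.03 and P[r,c,2]>.03][-1:])
for c in range(376,390,2): print(c,[(r,P[r,c].round(3).tolist()) for r in range(180,236,3) if abs(P[r,c,0]-.55)<.03 and P[r,c,2]>.03][-1:])
cv2.imwrite('pics/c8.png',cv2.convertScaleAbs(cv2.resize(im[150:280,300:440,::-1],None,fx=5,fy=4.5,interpolation=cv2.INTER_CUBIC),alpha=2.5))
E
```

```text
t 2.63 pos [517.8 -13.7  25.2] yaw -7.51 gap 63.7 F [ 0.1  0.3 -0. ] q7 -0.1 left [ -3.3  -1.3 -13.2] -0.19 dist 13.7 tilt [ 0.009  0.008 -1.   ]
[[[13.0, -3.3, 1.8], 0.2], [[0.0, -0.0, 0.0], -0.0], [[0.0, 0.0, 0.0], -0.0], [[0.0, 0.0, 0.0], -0.0], [[0.0, 0.0, 0.0], -0.0]] end [514.5 -15.   12. ] 0.0
338 [(201, [0.471, -0.022, 0.109])]
340 [(216, [0.475, -0.017, 0.073])]
342 [(219, [0.48, -0.022, 0.07])]
344 [(219, [0.484, -0.023, 0.072])]
346 [(219, [0.486, -0.016, 0.067])]
348 [(216, [0.487, -0.004, 0.065])]
350 [(228, [0.496, -0.026, 0.056])]
376 [(204, [0.543, -0.037, 0.127])]
378 [(228, [0.549, -0.033, 0.072])]
380 [(228, [0.552, -0.033, 0.072])]
382 [(228, [0.555, -0.028, 0.069])]
384 [(228, [0.559, -0.031, 0.072])]
386 [(225, [0.562, -0.028, 0.078])]
388 [(222, [0.564, -0.018, 0.077])]
```

View pics/c8.png

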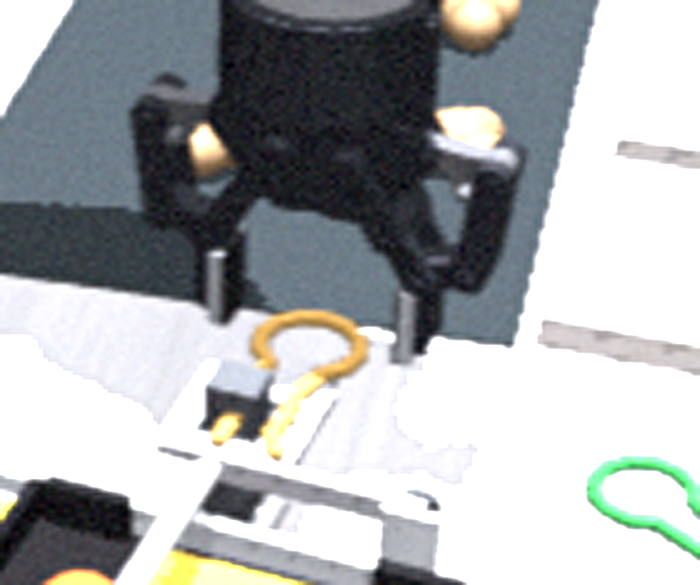

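Emit:
drive_tool(
  targets=[
    [[10, -1, 1], 0.2],
    [[8, 0, 0], 0],
  ],
)

```text
time_s: 2.85
position: [0.5195, -0.0138, 0.0098]
ee_rot: [2.233, 1.553, 0.528]
ft_force: [-0.3, -0.3, 0.4]
finger_gap: 0.064
```

```bash
python3 p.py 517 -15 6 -7.7 5 20;python3 - <<'E'
from h import *
n='side'
im,d=grab(n,'side5'); P=cloud(n,d); X,Y,Z=[P[...,i] for i in range(3)]
for c in range(338,352,2): print(c,[(r,P[r,c].round(3).tolist()) for r in range(180,235,2) if abs(P[r,c,0]-.48)<.02 and P[r,c,2]>.03][-1:])
for c in range(376,390,2): print(c,[(r,P[r,c].round(3).tolist()) for r in range(180,240,2) if abs(P[r,c,0]-.555)<.02 and P[r,c,2]>.03][-1:])
cv2.imwrite('pics/c9.png',cv2.convertScaleAbs(cv2.resize(im[150:280,300:440,::-1],None,fx=5,fy=4.5,interpolation=cv2.INTER_CUBIC),alpha=2.5))
E
```

```text
t 2.85 pos [519.5 -13.8   9.8] yaw -7.69 gap 64.0 F [-0.3 -0.3  0.4] q7 -0.1 left [-2.5 -1.2 -3.8] -0.01 dist 4.7 tilt [ 0.015  0.009 -1.   ]
[[[3.7, -2.4, 1.6], 0.0], [[0.0, -0.0, 0.0], -0.0], [[0.0, 0.0, 0.0], -0.0], [[0.0, 0.0, 0.0], -0.0], [[0.0, 0.0, 0.0], -0.0]] end [517. -15.   6.] 0.0
338 [(208, [0.47, -0.016, 0.089])]
340 [(234, [0.482, -0.045, 0.054])]
342 [(234, [0.491, -0.069, 0.075])]
344 [(234, [0.494, -0.068, 0.075])]
346 [(234, [0.497, -0.066, 0.074])]
348 [(232, [0.5, -0.061, 0.074])]
350 [(228, [0.496, -0.023, 0.053])]
376 [(212, [0.544, -0.037, 0.11])]
378 [(216, [0.547, -0.033, 0.098])]
380 [(236, [0.553, -0.029, 0.051])]
382 [(236, [0.557, -0.029, 0.052])]
384 [(234, [0.56, -0.03, 0.057])]
386 [(232, [0.563, -0.03, 0.064])]
388 [(228, [0.565, -0.018, 0.063])]
```

View pics/c9.png

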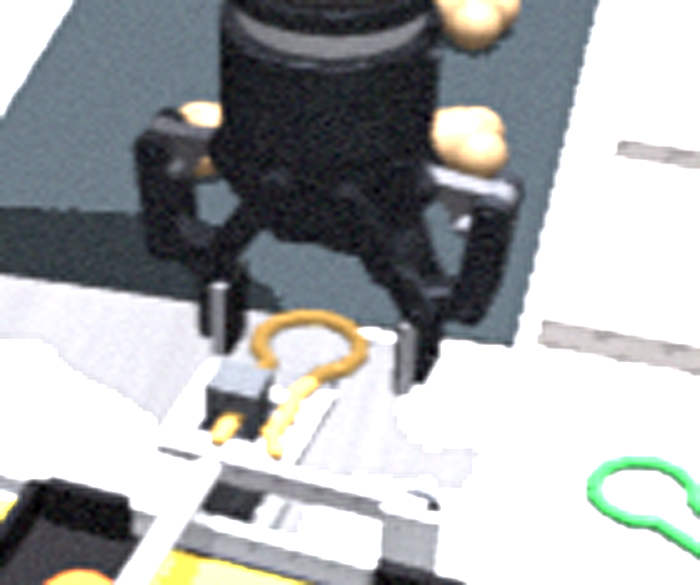

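Emit:
drive_tool(
  targets=[
    [[5, 0, 2.5], 0],
    [[0, 0, 0], 0],
  ],
  gripper=0.2,
)

```text
time_s: 3.07
position: [0.5186, -0.0158, 0.0027]
ee_rot: [2.312, 1.555, 0.608]
ft_force: [-0.6, 0.1, -1.0]
finger_gap: 0.051
```

Emit:
drive_tool(
  targets=[
    [[0, 0, 0], 0],
    [[0, 0, 0], 0],
  ],
  gripper=0.1,
)

```text
time_s: 3.23
position: [0.5183, -0.0159, 0.0024]
ee_rot: [2.346, 1.555, 0.642]
ft_force: [0.2, -0.5, -0.3]
finger_gap: 0.047
```

```bash
python3 p.py 517 -15 6 -7.7 5 20;python3 - <<'E'
from h import *
n='side'
im,d=grab(n,'side6'); P=cloud(n,d)
cv2.imwrite('pics/c10.png',cv2.convertScaleAbs(cv2.resize(im[170:260,320:410,::-1],None,fx=7,fy=6.5,interpolation=cv2.INTER_CUBIC),alpha=2.5))
E
```

```text
t 3.23 pos [518.3 -15.9   2.4] yaw -7.64 gap 47.0 F [ 0.2 -0.5 -0.3] q7 -0.09 left [-1.3  0.9  3.6] -0.06 dist 3.9 tilt [ 0.013  0.009 -1.   ]
[[[-3.6, -1.4, -0.8], 0.1], [[0.0, 0.0, 0.0], -0.0], [[0.0, 0.0, 0.0], -0.0], [[0.0, 0.0, 0.0], -0.0], [[0.0, 0.0, 0.0], -0.0]] end [517. -15.   6.] 0.0
```

View pics/c10.png

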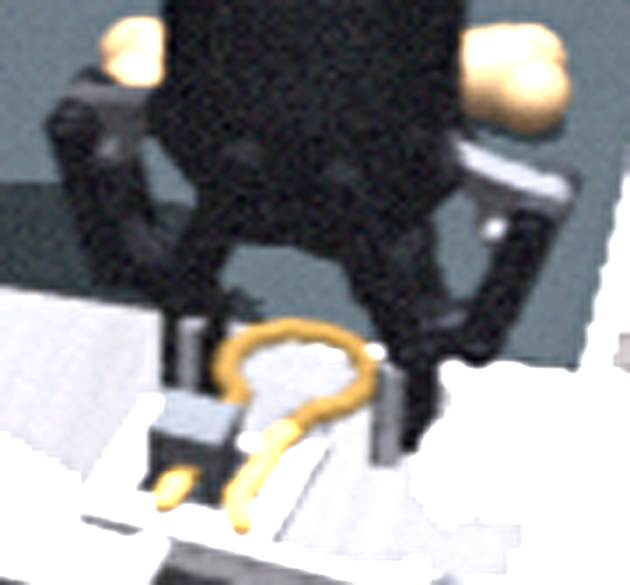

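Emit:
drive_tool(
  targets=[
    [[0, -0.5, 0], 0],
    [[0, 0, 0], 0],
    [[0, 0, 0], 0],
    [[0, 0, 0], 0],
  ],
  gripper=-1,
)

```text
time_s: 3.62
position: [0.5185, -0.0158, 0.0032]
ee_rot: [2.285, 1.554, 0.581]
ft_force: [-0.1, 0.0, -0.0]
finger_gap: 0.0414
```

```bash
python3 p.py 525 44 4 -7.7 5 15;python3 - <<'E'
from h import *
n='side'
im,d=grab(n,'side7'); P=cloud(n,d)
cv2.imwrite('pics/c11.png',cv2.convertScaleAbs(cv2.resize(im[170:260,320:410,::-1],None,fx=7,fy=6.5,interpolation=cv2.INTER_CUBIC),alpha=2.5))
E
```

```text
t 3.62 pos [518.5 -15.8   3.2] yaw -7.64 gap 41.4 F [-0.1  0.  -0. ] q7 -0.09 left [ 6.5 59.8  0.8] -0.06 dist 60.2 tilt [ 0.014  0.009 -1.   ]
[[[-0.0, -0.3, -12.0], 0.0], [[-0.0, -0.3, -12.0], 0.0], [[-0.0, -0.3, -12.0], 0.0], [[-0.0, -0.3, -12.0], 0.0], [[-0.0, -0.3, -12.0], 0.0]] end [525.  44.   4.] 0.0
```

View pics/c11.png

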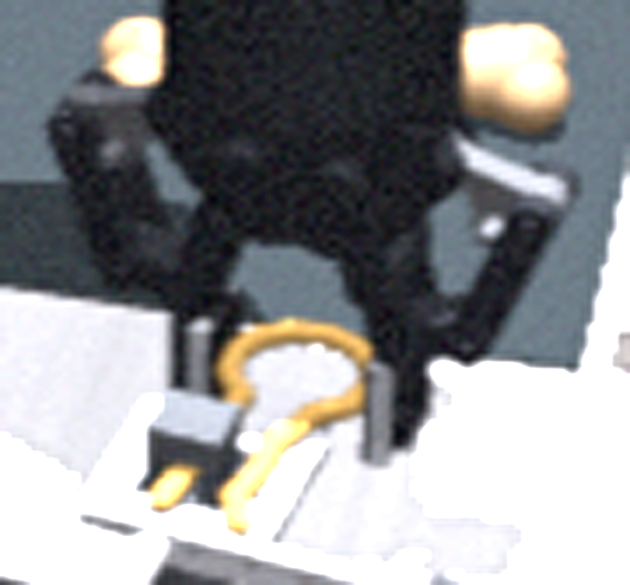

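Emit:
drive_tool(
  targets=[
    [[-1, 0, -5], 0],
    [[0, 0, -10], 0],
    [[0, 0, -10], 0],
  ],
)

```text
time_s: 3.92
position: [0.5215, 0.0078, 0.0045]
ee_rot: [2.23, 1.555, 0.522]
ft_force: [0.3, 0.9, -0.9]
finger_gap: 0.0413
```

```bash
python3 p.py 525 44 4 -7.7 5 15;python3 - <<'E'
from h import *
n='side'
im,d=grab(n,'side8'); P=cloud(n,d)
cv2.imwrite('pics/c12.png',cv2.convertScaleAbs(cv2.resize(im[160:270,310:420,::-1],None,fx=6,fy=5.4,interpolation=cv2.INTER_CUBIC),alpha=2.5))
E
```

```text
t 3.92 pos [521.5   7.8   4.5] yaw -7.9 gap 41.3 F [ 0.3  0.9 -0.9] q7 -0.12 left [ 3.5 36.2 -0.5] 0.2 dist 36.4 tilt [ 0.013  0.008 -1.   ]
[[[0.3, -0.5, -12.0], -0.1], [[0.3, -0.5, -12.0], -0.1], [[0.3, -0.5, -12.0], -0.1], [[0.0, -0.0, 0.0], -0.0], [[0.0, 0.0, 0.0], -0.0]] end [525.  44.   4.] 0.0
```

View pics/c12.png

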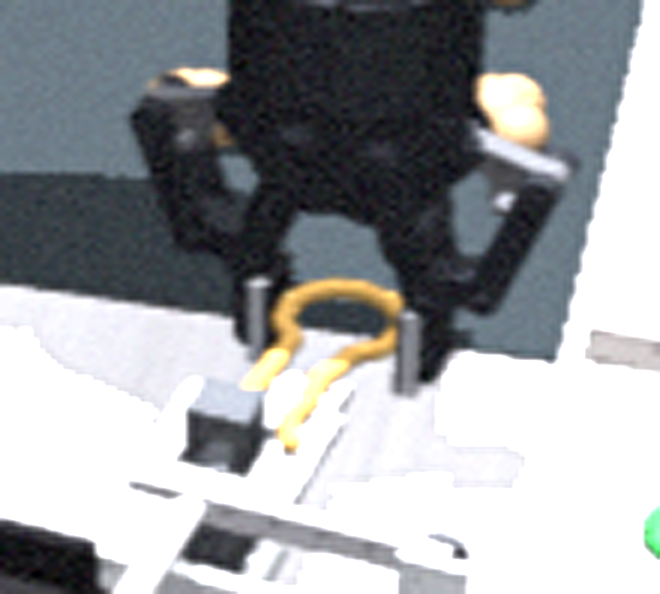

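Emit:
drive_tool(
  targets=[
    [[0, 0, -12], 0],
    [[0, 0, -12], 0],
    [[0, 0, -12], 0],
    [[-10, 0, -12], 0],
    [[-20, 0, -12], 0],
  ],
)

```text
time_s: 4.38
position: [0.5272, 0.0759, 0.0327]
ee_rot: [2.634, 1.559, 0.931]
ft_force: [0.7, 0.2, -0.2]
finger_gap: 0.0415
```

```bash
python3 p.py 667 175 45 -6 5 30
```

```text
t 4.38 pos [527.2  75.9  32.7] yaw -7.54 gap 41.5 F [ 0.7  0.2 -0.2] q7 -0.2 left [139.8  99.1  12.3] 1.54 dist 171.8 tilt [ 0.007  0.01  -1.   ]
[[[-1.7, 21.0, -19.0], -1.5], [[-1.7, 21.0, -19.0], -0.0], [[-1.7, 21.0, -19.0], -0.0], [[-1.7, 21.0, -19.0], -0.0], [[-1.7, 21.0, -19.0], -0.0]] end [643.7 158.5  43. ] 0.0
```

Emit:
drive_tool(
  targets=[
    [[-5, 21, -19], -1.5],
    [[-3, 21, -19], 0],
    [[-2, 21, -19], 0],
    [[-2, 21, -19], 0],
    [[-2, 21, -19], 0],
  ],
)

```text
time_s: 4.8
position: [0.6379, 0.1681, 0.0515]
ee_rot: [-2.916, 1.561, 1.699]
ft_force: [0.2, 0.1, -1.8]
finger_gap: 0.0418
```

```bash
python3 p.py 667 175 40 -6 5 30
```

```text
t 4.8 pos [637.9 168.1  51.5] yaw -5.62 gap 41.8 F [ 0.2  0.1 -1.8] q7 -0.29 left [ 29.1   6.9 -11.5] -0.38 dist 32.0 tilt [-0.001  0.01  -1.   ]
[[[5.7, 14.0, -4.8], 0.2], [[5.7, 14.0, -4.8], 0.2], [[0.0, 0.0, 0.0], -0.0], [[0.0, 0.0, 0.0], -0.0], [[0.0, 0.0, 0.0], -0.0]] end [667. 175.  40.] 0.0
```

Emit:
drive_tool(
  targets=[
    [[3, 14, -5], 0.2],
    [[3, 14, -3], 0.2],
    [[0, 0, 0], 0],
  ],
)

```text
time_s: 5.05
position: [0.6717, 0.1867, 0.0463]
ee_rot: [2.893, 1.553, 1.228]
ft_force: [0.8, -0.2, -0.2]
finger_gap: 0.0419
```

```bash
python3 p.py 667 175 20 -6 5 30;python3 - <<'E'
from h import *
n='side'
im,d=grab(n,'side9'); P=cloud(n,d); X,Y,Z=[P[...,i] for i in range(3)]
cv2.imwrite('pics/c13.png',cv2.convertScaleAbs(cv2.resize(im[80:260,370:530,::-1],None,fx=4,fy=3.3,interpolation=cv2.INTER_CUBIC),alpha=2))
E
```

```text
t 5.05 pos [671.7 186.7  46.3] yaw -5.4 gap 41.9 F [ 0.8 -0.2 -0.2] q7 -0.29 left [ -4.7 -11.7 -26.3] -0.6 dist 29.2 tilt [ 0.006  0.017 -1.   ]
[[[26.0, -3.7, 13.0], 0.6], [[0.0, -0.0, 0.0], -0.0], [[0.0, 0.0, 0.0], -0.0], [[0.0, 0.0, 0.0], -0.0], [[0.0, 0.0, 0.0], -0.0]] end [667. 175.  20.] 0.0
```

View pics/c13.png

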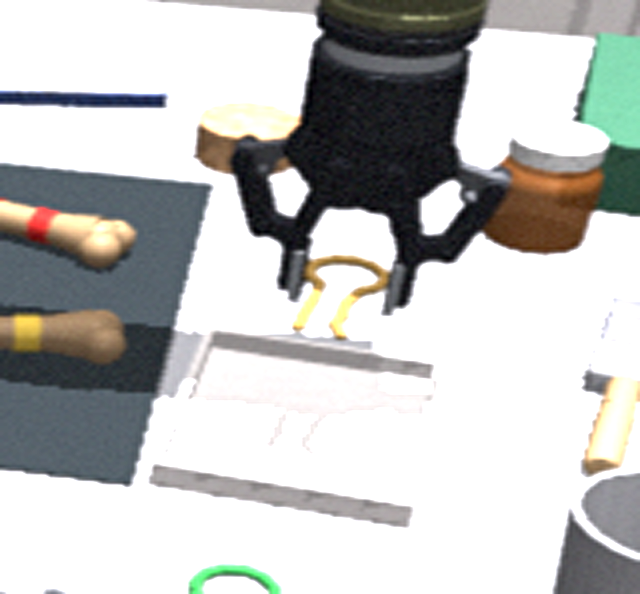

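Emit:
drive_tool(
  targets=[
    [[15, -3, 8], 0.5],
    [[15, -1, 5], 0],
    [[12, 0, 2], 0],
    [[0, 0, 0], 0],
  ],
)

```text
time_s: 5.43
position: [0.6596, 0.1749, 0.0026]
ee_rot: [-2.986, 1.554, 1.627]
ft_force: [-0.8, -0.1, -1.6]
finger_gap: 0.0416
```

```bash
python3 p.py 667 174 -15 -6 5 30;python3 - <<'E'
from h import *
n='side'
im,d=grab(n,'side10'); P=cloud(n,d); X,Y,Z=[P[...,i] for i in range(3)]
m=(X>.6)&(X<.73)&(Y>.09)&(Y<.23)&(Z>.022)&(Z<.1)
for r in range(140,210,4): 
    q=P[r][m[r]]; print(r,len(q),q.min(0).round(3) if len(q) else '',q.max(0).round(3) if len(q) else '')
cv2.imwrite('pics/c14.png',cv2.convertScaleAbs(cv2.resize(im[80:260,370:530,::-1],None,fx=4,fy=3.3,interpolation=cv2.INTER_CUBIC),alpha=2))
E
```

```text
t 5.43 pos [659.6 174.9   2.6] yaw -5.7 gap 41.6 F [-0.8 -0.1 -1.6] q7 -0.28 left [  7.4  -0.9 -17.6] -0.3 dist 19.1 tilt [-0.001  0.017 -1.   ]
[[[18.0, 7.5, 0.4], 0.3], [[0.0, 0.0, 0.0], -0.0], [[0.0, 0.0, 0.0], -0.0], [[0.0, 0.0, 0.0], -0.0], [[0.0, 0.0, 0.0], -0.0]] end [667. 174. -15.] 0.0
140 0  
144 0  
148 0  
152 0  
156 0  
160 4 [0.614 0.181 0.097] [0.632 0.189 0.1  ]
164 12 [0.604 0.162 0.089] [0.691 0.185 0.1  ]
168 20 [0.607 0.156 0.087] [0.705 0.18  0.1  ]
172 26 [0.62  0.153 0.074] [0.704 0.181 0.099]
176 25 [0.627 0.152 0.07 ] [0.713 0.17  0.094]
180 33 [0.626 0.153 0.054] [0.711 0.187 0.083]
184 21 [0.628 0.156 0.05 ] [0.693 0.173 0.068]
188 23 [0.633 0.142 0.042] [0.693 0.166 0.06 ]
192 15 [0.642 0.128 0.043] [0.692 0.164 0.059]
196 8 [0.639 0.115 0.055] [0.663 0.125 0.058]
200 7 [0.639 0.102 0.053] [0.662 0.108 0.058]
204 0  
208 0
```

View pics/c14.png

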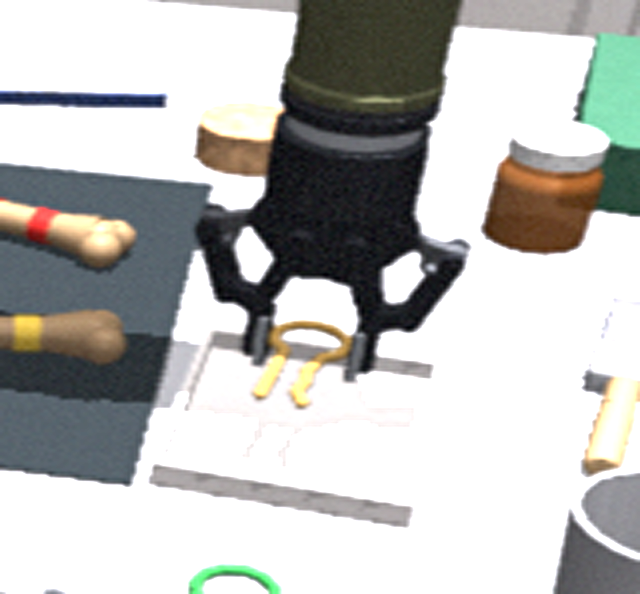

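Emit:
drive_tool(
  targets=[
    [[12, 5, 0], 0.3],
    [[10, 2, 0], 0],
    [[6, 0, 0], 0],
    [[0, 0, 0], 0],
  ],
)

```text
time_s: 5.82
position: [0.6689, 0.1764, -0.025]
ee_rot: [3.101, 1.551, 1.426]
ft_force: [0.3, -0.4, -1.1]
finger_gap: 0.0414
```

```bash
python3 p.py 667 174 -30 -6 5 30;python3 - <<'E'
from h import *
n='side'
im,d=grab(n,'side11'); P=cloud(n,d); X,Y,Z=[P[...,i] for i in range(3)]
m=(X>.6)&(X<.72)&(Y>.09)&(Y<.21)&(Z>.007)&(Z<.1)
for r in range(180,230,4): 
    q=P[r][m[r]]; print(r,len(q),q.min(0).round(3) if len(q) else '',q.max(0).round(3) if len(q) else '')
cv2.imwrite('pics/c15.png',cv2.convertScaleAbs(cv2.resize(im[80:260,370:530,::-1],None,fx=4,fy=3.3,interpolation=cv2.INTER_CUBIC),alpha=1.7))
E
```

```text
t 5.82 pos [668.9 176.4 -25. ] yaw -5.99 gap 41.4 F [ 0.3 -0.4 -1.1] q7 -0.28 left [-1.9 -2.4 -5. ] -0.01 dist 5.9 tilt [ 0.003  0.019 -1.   ]
[[[5.0, -1.6, 2.7], 0.0], [[0.0, -0.0, 0.0], -0.0], [[0.0, 0.0, 0.0], -0.0], [[0.0, 0.0, 0.0], -0.0], [[0.0, 0.0, 0.0], -0.0]] end [667. 174. -30.] 0.0
180 29 [0.616 0.153 0.059] [0.718 0.179 0.083]
184 26 [0.632 0.154 0.043] [0.718 0.184 0.074]
188 37 [0.603 0.154 0.011] [0.719 0.206 0.065]
192 27 [0.603 0.155 0.017] [0.717 0.186 0.054]
196 25 [0.6   0.157 0.01 ] [0.702 0.187 0.037]
200 23 [0.602 0.143 0.011] [0.704 0.172 0.03 ]
204 13 [0.601 0.125 0.015] [0.701 0.163 0.033]
208 9 [0.601 0.114 0.011] [0.67  0.128 0.031]
212 7 [0.6   0.104 0.009] [0.671 0.116 0.031]
216 0  
220 0  
224 0  
228 0
```

View pics/c15.png

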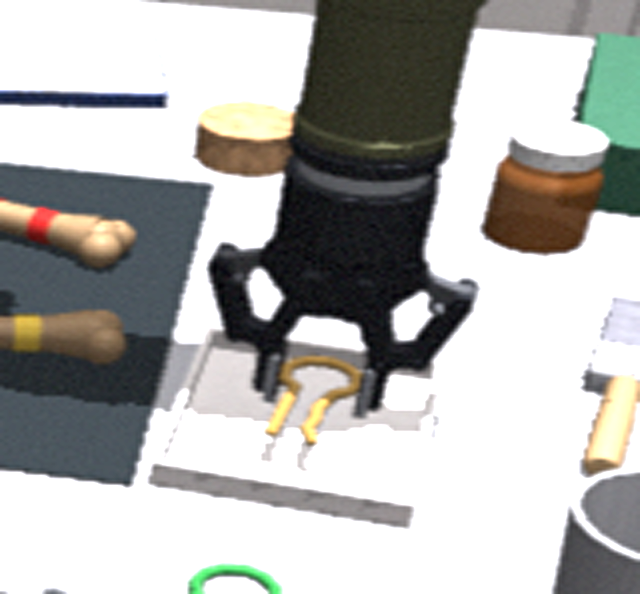

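Emit:
drive_tool(
  targets=[
    [[5, -1, 1], 0],
    [[3, 0, 0], 0],
    [[0, 0, 0], 0],
  ],
)

```text
time_s: 6.12
position: [0.6694, 0.1761, -0.029]
ee_rot: [2.977, 1.55, 1.302]
ft_force: [0.4, 0.0, -1.4]
finger_gap: 0.042
```

Emit:
drive_tool(
  targets=[
    [[2, 0, 0], 0],
    [[0, 0, 0], 0],
  ],
)

```text
time_s: 6.28
position: [0.6703, 0.1762, -0.0294]
ee_rot: [2.893, 1.549, 1.218]
ft_force: [0.1, -0.7, -1.3]
finger_gap: 0.0413
```

Emit:
drive_tool(
  targets=[
    [[5, -1, 0], 0],
    [[4, 0, 0], 0],
  ],
)

```text
time_s: 6.45
position: [0.6708, 0.1763, -0.0299]
ee_rot: [2.848, 1.547, 1.172]
ft_force: [-11.1, -2.0, 31.5]
finger_gap: 0.0415
```

Emit:
drive_tool(
  targets=[
    [[0, 0, 0], 0],
    [[0, 0, 0], 0],
    [[0, 0, 0], 0],
    [[0, 0, 0], 0],
  ],
  gripper=0.35,
)

```text
time_s: 6.78
position: [0.672, 0.1765, -0.0282]
ee_rot: [2.744, 1.545, 1.068]
ft_force: [-0.6, 0.5, -0.1]
finger_gap: 0.0576
```

```bash
python3 p.py 667 174 60 -6 5 30;python3 - <<'E'
from h import *
n='side'
im,d=grab(n,'side12'); P=cloud(n,d); X,Y,Z=[P[...,i] for i in range(3)]
cv2.imwrite('pics/c16.png',cv2.convertScaleAbs(cv2.resize(im[80:260,370:530,::-1],None,fx=4,fy=3.3,interpolation=cv2.INTER_CUBIC),alpha=1.7))
E
```

```text
t 6.78 pos [672.  176.5 -28.2] yaw -6.03 gap 57.6 F [-0.6  0.5 -0.1] q7 -0.28 left [-5.  -2.5 88.2] 0.03 dist 88.3 tilt [ 0.012  0.022 -1.   ]
[[[-29.0, -1.3, 0.3], -0.0], [[-29.0, -1.3, 0.3], -0.0], [[-29.0, -1.3, 0.3], -0.0], [[0.0, 0.0, 0.0], -0.0], [[0.0, 0.0, 0.0], -0.0]] end [667. 174.  60.] 0.0
```

View pics/c16.png

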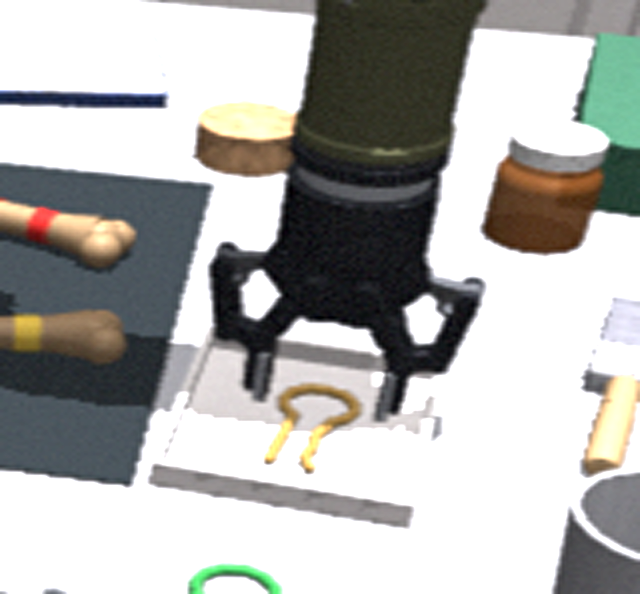

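Emit:
drive_tool(
  targets=[
    [[-30, 0, 0], 0],
    [[-38, 0, 0], -7],
    [[-38, 0, 0], -7],
    [[-10, -10, 15], -7],
    [[0, -14, 20], -7],
  ],
)

```text
time_s: 7.25
position: [0.652, 0.1416, 0.0843]
ee_rot: [2.577, 1.547, 1.406]
ft_force: [0.1, -1.6, -0.5]
finger_gap: 0.0575
```

```bash
python3 p.py 481 -202 95 82.3 5 36
```

```text
t 7.25 pos [652.  141.6  84.3] yaw 22.92 gap 57.5 F [ 0.1 -1.6 -0.5] q7 0.12 left [-171.  -343.6   10.7] 59.38 dist 383.9 tilt [ 0.004  0.023 -1.   ]
[[[-1.8, -26.0, 23.0], -7.0], [[-1.8, -29.0, 19.0], -7.0], [[-1.8, -31.0, 16.0], -7.0], [[-1.8, -33.0, 12.0], -7.0], [[-1.8, -34.0, 7.6], -7.0]] end [574.3 -14.6  89.2] 24.4
```

Emit:
drive_tool(
  targets=[
    [[-3, -26, 23], -7],
    [[-3, -29, 19], -7],
    [[-3, -31, 16], -7],
    [[-2, -33, 12], -7],
    [[-2, -34, 8], -7],
  ],
  gripper=0.1,
)

```text
time_s: 7.67
position: [0.5759, -0.0143, 0.093]
ee_rot: [1.77, 1.541, 1.221]
ft_force: [-0.1, -0.9, 0.3]
finger_gap: 0.0474
```

```bash
python3 p.py 481 -202 95 82.3 5 36
```

```text
t 7.67 pos [575.9 -14.3  93. ] yaw 58.55 gap 47.4 F [-0.1 -0.9  0.3] q7 0.74 left [ -94.9 -187.7    2. ] 23.75 dist 210.3 tilt [ 0.01   0.028 -1.   ]
[[[-1.4, -35.0, 2.8], -7.0], [[-1.4, -35.0, -1.5], -7.0], [[-1.4, -35.0, -5.7], -7.0], [[-1.4, -34.0, -10.0], -2.7], [[-1.4, -33.0, -11.0], -0.0]] end [ 496.8 -170.7   94.7] 0.0
```

Emit:
drive_tool(
  targets=[
    [[-2, -35, 3], -7],
    [[-2, -35, -1], -7],
    [[-2, -35, -6], -7],
    [[-2, -34, -10], -2.7],
    [[0, -30, -10], 0],
  ],
)

```text
time_s: 8.08
position: [0.4943, -0.177, 0.0939]
ee_rot: [1.392, 1.54, 1.272]
ft_force: [0.3, -1.2, -0.7]
finger_gap: 0.0471
```

```bash
python3 p.py 481 -202 85 82.3 5 36
```

```text
t 8.08 pos [ 494.3 -177.    93.9] yaw 83.12 gap 47.1 F [ 0.3 -1.2 -0.7] q7 1.27 left [-13.3 -25.   -8.9] -0.82 dist 29.7 tilt [ 0.009  0.029 -1.   ]
[[[8.0, -27.0, -10.0], 0.8], [[0.0, 0.0, 0.0], -0.0], [[0.0, 0.0, 0.0], -0.0], [[0.0, 0.0, 0.0], -0.0], [[0.0, 0.0, 0.0], -0.0]] end [ 481. -202.   85.] 0.0
```

Emit:
drive_tool(
  targets=[
    [[4, -16, -6], 0.8],
    [[4, -8, -4], 0],
    [[0, 0, 0], 0],
  ],
)

```text
time_s: 8.33
position: [0.4745, -0.2102, 0.083]
ee_rot: [1.603, 1.546, 1.454]
ft_force: [0.3, 0.1, -0.5]
finger_gap: 0.0468
```

```bash
python3 p.py 481 -202 60 82.3 5 36; python3 - <<'E'
from h import *
n='side'
im,d=grab(n,'side13'); P=cloud(n,d); X,Y,Z=[P[...,i] for i in range(3)]
for r in range(210,300,5):
    m=(abs(X[r]-.485)<.05)&(abs(Y[r]+.2)<.07)&(Z[r]>.062)
    q=P[r][m]; u=np.where(m)[0]; print(r,len(q),(u.min(),u.max(),q.min(0).round(3),q.max(0).round(3)) if len(q) else '')
cv2.imwrite('pics/c17.png',cv2.convertScaleAbs(cv2.resize(im[170:340,230:400,::-1],None,fx=4,fy=3.4,interpolation=cv2.INTER_CUBIC),alpha=2))
E
```

```text
t 8.33 pos [ 474.5 -210.2   83. ] yaw 81.46 gap 46.8 F [ 0.3  0.1 -0.5] q7 1.29 left [  6.5   8.2 -23. ] 0.84 dist 25.2 tilt [ 0.003  0.025 -1.   ]
[[[23.0, 9.0, 5.2], -0.8], [[-0.0, 0.0, -0.0], -0.0], [[0.0, 0.0, 0.0], -0.0], [[0.0, 0.0, 0.0], -0.0], [[0.0, 0.0, 0.0], -0.0]] end [ 481. -202.   60.] 0.0
210 51 (np.int64(283), np.int64(333), array([ 0.449, -0.255,  0.192]), array([ 0.51 , -0.157,  0.26 ]))
215 45 (np.int64(287), np.int64(332), array([ 0.456, -0.254,  0.185]), array([ 0.505, -0.161,  0.252]))
220 43 (np.int64(290), np.int64(332), array([ 0.46 , -0.256,  0.175]), array([ 0.496, -0.16 ,  0.244]))
225 43 (np.int64(289), np.int64(331), array([ 0.452, -0.254,  0.171]), array([ 0.496, -0.167,  0.234]))
230 38 (np.int64(289), np.int64(326), array([ 0.461, -0.256,  0.184]), array([ 0.495, -0.196,  0.227]))
235 37 (np.int64(291), np.int64(327), array([ 0.465, -0.261,  0.16 ]), array([ 0.492, -0.178,  0.222]))
240 35 (np.int64(289), np.int64(325), array([ 0.465, -0.27 ,  0.151]), array([ 0.491, -0.181,  0.22 ]))
245 27 (np.int64(298), np.int64(324), array([ 0.467, -0.245,  0.146
[... 376 characters left out ...]
nt64(309), array([ 0.458, -0.269,  0.155]), array([ 0.483, -0.242,  0.176]))
270 17 (np.int64(290), np.int64(309), array([ 0.463, -0.27 ,  0.145]), array([ 0.482, -0.242,  0.169]))
275 15 (np.int64(295), np.int64(309), array([ 0.464, -0.251,  0.134]), array([ 0.482, -0.241,  0.142]))
280 28 (np.int64(295), np.int64(322), array([ 0.463, -0.251,  0.083]), array([ 0.489, -0.196,  0.132]))
285 16 (np.int64(308), np.int64(323), array([ 0.469, -0.213,  0.078]), array([ 0.492, -0.202,  0.087]))
290 15 (np.int64(309), np.int64(323), array([ 0.472, -0.216,  0.069]), array([ 0.492, -0.203,  0.08 ]))
295 12 (np.int64(310), np.int64(321), array([ 0.474, -0.216,  0.063]), array([ 0.491, -0.209,  0.068]))
```

View pics/c17.png

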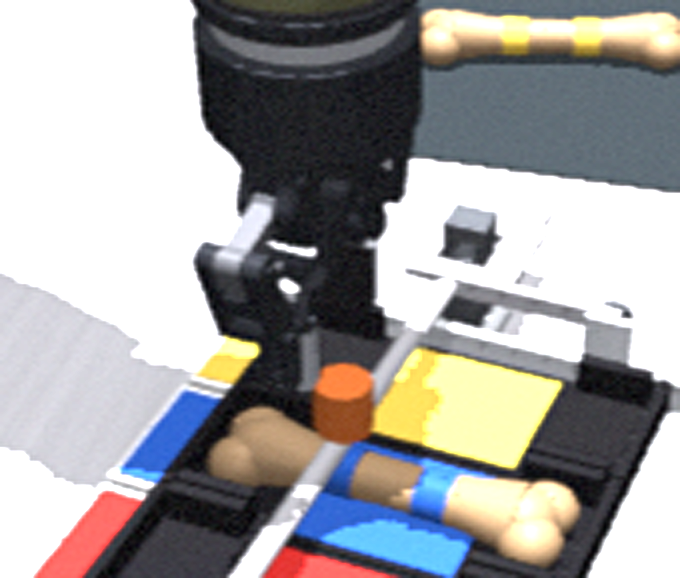

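Emit:
drive_tool(
  targets=[
    [[12, 8, 5], -0.8],
    [[12, 1, 1], 0],
    [[0, 0, 0], 0],
  ],
)

```text
time_s: 8.63
position: [0.4882, -0.1939, 0.0583]
ee_rot: [1.379, 1.54, 1.254]
ft_force: [-0.7, -0.2, -0.8]
finger_gap: 0.0468
```

```bash
python3 p.py 480 -202 31 82.3 5 15
```

```text
t 8.63 pos [ 488.2 -193.9   58.3] yaw 82.84 gap 46.8 F [-0.7 -0.2 -0.8] q7 1.26 left [ -8.2  -8.1 -27.3] -0.54 dist 29.6 tilt [ 0.01   0.029 -1.   ]
[[[13.0, -4.9, -3.6], 0.3], [[13.0, -4.9, -3.6], 0.3], [[0.0, -0.0, -0.0], -0.0], [[0.0, 0.0, 0.0], -0.0], [[0.0, 0.0, 0.0], -0.0]] end [ 480. -202.   31.] 0.0
```

Emit:
drive_tool(
  targets=[
    [[0, -5, -5], 0.3],
    [[0, -2, -2], 0],
    [[0, 0, 0], 0],
  ],
)

```text
time_s: 8.88
position: [0.4831, -0.1937, 0.0574]
ee_rot: [1.373, 1.536, 1.253]
ft_force: [0.3, 0.5, 0.1]
finger_gap: 0.047
```

```bash
python3 p.py 480 -202 31 82.3 5 15; python3 - <<'E'
from h import *
n='side'
im,d=grab(n,'side14'); P=cloud(n,d); X,Y,Z=[P[...,i] for i in range(3)]
cv2.imwrite('pics/c18.png',cv2.convertScaleAbs(cv2.resize(im[220:320,260:370,::-1],None,fx=6,fy=5.6,interpolation=cv2.INTER_CUBIC),alpha=2.5))
E
```

```text
t 8.88 pos [ 483.1 -193.7   57.4] yaw 83.14 gap 47.0 F [0.3 0.5 0.1] q7 1.26 left [ -3.1  -8.3 -26.4] -0.84 dist 27.8 tilt [ 0.011  0.033 -0.999]
[[[13.0, -4.7, -1.1], 0.4], [[13.0, -4.8, -1.1], 0.4], [[0.0, -0.0, -0.0], -0.0], [[0.0, 0.0, 0.0], -0.0], [[0.0, 0.0, 0.0], -0.0]] end [ 480. -202.   31.] 0.0
```

View pics/c18.png

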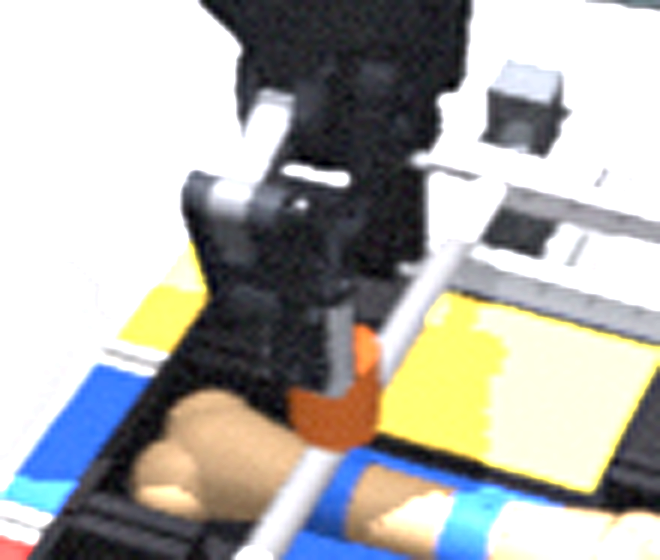

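Emit:
drive_tool(
  targets=[
    [[0, -6, -2], 0.8],
    [[0, -4, -1], 0],
    [[0, -2, 0], 0],
  ],
)

```text
time_s: 9.18
position: [0.4791, -0.2055, 0.058]
ee_rot: [1.336, 1.536, 1.202]
ft_force: [-0.3, 0.7, -0.2]
finger_gap: 0.0471
```

```bash
python3 p.py 480 -202 31 82.3 5 15; python3 - <<'E'
from h import *
n='side'
im,d=grab(n,'side15'); P=cloud(n,d); X,Y,Z=[P[...,i] for i in range(3)]
for r in range(268,300,3):
    m=(abs(X[r]-.485)<.05)&(abs(Y[r]+.22)<.06)&(Z[r]>.06)
    q=P[r][m]; u=np.where(m)[0]; print(r,[(a,P[r,a].round(3).tolist()) for a in u[::4]])
cv2.imwrite('pics/c19.png',cv2.convertScaleAbs(cv2.resize(im[220:320,260:370,::-1],None,fx=6,fy=5.6,interpolation=cv2.INTER_CUBIC),alpha=2.5))
E
```

```text
t 9.18 pos [ 479.1 -205.5   58. ] yaw 82.33 gap 47.1 F [-0.3  0.7 -0.2] q7 1.27 left [  0.9   3.5 -27. ] -0.03 dist 27.2 tilt [ 0.013  0.033 -0.999]
[[[14.0, 1.4, 0.1], 0.0], [[14.0, 1.4, 0.1], 0.0], [[-0.0, 0.0, 0.0], -0.0], [[0.0, 0.0, 0.0], -0.0], [[0.0, 0.0, 0.0], -0.0]] end [ 480. -202.   31.] 0.0
268 [(np.int64(285), [0.458, -0.272, 0.17]), (np.int64(289), [0.465, -0.276, 0.175]), (np.int64(293), [0.471, -0.277, 0.178]), (np.int64(297), [0.477, -0.277, 0.18]), (np.int64(301), [0.482, -0.275, 0.178]), (np.int64(305), [0.483, -0.263, 0.168]), (np.int64(312), [0.487, -0.242, 0.15]), (np.int64(316), [0.476, -0.185, 0.096]), (np.int64(320), [0.483, -0.186, 0.097]), (np.int64(324), [0.489, -0.186, 0.099])]
271 [(np.int64(286), [0.458, -0.269, 0.162]), (np.int64(290), [0.465, -0.272, 0.166]), (np.int64(294), [0.471, -0.273, 0.169]), (np.int64(298), [0.477, -0.275, 0.173]), (np.int64(302), [0.482, -0.273, 0.171]), (np.int64(306), [0.483, -0.259, 0.159]), (np.int64(310), [0.485, -0.246, 0.148]), (np.int64(324), [0.489, -0.185, 0.092])]
274 [(np.int64(287), [0.459, -0.268, 0.155]), (np.i
[... 1573 characters left out ...]
np.int64(303), [0.473, -0.245, 0.107]), (np.int64(308), [0.481, -0.245, 0.11]), (np.int64(312), [0.486, -0.24, 0.106]), (np.int64(316), [0.484, -0.215, 0.081]), (np.int64(320), [0.49, -0.211, 0.079])]
292 [(np.int64(300), [0.468, -0.244, 0.099]), (np.int64(304), [0.474, -0.243, 0.1]), (np.int64(308), [0.482, -0.247, 0.106]), (np.int64(312), [0.485, -0.239, 0.099]), (np.int64(316), [0.484, -0.215, 0.075]), (np.int64(320), [0.49, -0.213, 0.073])]
295 [(np.int64(309), [0.48, -0.238, 0.091]), (np.int64(313), [0.48, -0.216, 0.067]), (np.int64(317), [0.486, -0.215, 0.068]), (np.int64(321), [0.49, -0.208, 0.063])]
298 [(np.int64(312), [0.478, -0.216, 0.06]), (np.int64(318), [0.487, -0.214, 0.061])]
```

View pics/c19.png

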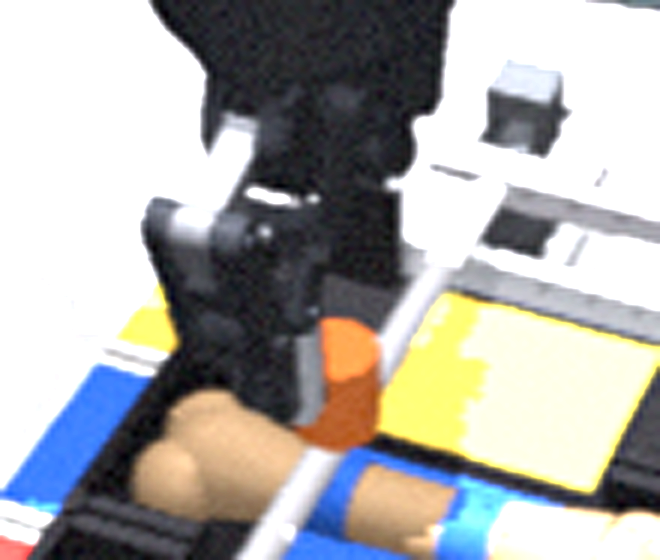

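Emit:
drive_tool(
  targets=[
    [[12, 2, 0], 0],
    [[10, 1, 0], 0],
    [[2, 0, 0], 0],
  ],
)

```text
time_s: 9.48
position: [0.4806, -0.2047, 0.0343]
ee_rot: [1.224, 1.536, 1.086]
ft_force: [-0.3, 0.1, -0.3]
finger_gap: 0.0467
```

```bash
python3 p.py 480 -202 31 82.3 5 15
```

```text
t 9.48 pos [ 480.6 -204.7   34.3] yaw 82.09 gap 46.7 F [-0.3  0.1 -0.3] q7 1.25 left [-0.6  2.7 -3.3] 0.21 dist 4.3 tilt [ 0.016  0.031 -0.999]
[[[3.4, 2.5, -1.0], -0.2], [[0.0, 0.0, 0.0], -0.0], [[0.0, 0.0, 0.0], -0.0], [[0.0, 0.0, 0.0], -0.0], [[0.0, 0.0, 0.0], -0.0]] end [ 480. -202.   31.] 0.0
```

Emit:
drive_tool(
  targets=[
    [[3, 2.5, 0], 0],
    [[0, 0, 0], 0],
    [[0, 0, 0], 0],
    [[0, 0, 0], 0],
    [[0, 0, 0], 0],
  ],
  gripper=-1,
)

```text
time_s: 9.9
position: [0.4808, -0.2001, 0.031]
ee_rot: [1.277, 1.535, 1.14]
ft_force: [-0.1, 0.5, -3.4]
finger_gap: 0.022
```

```bash
python3 p.py 480 -202 31 82.3 5 15; python3 - <<'E'
from h import *
n='side'
im,d=grab(n,'side16'); P=cloud(n,d); X,Y,Z=[P[...,i] for i in range(3)]
cv2.imwrite('pics/c20.png',cv2.convertScaleAbs(cv2.resize(im[220:320,260:370,::-1],None,fx=6,fy=5.6,interpolation=cv2.INTER_CUBIC),alpha=2.5))
E
```

```text
t 9.9 pos [ 480.8 -200.1   31. ] yaw 82.2 gap 22.0 F [-0.1  0.5 -3.4] q7 1.24 left [-0.8 -1.9 -0. ] 0.1 dist 2.0 tilt [ 0.015  0.032 -0.999]
[[[-0.1, -2.0, -0.6], -0.1], [[0.0, 0.0, 0.0], -0.0], [[0.0, 0.0, 0.0], -0.0], [[0.0, 0.0, 0.0], -0.0], [[0.0, 0.0, 0.0], -0.0]] end [ 480. -202.   31.] 0.0
```

View pics/c20.png

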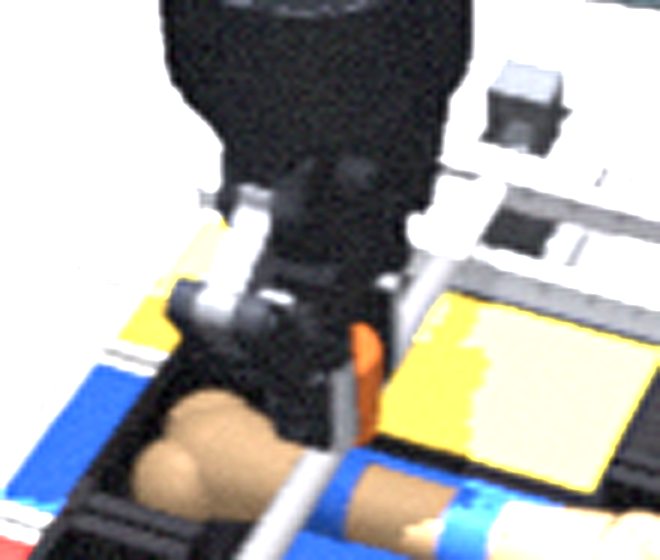

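Emit:
drive_tool(
  targets=[
    [[0, 0, 0], 0],
    [[-4, 0, 0], 0],
    [[-3, 0, 0], 0],
  ],
  gripper=-0.2,
)

```text
time_s: 10.2
position: [0.4807, -0.2003, 0.0381]
ee_rot: [1.29, 1.535, 1.154]
ft_force: [-0.8, 0.6, 0.1]
finger_gap: 0.0341
```

```bash
python3 p.py 480 -201 36 82.3 5 15
```

```text
t 10.2 pos [ 480.7 -200.3   38.1] yaw 82.18 gap 34.1 F [-0.8  0.6  0.1] q7 1.25 left [-0.7 -0.7 -2.1] 0.12 dist 2.4 tilt [ 0.014  0.033 -0.999]
[[[2.1, -0.9, -0.6], -0.1], [[0.0, 0.0, 0.0], -0.0], [[0.0, 0.0, 0.0], -0.0], [[0.0, 0.0, 0.0], -0.0], [[0.0, 0.0, 0.0], -0.0]] end [ 480. -201.   36.] 0.0
```

Emit:
drive_tool(
  targets=[
    [[1, -0.5, -0.5], 0],
    [[0, 0, 0], 0],
    [[0, 0, 0], 0],
    [[0, 0, 0], 0],
  ],
  gripper=-1,
)

```text
time_s: 10.53
position: [0.4811, -0.2002, 0.0386]
ee_rot: [1.224, 1.533, 1.088]
ft_force: [0.1, -0.4, -1.8]
finger_gap: 0.0215
```

```bash
cat > arc.py <<'E'
import sys,json
from h import *
from scipy.spatial.transform import Rotation as Ro
s=ctrl.state(); R=Ro.from_euler('xyz',s['ee_rot']).as_matrix(); p=s['position']*1000
if sys.argv[1]=='init': json.dump(p.tolist(),open('arc0.json','w')); 
p0=np.array(json.load(open('arc0.json')))
a=np.radians(-7.7); ex=np.array([np.cos(a),np.sin(a),0]); ez=np.array([0,0,1.])
f=lambda t: p0+ex*(75*(1-np.cos(t))+20*np.sin(t))+ez*(75*np.sin(t)-20*(1-np.cos(t)))
d=p-p0; h=np.array([d@ex-75, d[2]+20]); # rel hinge
t=(np.arctan2(20,-75)-np.arctan2(h[1],h[0])); 
print('time',s['time_s'],'t',round(t,3),'r',np.hypot(*h).round(1),'pos',p.round(1),'F',s['ft_force'].round(1),'gap',s['finger_gap'],'tilt',R[:,0].round(3),'q',s['joint_pos'].round(2))
q=p
for k in range(1,6):
    n=f(t+k*float(sys.argv[2])); e=R.T@(n-q); q=n; print(e.round(1).tolist(),end=' ')
print()
E
python3 arc.py init .17
```

```text
time 10.5333 t 0.0 r 77.6 pos [ 481.1 -200.2   38.6] F [ 0.1 -0.4 -1.8] gap 0.02154911133384991 tilt [ 0.017  0.033 -0.999] q [ 0.52  0.83 -0.31  2.    0.53  0.38  1.25]
[-12.3, 0.4, 4.6] [-11.4, 0.4, 6.6] [-10.1, 0.4, 8.5] [-8.5, 0.3, 10.1] [-6.7, 0.3, 11.4]
```

Emit:
drive_tool(
  targets=[
    [[-12, 0, 4.5], 0],
    [[-11, 0, 6.5], 0],
    [[-10, 0, 8.5], 0],
  ],
)

```text
time_s: 10.78
position: [0.4998, -0.2028, 0.0688]
ee_rot: [1.315, 1.531, 1.179]
ft_force: [2.3, 0.4, -13.2]
finger_gap: 0.0212
```

```bash
python3 arc.py x .17; python3 - <<'E'
from h import *
n='side'
im,d=grab(n,'side17'); P=cloud(n,d); X,Y,Z=[P[...,i] for i in range(3)]
cv2.imwrite('pics/c21.png',cv2.convertScaleAbs(cv2.resize(im[160:380,230:420,::-1],None,fx=3.5,fy=2.7,interpolation=cv2.INTER_CUBIC),alpha=2))
E
```

```text
time 10.7833 t 0.469 r 75.2 pos [ 499.8 -202.8   68.8] F [  2.3   0.4 -13.2] gap 0.021218554932286297 tilt [ 0.015  0.037 -0.999] q [ 0.55  0.8  -0.37  1.93  0.48  0.5   1.29]
[-10.5, 0.4, 7.9] [-7.2, 0.3, 11.1] [-5.2, 0.2, 12.1] [-3.1, 0.1, 12.8] [-0.9, 0.0, 13.2]
```

View pics/c21.png

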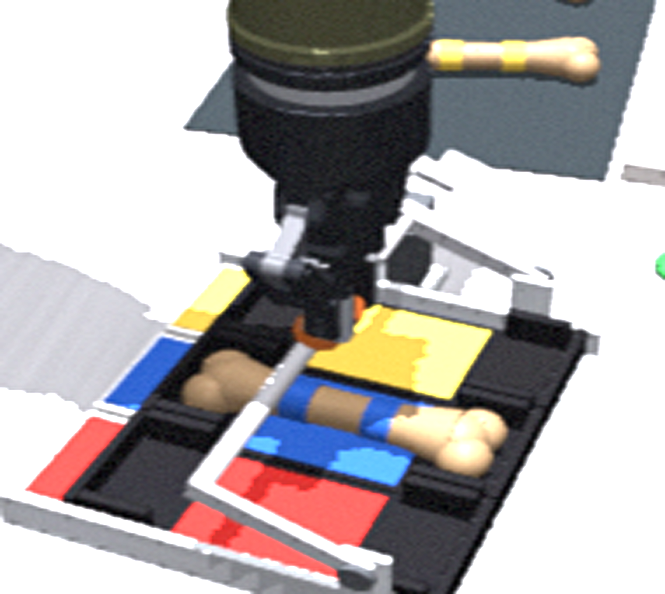

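Emit:
drive_tool(
  targets=[
    [[-10, 0, 8], 0],
    [[-8, 0, 11], 0],
    [[-6, 0, 12], 0],
  ],
)

```text
time_s: 11.08
position: [0.5289, -0.2068, 0.0897]
ee_rot: [1.455, 1.529, 1.319]
ft_force: [9.6, -0.8, -33.1]
finger_gap: 0.0203
```

```bash
python3 arc.py x .17
```

```text
time 11.0833 t 0.95 r 75.9 pos [ 528.9 -206.8   89.7] F [  9.6  -0.8 -33.1] gap 0.020299505784508325 tilt [ 0.01   0.041 -0.999] q [ 0.56  0.8  -0.41  1.82  0.44  0.62  1.33]
[-5.1, 0.3, 12.1] [-1.3, 0.1, 13.1] [0.9, -0.0, 13.1] [3.1, -0.1, 12.8] [5.2, -0.2, 12.1]
```

```bash
python3 - <<'E'
from h import *
n='side'
im,d=grab(n,'side18'); P=cloud(n,d); X,Y,Z=[P[...,i] for i in range(3)]
cv2.imwrite('pics/c22.png',cv2.convertScaleAbs(cv2.resize(im[200:340,270:400,::-1],None,fx=5,fy=4.2,interpolation=cv2.INTER_CUBIC),alpha=2))
E
python3 arc.py x .17
```

```text
time 11.1333 t 1.004 r 75.4 pos [ 532.8 -207.2   90.5] F [  5.9  -0.3 -13.1] gap 0.020387888100247477 tilt [ 0.016  0.04  -0.999] q [ 0.56  0.8  -0.42  1.82  0.44  0.62  1.33]
[-4.9, 0.2, 12.2] [-0.5, 0.0, 13.2] [1.7, -0.1, 13.1] [3.9, -0.2, 12.6] [5.9, -0.3, 11.8]
```

View pics/c22.png

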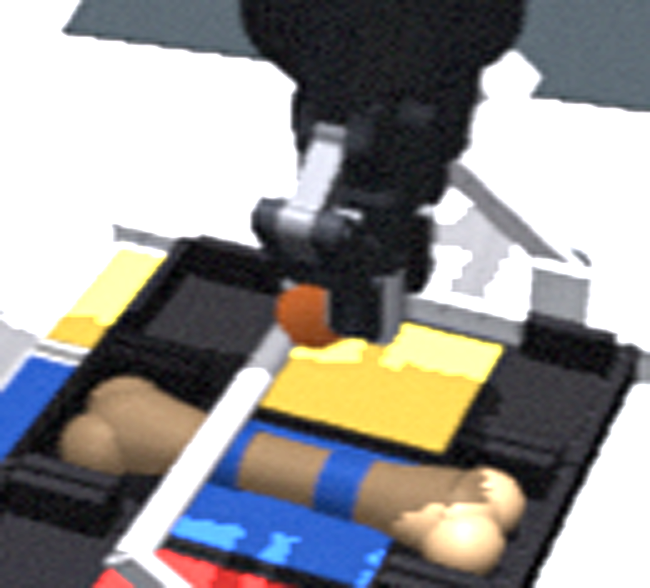

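```bash
python3 - <<'E'
from h import *
im=cv2.imread('pics/side18.png');d=np.load('pics/side18.npy');P=cloud('side',d);hsv=cv2.cvtColor(im,cv2.COLOR_BGR2HSV)
H,S,V=[hsv[...,i].astype(int) for i in range(3)]
X,Y,Z=[P[...,i] for i in range(3)]
m=(H>4)&(H<14)&(S>190)&(abs(X-.5)<.08)&(abs(Y+.2)<.04)&(Z>.06)
q=P[m]; print(len(q),q.min(0).round(3),q.max(0).round(3),q.mean(0).round(3))
# bar points
o=np.array([.501,-.2073]); a=np.radians(-7.7); Rr=np.array([[np.cos(a),-np.sin(a)],[np.sin(a),np.cos(a)]])
L=(P[...,:2]-o)@Rr*1000
m=(abs(L[...,1]+60)<35)&(Z>.06)&(Z<.15)&(L[...,0]>-60)&(L[...,0]<60)
print(len(L[m]),np.median(L[m],axis=0),np.median(Z[m]),np.percentile(Z[m],[5,95]),np.percentile(L[m][:,0],[5,95]))
# finger
m=(V<25)&(abs(L[...,1]+25)<25)&(Z>.07)&(Z<.14)&(abs(L[...,0]-20)<50); r,c=np.where(m)
for rr in range(262,286,3):
    k=c[r==rr]; print(rr,[(cc,L[rr,cc].round(0).tolist(),Z[rr,cc].round(3)) for cc in k[::4]])
E
```

```text
74 [ 0.498 -0.221  0.108] [ 0.515 -0.207  0.128] [ 0.507 -0.216  0.117]
282 [  2.26066402 -61.43692972] 0.10626829841963209 [0.1026363  0.10838458] [-3.04929663  5.4713508 ]
262 []
265 []
268 []
271 []
274 [(np.int64(336), [22.0, -23.0], np.float64(0.138))]
277 [(np.int64(336), [22.0, -23.0], np.float64(0.132)), (np.int64(340), [27.0, -21.0], np.float64(0.132)), (np.int64(344), [33.0, -21.0], np.float64(0.135))]
280 [(np.int64(343), [32.0, -21.0], np.float64(0.128))]
283 []
```

Emit:
drive_tool(
  targets=[
    [[5, 0, -12], 0],
    [[9, 0, -12], 0],
    [[11, 0, -9], 0],
    [[12, 0, -7], 0],
  ],
)

```text
time_s: 11.47
position: [0.5013, -0.2034, 0.0556]
ee_rot: [0.925, 1.523, 0.794]
ft_force: [0.1, -1.2, 1.5]
finger_gap: 0.0012
```

```bash
python3 arc.py x -.17; python3 - <<'E'
from h import *
n='side'
im,d=grab(n,'side19'); P=cloud(n,d); X,Y,Z=[P[...,i] for i in range(3)]
cv2.imwrite('pics/c23.png',cv2.convertScaleAbs(cv2.resize(im[200:340,270:400,::-1],None,fx=5,fy=4.2,interpolation=cv2.INTER_CUBIC),alpha=2))
E
```

```text
time 11.4667 t 0.336 r 65.9 pos [ 501.3 -203.4   55.6] F [ 0.1 -1.2  1.5] gap 0.0011661856919112355 tilt [ 0.034  0.034 -0.999] q [ 0.54  0.81 -0.35  1.95  0.51  0.44  1.27]
[4.4, 0.3, -16.3] [12.3, -0.5, -4.8] [12.9, -0.5, -2.6] [13.2, -0.5, -0.4] [13.0, -0.5, 1.8]
```

View pics/c23.png

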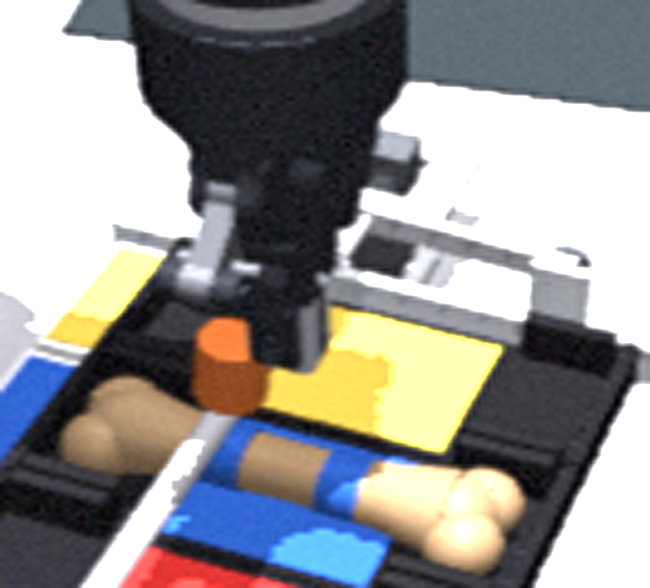

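Emit:
drive_tool(
  targets=[
    [[-12, 0, 0], 7],
    [[-12, 5, 0], 7],
    [[-5, 15, -5], 7],
    [[0, 15, 0], 7],
    [[0, 10, 0], 7],
  ],
)

```text
time_s: 11.93
position: [0.5083, -0.1645, 0.0842]
ee_rot: [1.785, 1.53, 1.028]
ft_force: [-0.1, 0.6, 0.8]
finger_gap: -0.0004
```

```bash
python3 p.py 488 -147 80 -7.7 5 20
```

```text
t 11.93 pos [ 508.3 -164.5   84.2] yaw 46.65 gap -0.4 F [-0.1  0.6  0.8] q7 0.83 left [-20.3  17.5  -4.2] -54.35 dist 27.2 tilt [ 0.021  0.035 -0.999]
[[[0.9, -0.3, -5.4], 7.0], [[0.9, -0.9, -5.3], 7.0], [[0.9, -1.6, -5.1], 7.0], [[0.9, -2.2, -4.9], 7.0], [[0.9, -2.8, -4.6], 7.0]] end [ 488. -147.   80.] -19.4
```

Emit:
drive_tool(
  targets=[
    [[0, 0, -5.5], 7],
    [[0, -1, -5.5], 7],
    [[0, -1.5, -5], 7],
    [[0, -2, -5], 7],
    [[0, -3, -5], 7],
  ],
  gripper=0,
)

```text
time_s: 12.35
position: [0.491, -0.1424, 0.0859]
ee_rot: [2.33, 1.526, 0.948]
ft_force: [-0.1, 0.5, -0.6]
finger_gap: 0.0429
```

Emit:
drive_tool(
  targets=[
    [[0, 0, 0], 7],
    [[0, 0, 0], 7],
    [[0, 0, 0], 5],
    [[0, 0, 0], 0],
  ],
)

```text
time_s: 12.68
position: [0.4894, -0.14, 0.0864]
ee_rot: [2.74, 1.526, 1.013]
ft_force: [0.6, 0.3, -0.2]
finger_gap: 0.0426
```

```bash
python3 p.py 488 -147 60 -7.7 5 20
```

```text
t 12.68 pos [ 489.4 -140.    86.4] yaw -8.94 gap 42.6 F [ 0.6  0.3 -0.2] q7 0.21 left [ -1.4  -7.  -26.4] 1.24 dist 27.4 tilt [ 0.024  0.038 -0.999]
[[[13.0, -0.4, 4.1], -0.6], [[13.0, -0.4, 4.1], -0.6], [[0.0, 0.0, 0.0], -0.0], [[0.0, 0.0, 0.0], -0.0], [[0.0, 0.0, 0.0], -0.0]] end [ 488. -147.   60.] 0.0
```

Emit:
drive_tool(
  targets=[
    [[15, 0, 4], -0.6],
    [[15, 0, 2], -0.6],
    [[10, 0, 0], 0],
    [[0, 0, 0], 0],
  ],
)

```text
time_s: 13.02
position: [0.4912, -0.1441, 0.0461]
ee_rot: [2.647, 1.524, 0.953]
ft_force: [-0.5, 0.9, 0.5]
finger_gap: 0.0428
```

```bash
python3 p.py 488.5 -147 3 -7.7 5 20; python3 - <<'E'
from h import *
n='side'
im,d=grab(n,'side20'); P=cloud(n,d); X,Y,Z=[P[...,i] for i in range(3)]
cv2.imwrite('pics/c24.png',cv2.convertScaleAbs(cv2.resize(im[180:330,270:410,::-1],None,fx=5,fy=4,interpolation=cv2.INTER_CUBIC),alpha=2))
E
```

```text
t 13.02 pos [ 491.2 -144.1   46.1] yaw -7.12 gap 42.8 F [-0.5  0.9  0.5] q7 0.24 left [ -2.7  -2.9 -43.1] -0.58 dist 43.3 tilt [ 0.027  0.038 -0.999]
[[[14.0, -1.1, 1.7], 0.2], [[14.0, -1.1, 1.7], 0.2], [[14.0, -1.1, 1.7], 0.2], [[-0.0, 0.0, -0.0], -0.0], [[0.0, 0.0, 0.0], -0.0]] end [ 488.5 -147.     3. ] 0.0
```

View pics/c24.png

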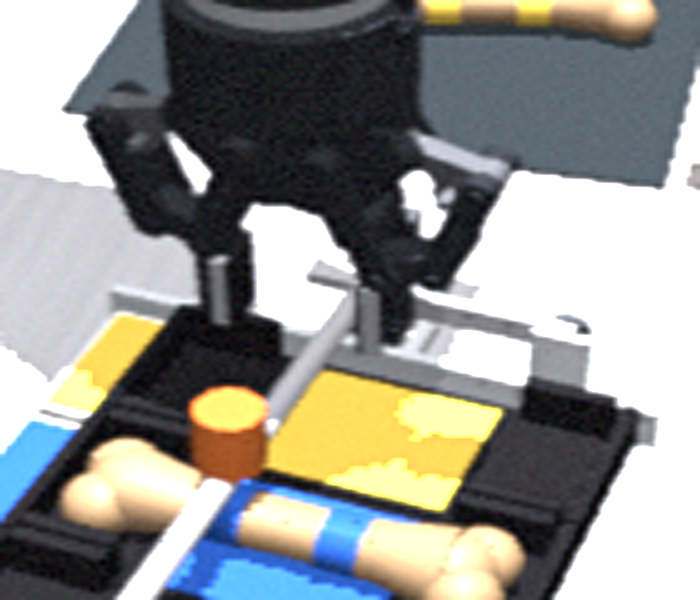

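Emit:
drive_tool(
  targets=[
    [[13, -1, 2], 0.2],
    [[13, -1, 1], 0.2],
    [[12, -1, 0], 0],
    [[2, 0, 0], 0],
  ],
)

```text
time_s: 13.4
position: [0.4916, -0.1456, 0.008]
ee_rot: [2.55, 1.521, 0.851]
ft_force: [-0.6, 0.2, -0.6]
finger_gap: 0.0426
```

```bash
python3 p.py 488.5 -147 3 -7.7 5 20; python3 - <<'E'
from h import *
n='side'
im,d=grab(n,'side21'); P=cloud(n,d); X,Y,Z=[P[...,i] for i in range(3)]
cv2.imwrite('pics/c25.png',cv2.convertScaleAbs(cv2.resize(im[180:330,270:410,::-1],None,fx=5,fy=4,interpolation=cv2.INTER_CUBIC),alpha=2))
E
```

```text
t 13.4 pos [ 491.6 -145.6    8. ] yaw -7.39 gap 42.6 F [-0.6  0.2 -0.6] q7 0.25 left [-3.1 -1.4 -5. ] -0.31 dist 6.1 tilt [ 0.033  0.037 -0.999]
[[[4.9, -3.1, 2.0], 0.3], [[0.0, 0.0, 0.0], -0.0], [[0.0, 0.0, 0.0], -0.0], [[0.0, 0.0, 0.0], -0.0], [[0.0, 0.0, 0.0], -0.0]] end [ 488.5 -147.     3. ] 0.0
```

View pics/c25.png

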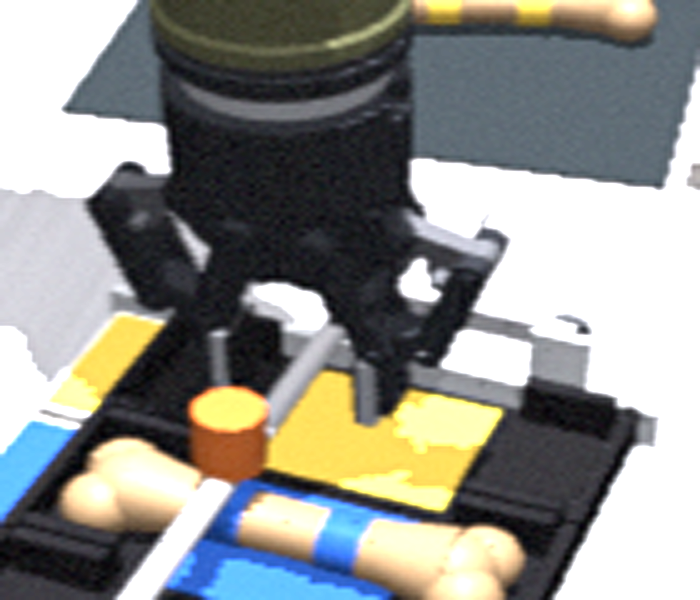

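Emit:
drive_tool(
  targets=[
    [[4, -2, 1], 0],
    [[0, 0, 0], 0],
    [[0, 0, 0], 0],
    [[0, 0, 0], 0],
    [[0, 0, 0], 0],
  ],
  gripper=-1,
)

```text
time_s: 13.87
position: [0.4888, -0.1462, 0.0064]
ee_rot: [2.566, 1.521, 0.867]
ft_force: [-0.4, -0.4, -3.4]
finger_gap: 0.0077
```

```bash
cat > arc2.py <<'E'
import sys,json
from h import *
from scipy.spatial.transform import Rotation as Ro
s=ctrl.state(); R=Ro.from_euler('xyz',s['ee_rot']).as_matrix(); p=s['position']*1000
if sys.argv[1]=='init': json.dump(p.tolist(),open('arc1.json','w')); 
p0=np.array(json.load(open('arc1.json')))
a=np.radians(-7.7); ex=np.array([np.cos(a),np.sin(a),0]); ez=np.array([0,0,1.])
f=lambda t: p0+ex*75*(1-np.cos(t))+ez*75*np.sin(t)
d=p-p0; h=np.array([d@ex-75, d[2]])
t=np.pi-np.arctan2(h[1],h[0])
if t>np.pi: t-=2*np.pi
print('time',s['time_s'],'t',round(t,3),'r',np.hypot(*h).round(1),'pos',p.round(1),'F',s['ft_force'].round(1),'gap',s['finger_gap'].round(4),'tilt',R[:,0].round(3))
q=p
for k in range(1,6):
    n=f(t+k*float(sys.argv[2])); e=R.T@(n-q); q=n; print(e.round(1).tolist(),end=' ')
print()
E
python3 arc2.py init .17; python3 - <<'E'
from h import *
n='side'
im,d=grab(n,'side22'); P=cloud(n,d); X,Y,Z=[P[...,i] for i in range(3)]
cv2.imwrite('pics/c26.png',cv2.convertScaleAbs(cv2.resize(im[180:330,270:410,::-1],None,fx=5,fy=4,interpolation=cv2.INTER_CUBIC),alpha=2))
E
```

```text
Traceback (most recent call last):
  File "arc2.py", line 12, in <module>
    print('time',s['time_s'],'t',round(t,3),'r',np.hypot(*h).round(1),'pos',p.round(1),'F',s['ft_force'].round(1),'gap',s['finger_gap'].round(4),'tilt',R[:,0].round(3))
                                                                                                                        ^^^^^^^^^^^^^^^^^^^^^
AttributeError: 'float' object has no attribute 'round'
```

View pics/c26.png

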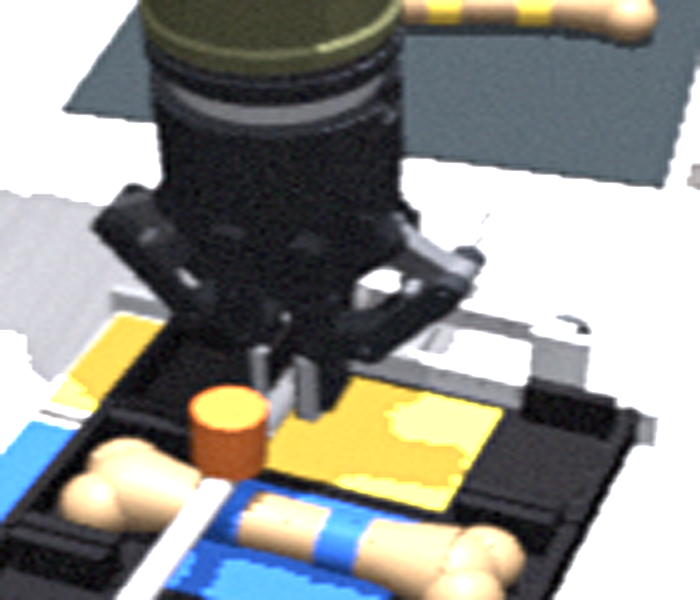

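```bash
sed -i "s/s\['finger_gap'\].round(4)/round(s['finger_gap'],4)/" arc2.py; python3 arc2.py init .17
```

```text
time 13.9167 t 0.0 r 75.0 pos [ 488.8 -146.2    6.4] F [-0.4 -0.5 -1.1] gap 0.0077 tilt [ 0.032  0.038 -0.999]
[-12.6, 1.4, -0.5] [-12.2, 3.5, -0.5] [-11.4, 5.6, -0.4] [-10.3, 7.4, -0.4] [-8.9, 9.1, -0.3]
```

Emit:
drive_tool(
  targets=[
    [[-12.5, 1.5, -0.5], 0],
    [[-12, 3.5, -0.5], 0],
    [[-11.5, 5.5, -0.5], 0],
  ],
)

```text
time_s: 14.17
position: [0.4959, -0.1472, 0.0408]
ee_rot: [2.683, 1.524, 0.984]
ft_force: [1.4, -0.9, -10.2]
finger_gap: 0.0076
```

```bash
python3 arc2.py x .17
```

```text
time 14.1667 t 0.47 r 76.0 pos [ 495.9 -147.2   40.8] F [  1.4  -0.9 -10.2] gap 0.0076 tilt [ 0.026  0.039 -0.999]
[-10.2, 7.8, -0.4] [-9.4, 8.6, -0.3] [-7.8, 10.1, -0.3] [-5.9, 11.3, -0.2] [-4.0, 12.1, -0.1]
```

Emit:
drive_tool(
  targets=[
    [[-10.5, 7.5, -0.5], 0],
    [[-9.5, 8.5, -0.5], 0],
    [[-8, 10, -0.5], 0],
  ],
)

```text
time_s: 14.42
position: [0.5165, -0.15, 0.0688]
ee_rot: [2.903, 1.528, 1.203]
ft_force: [0.4, -1.0, -11.5]
finger_gap: 0.0073
```

```bash
python3 arc2.py x .17; python3 - <<'E'
from h import *
n='side'
im,d=grab(n,'side23')
cv2.imwrite('pics/c27.png',cv2.convertScaleAbs(cv2.resize(im[150:350,230:420,::-1],None,fx=3.5,fy=2.9,interpolation=cv2.INTER_CUBIC),alpha=2))
E
```

```text
time 14.4167 t 0.926 r 78.2 pos [ 516.5 -150.    68.8] F [  0.4  -1.  -11.5] gap 0.0073 tilt [ 0.016  0.04  -0.999]
[-4.1, 12.7, -0.2] [-4.7, 11.8, -0.1] [-2.7, 12.5, -0.1] [-0.5, 12.7, 0.0] [1.6, 12.6, 0.1]
```

View pics/c27.png

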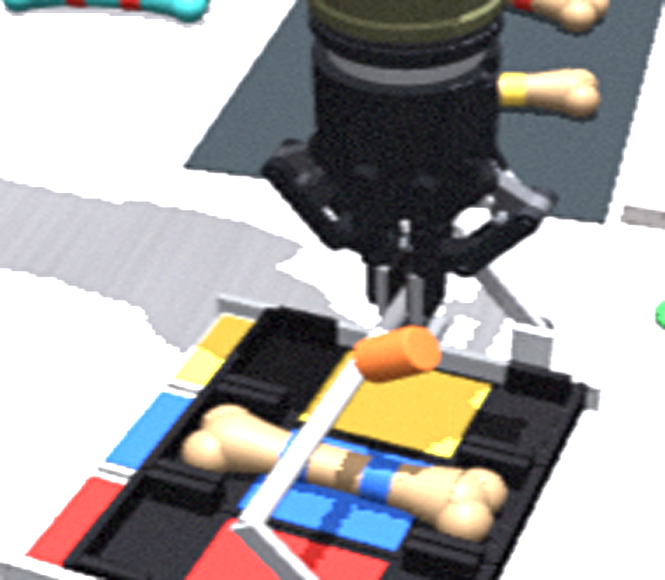

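Working well; the bar is gripped at about 0.9 rad.

Emit:
drive_tool(
  targets=[
    [[-4, 12.5, 0], 0],
    [[-4.5, 12, 0], 0],
    [[-2.5, 12.5, 0], 0],
  ],
)

```text
time_s: 14.72
position: [0.5343, -0.1523, 0.0807]
ee_rot: [-2.606, 1.518, 1.975]
ft_force: [-14.2, 2.1, 19.2]
finger_gap: 0.0071
```

```bash
python3 arc2.py x .17
```

```text
time 14.7167 t 1.198 r 79.8 pos [ 534.3 -152.3   80.7] F [-14.2   2.1  19.2] gap 0.0071 tilt [-0.021  0.049 -0.999]
[0.5, 14.0, 0.1] [-1.8, 12.6, -0.0] [0.3, 12.7, 0.1] [2.5, 12.5, 0.2] [4.5, 11.9, 0.3]
```

```bash
python3 - <<'E'
from h import *
n='side'
im,d=grab(n,'side24')
cv2.imwrite('pics/c28.png',cv2.convertScaleAbs(cv2.resize(im[150:350,230:420,::-1],None,fx=3.5,fy=2.9,interpolation=cv2.INTER_CUBIC),alpha=2))
E
```

```text
(no output)
```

View pics/c28.png

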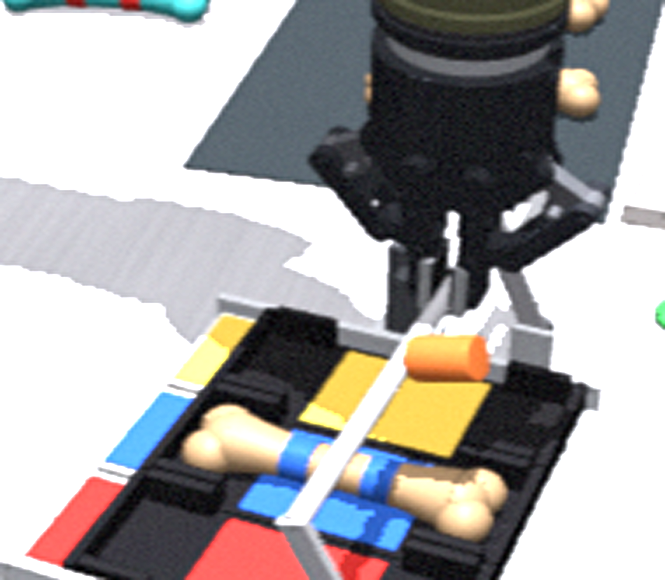

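Emit:
drive_tool(
  targets=[
    [[0, 14, 0], 0],
    [[0, 13, 0], 0],
    [[1, 13, 0], 0],
  ],
)

```text
time_s: 15.02
position: [0.5623, -0.156, 0.084]
ee_rot: [-2.349, 1.502, 2.231]
ft_force: [-4.2, 0.6, 4.3]
finger_gap: 0.0073
```

```bash
python3 arc2.py x .17
```

```text
time 15.0167 t 1.56 r 77.6 pos [ 562.3 -156.    84. ] F [-4.2  0.6  4.3] gap 0.0073 tilt [-0.042  0.054 -0.998]
[2.9, 12.9, 0.3] [2.5, 12.5, 0.2] [4.5, 11.9, 0.3] [6.5, 10.9, 0.3] [8.2, 9.7, 0.4]
```

Emit:
drive_tool(
  targets=[
    [[2, 13, 0], 0],
    [[3, 12.5, 0], 0],
    [[4, 12, 0], 0],
  ],
)

```text
time_s: 15.27
position: [0.5927, -0.1601, 0.0742]
ee_rot: [-2.24, 1.493, 2.339]
ft_force: [-4.1, 0.2, 1.8]
finger_gap: 0.0072
```

```bash
python3 arc2.py x .17;  python3 - <<'E'
from h import *
n='side'
im,d=grab(n,'side25')
cv2.imwrite('pics/c29.png',cv2.convertScaleAbs(cv2.resize(im[150:350,230:420,::-1],None,fx=3.5,fy=2.9,interpolation=cv2.INTER_CUBIC),alpha=2))
E
```

```text
time 15.2667 t 1.985 r 74.1 pos [ 592.7 -160.1   74.2] F [-4.1  0.2  1.8] gap 0.0072 tilt [-0.054  0.056 -0.997]
[4.6, 11.8, 0.4] [7.3, 10.5, 0.4] [8.9, 9.1, 0.5] [10.3, 7.4, 0.5] [11.4, 5.6, 0.6]
```

View pics/c29.png

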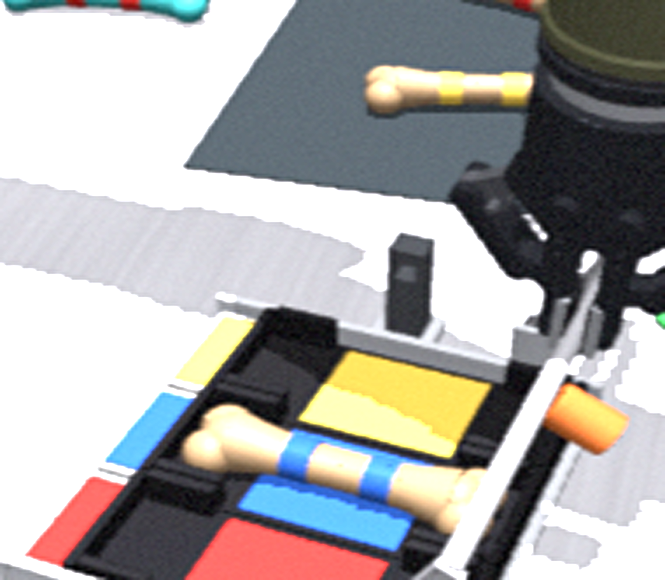

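Nearly fully open. Two more rows, then release and lift.

Emit:
drive_tool(
  targets=[
    [[5, 11, 0], 0],
    [[4, 6, 0], 0],
  ],
)

```text
time_s: 15.48
position: [0.6025, -0.1612, 0.0654]
ee_rot: [-2.146, 1.48, 2.432]
ft_force: [-25.1, 4.6, 57.5]
finger_gap: 0.0075
```

Emit:
drive_tool(
  targets=[
    [[0, 0, 0], 0],
    [[0, 0, 0], 0],
    [[-10, 0, 0], 0],
    [[-25, 0, 0], 0],
    [[-30, 0, 0], 0],
  ],
  gripper=-0.2,
)

```text
time_s: 15.9
position: [0.6028, -0.1632, 0.1288]
ee_rot: [-2.12, 1.472, 2.46]
ft_force: [0.8, -0.9, 0.9]
finger_gap: 0.0339
```

```bash
python3 p.py 470 354 100 72.5; python3 - <<'E'
from h import *
n='side'
im,d=grab(n,'side26')
cv2.imwrite('pics/c30.png',cv2.convertScaleAbs(cv2.resize(im[150:380,230:450,::-1],None,fx=3,fy=2.6,interpolation=cv2.INTER_CUBIC),alpha=2))
E
```

```text
t 15.9 pos [ 602.8 -163.2  128.8] yaw -7.47 gap 33.9 F [ 0.8 -0.9  0.9] q7 0.18 left [-132.8  517.2  -28.8] 79.97 dist 534.7 tilt [-0.077  0.062 -0.995]
[[[4.7, -13.0, -33.0], -7.0], [[4.7, -9.0, -34.0], -7.0], [[4.7, -4.7, -35.0], -7.0], [[4.7, -0.4, -35.0], -7.0], [[4.7, 3.9, -35.0], -7.0]] end [558.5   9.2 119.2] 45.0
```

View pics/c30.png

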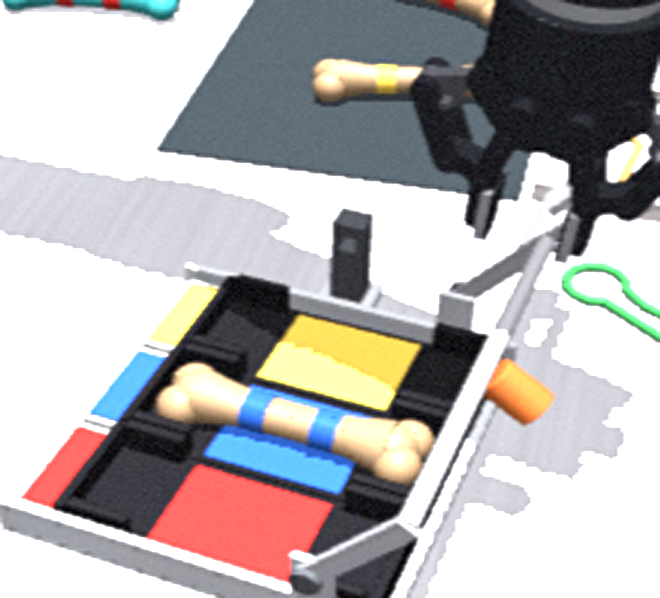

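Emit:
drive_tool(
  targets=[
    [[0, -13, -33], -7],
    [[2, -9, -34], -7],
    [[2, -5, -35], -7],
    [[2, 0, -36], -7],
    [[2, 4, -36], -7],
  ],
  gripper=0.2,
)

```text
time_s: 16.37
position: [0.5732, -0.0019, 0.1467]
ee_rot: [-2.952, 1.513, 2.242]
ft_force: [-0.2, 0.5, -0.8]
finger_gap: 0.0515
```

```bash
python3 p.py 473 353 100 73
```

```text
t 16.37 pos [573.2  -1.9 146.7] yaw 27.6 gap 51.5 F [-0.2  0.5 -0.8] q7 0.41 left [-100.2  354.9  -46.7] 45.4 dist 371.8 tilt [-0.036  0.046 -0.998]
[[[6.6, 7.6, -36.0], -7.0], [[6.6, 12.0, -35.0], -7.0], [[6.6, 16.0, -33.0], -7.0], [[6.6, 20.0, -31.0], -7.0], [[6.6, 24.0, -28.0], -7.0]] end [523.1 175.5 123.4] 10.4
```

Emit:
drive_tool(
  targets=[
    [[6, 8, -36], -7],
    [[6, 12, -35], -7],
    [[6, 16, -33], -7],
    [[6, 20, -31], -7],
    [[6, 24, -28], -7],
  ],
)

```text
time_s: 16.78
position: [0.526, 0.1856, 0.1317]
ee_rot: [2.366, 1.518, 1.901]
ft_force: [0.2, 0.0, -0.2]
finger_gap: 0.051
```

```bash
python3 p.py 473 353 100 73
```

```text
t 16.78 pos [526.  185.6 131.7] yaw 63.34 gap 51.0 F [ 0.2  0.  -0.2] q7 0.55 left [-53.  167.4 -31.7] 9.66 dist 178.4 tilt [-0.017  0.05  -0.999]
[[[8.0, 25.0, -24.0], -1.9], [[8.0, 26.0, -23.0], -1.9], [[8.0, 26.0, -22.0], -1.9], [[8.0, 27.0, -22.0], -1.9], [[8.0, 28.0, -21.0], -1.9]] end [473. 353. 100.] 0.0
```

Emit:
drive_tool(
  targets=[
    [[8, 25, -24], -1.9],
    [[8, 26, -23], -1.9],
    [[8, 26, -22], -1.9],
    [[8, 27, -22], -1.9],
    [[3, 15, -12], -1.9],
  ],
)

```text
time_s: 17.2
position: [0.4763, 0.3528, 0.1088]
ee_rot: [1.936, 1.507, 1.655]
ft_force: [0.1, 0.2, 0.5]
finger_gap: 0.0512
```

Emit:
drive_tool(
  targets=[
    [[0, 0, 0], 0],
  ],
)

```text
time_s: 17.28
position: [0.4736, 0.3597, 0.1093]
ee_rot: [1.923, 1.501, 1.651]
ft_force: [-0.6, -0.2, 0.2]
finger_gap: 0.0511
```

```bash
python3 p.py 473 353 60 73 ; python3 - <<'E'
from h import *
for n in ('side','top'):
  im,d=grab(n,n+'27')
  if n=='side': cv2.imwrite('pics/c31.png',cv2.convertScaleAbs(cv2.resize(im[30:230,290:450,::-1],None,fx=4,fy=3,interpolation=cv2.INTER_CUBIC),alpha=2))
E
```

```text
t 17.28 pos [473.6 359.7 109.3] yaw 74.38 gap 51.1 F [-0.6 -0.2  0.2] q7 0.42 left [ -0.6  -6.7 -49.3] -1.38 dist 49.8 tilt [-0.006  0.07  -0.998]
[[[24.0, -4.9, 1.2], 0.7], [[24.0, -4.9, 1.2], 0.7], [[-0.0, 0.0, -0.0], -0.0], [[0.0, 0.0, 0.0], -0.0], [[0.0, 0.0, 0.0], -0.0]] end [473. 353.  60.] 0.0
```

View pics/c31.png

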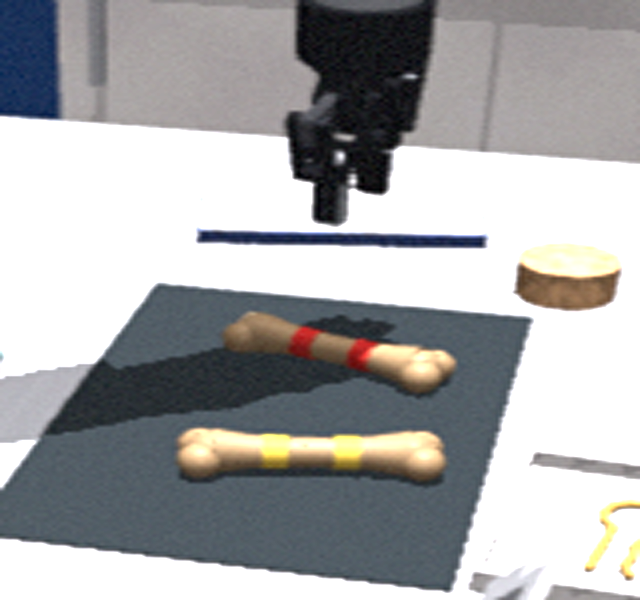

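View pics/top27.png

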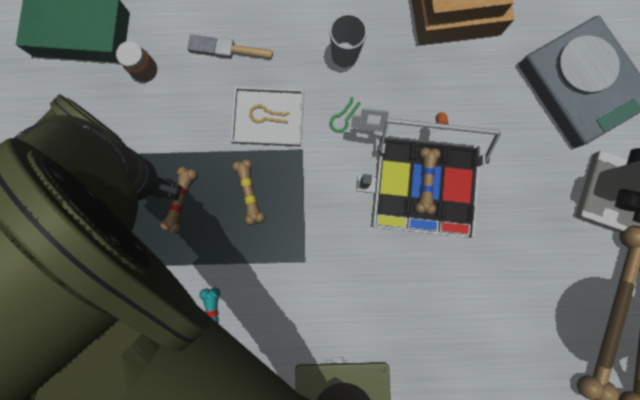

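Emit:
drive_tool(
  targets=[
    [[10, -4, 0], 0.7],
    [[15, -4, 0], 0.7],
    [[15, -2, 0], 0],
    [[10, 0, 0], 0],
  ],
)

```text
time_s: 17.72
position: [0.4821, 0.3404, 0.0617]
ee_rot: [1.76, 1.505, 1.442]
ft_force: [0.5, -0.6, -0.1]
finger_gap: 0.0513
```

```bash
python3 p.py 473 353 20 73 ; python3 - <<'E'
from h import *
n='side'
im,d=grab(n,'side28'); P=cloud(n,d)
cv2.imwrite('pics/c32.png',cv2.convertScaleAbs(cv2.resize(im[70:190,310:430,::-1],None,fx=6,fy=5,interpolation=cv2.INTER_CUBIC),alpha=2.5))
for r in range(90,150,3):
    k=[(c,P[r,c].round(3).tolist()) for c in range(355,400,3) if P[r,c,2]>.06 and abs(P[r,c,1]-.34)<.08]
    if k: print(r,k[0],k[len(k)//2],k[-1])
E
```

```text
t 17.72 pos [482.1 340.4  61.7] yaw 71.75 gap 51.3 F [ 0.5 -0.6 -0.1] q7 0.38 left [ -9.1  12.6 -41.7] 1.25 dist 44.5 tilt [ 0.008  0.065 -0.998]
[[[21.0, 3.2, -6.0], -0.6], [[21.0, 3.3, -6.0], -0.6], [[-0.0, 0.0, -0.0], -0.0], [[0.0, 0.0, 0.0], -0.0], [[0.0, 0.0, 0.0], -0.0]] end [473. 353.  20.] 0.0
90 (367, [0.462, 0.282, 0.195]) (382, [0.491, 0.305, 0.189]) (394, [0.51, 0.376, 0.161])
93 (361, [0.451, 0.271, 0.192]) (379, [0.486, 0.302, 0.182]) (394, [0.51, 0.379, 0.152])
96 (361, [0.451, 0.271, 0.185]) (379, [0.486, 0.302, 0.175]) (394, [0.51, 0.381, 0.144])
99 (361, [0.451, 0.272, 0.177]) (379, [0.487, 0.301, 0.168]) (391, [0.506, 0.36, 0.145])
102 (364, [0.458, 0.271, 0.171]) (376, [0.48, 0.299, 0.161]) (388, [0.499, 0.364, 0.135])
105 (364, [0.457, 0.277, 0.161]) (376, [0.481, 0.296, 0.156]) (388, [0.501, 0.353, 0.132])
108 (364, [0.457, 0.28, 0.152]) (376, [0.482, 0.295, 0.149]) (388, [0.501, 0.355, 0.123])
111 (364, [0.458, 0.28, 0.145]) (376, [0.482, 0.296, 0.141]) (388, [0.502, 0.356, 0.115])
114 (370, [0.472, 0.275, 0.142]) (382, [0.487, 0.363, 0.102]) (388, [0.502, 0.361, 0.105])
117 (370, [0.469, 0.297, 0.124]) (373, [0.476, 0.295, 0.125]) (376, [0.483, 0.3, 0.124])
120 (370, [0.47, 0.296, 0.117]) (373, [0.477, 0.293, 0.119]) (376, [0.483, 0.299, 0.117])
123 (370, [0.469, 0.303, 0.106]) (373, [0.477, 0.298, 0.109]) (376, [0.483, 0.3, 0.109])
126 (370, [0.469, 0.308, 0.095]) (373, [0.477, 0.298, 0.101]) (376, [0.484, 0.302, 0.1])
```

View pics/c32.png

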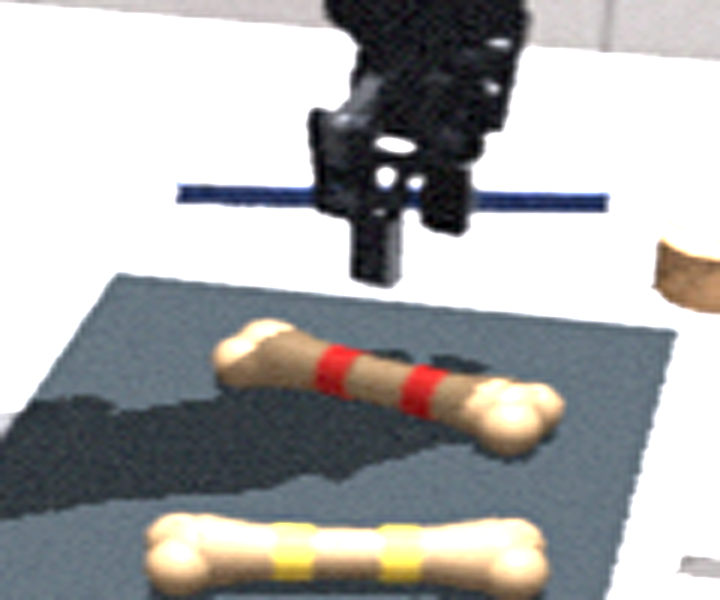

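```bash
python3 p.py 471 356 30 73 5 11
```

```text
t 17.77 pos [481.6 339.5  60.1] yaw 71.72 gap 50.8 F [-0.3  0.2 -1.1] q7 0.38 left [-10.6  16.5 -30.1] 1.28 dist 35.9 tilt [ 0.007  0.063 -0.998]
[[[7.8, 2.6, -3.7], -0.3], [[7.8, 2.6, -3.7], -0.3], [[7.8, 2.6, -3.7], -0.3], [[7.8, 2.7, -3.7], -0.3], [[-0.0, 0.0, -0.0], -0.0]] end [471. 356.  30.] 0.0
```

Emit:
drive_tool(
  targets=[
    [[6, 4, -4], -0.4],
    [[8, 4, -4], -0.4],
    [[8, 3, -3.5], -0.4],
    [[6, 3, -2], 0],
    [[0, 0, 0], 0],
  ],
)

```text
time_s: 18.18
position: [0.4759, 0.3581, 0.0321]
ee_rot: [1.713, 1.506, 1.412]
ft_force: [-1.0, 0.3, 0.5]
finger_gap: 0.0512
```

```bash
python3 p.py 471 356 10 73 5 11; python3 - <<'E'
from h import *
n='side'
im,d=grab(n,'side29'); P=cloud(n,d)
cv2.imwrite('pics/c33.png',cv2.convertScaleAbs(cv2.resize(im[70:190,310:430,::-1],None,fx=6,fy=5,interpolation=cv2.INTER_CUBIC),alpha=2.5))
E
```

```text
t 18.18 pos [475.9 358.1  32.1] yaw 72.71 gap 51.2 F [-1.   0.3  0.5] q7 0.36 left [ -4.9  -2.1 -22.1] 0.29 dist 22.7 tilt [ 0.01   0.063 -0.998]
[[[7.3, -1.6, -1.3], -0.1], [[7.3, -1.6, -1.3], -0.1], [[7.3, -1.6, -1.3], -0.1], [[-0.0, 0.0, -0.0], -0.0], [[0.0, 0.0, 0.0], -0.0]] end [471. 356.  10.] 0.0
```

View pics/c33.png

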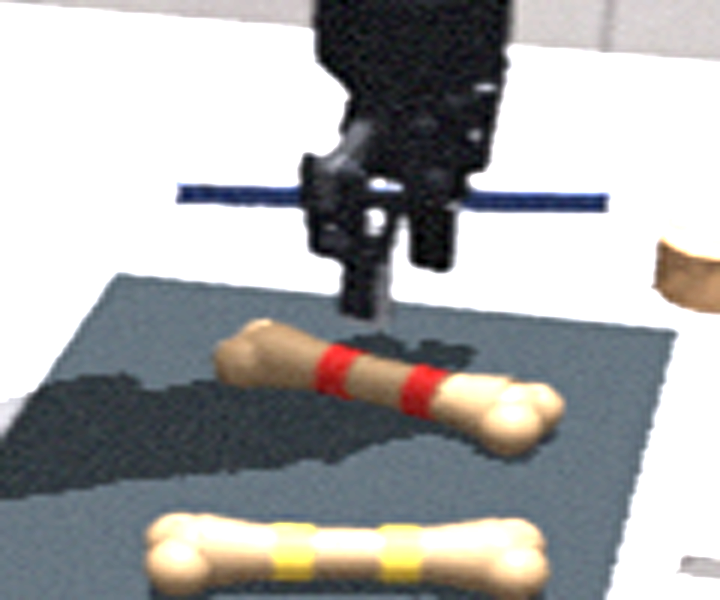

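Emit:
drive_tool(
  targets=[
    [[8, -2, -2], 0],
    [[8, -2, -2], 0],
    [[7, -1, -1], 0],
    [[0, 0, 0], 0],
  ],
)

```text
time_s: 18.57
position: [0.4699, 0.3565, 0.0078]
ee_rot: [1.69, 1.505, 1.389]
ft_force: [-0.3, -0.2, 0.9]
finger_gap: 0.0514
```

```bash
python3 p.py 471 356 -18 73 5 11; python3 - <<'E'
from h import *
n='side'
im,d=grab(n,'side30'); P=cloud(n,d)
cv2.imwrite('pics/c34.png',cv2.convertScaleAbs(cv2.resize(im[70:190,310:430,::-1],None,fx=6,fy=5,interpolation=cv2.INTER_CUBIC),alpha=2.5))
for r in range(125,160,3):
    k=[(c,P[r,c].round(3).tolist()) for c in range(355,400,2) if P[r,c,2]>.03 and abs(P[r,c,1]-.34)<.08]
    if k: print(r,k[0],k[len(k)//2],k[-1])
E
```

```text
t 18.57 pos [469.9 356.5   7.8] yaw 72.74 gap 51.4 F [-0.3 -0.2  0.9] q7 0.35 left [  1.1  -0.5 -25.8] 0.26 dist 25.8 tilt [ 0.012  0.064 -0.998]
[[[9.0, -0.6, 0.5], -0.1], [[9.0, -0.6, 0.5], -0.1], [[9.0, -0.6, 0.5], -0.1], [[0.0, 0.0, 0.0], -0.0], [[0.0, 0.0, 0.0], -0.0]] end [471. 356. -18.] 0.0
125 (359, [0.445, 0.291, 0.103]) (373, [0.474, 0.32, 0.093]) (383, [0.49, 0.375, 0.067])
128 (359, [0.445, 0.295, 0.093]) (371, [0.47, 0.312, 0.088]) (383, [0.49, 0.38, 0.056])
131 (363, [0.455, 0.293, 0.088]) (375, [0.47, 0.38, 0.045]) (383, [0.49, 0.379, 0.049])
134 (365, [0.456, 0.318, 0.067]) (369, [0.467, 0.311, 0.072]) (371, [0.471, 0.317, 0.07])
137 (355, [0.423, 0.364, 0.03]) (365, [0.457, 0.317, 0.06]) (371, [0.471, 0.315, 0.063])
140 (363, [0.452, 0.317, 0.051]) (367, [0.462, 0.314, 0.053]) (371, [0.472, 0.316, 0.054])
143 (367, [0.461, 0.324, 0.04]) (369, [0.467, 0.318, 0.044]) (371, [0.472, 0.317, 0.045])
146 (389, [0.513, 0.338, 0.031]) (393, [0.523, 0.337, 0.034]) (395, [0.528, 0.338, 0.034])
```

View pics/c34.png

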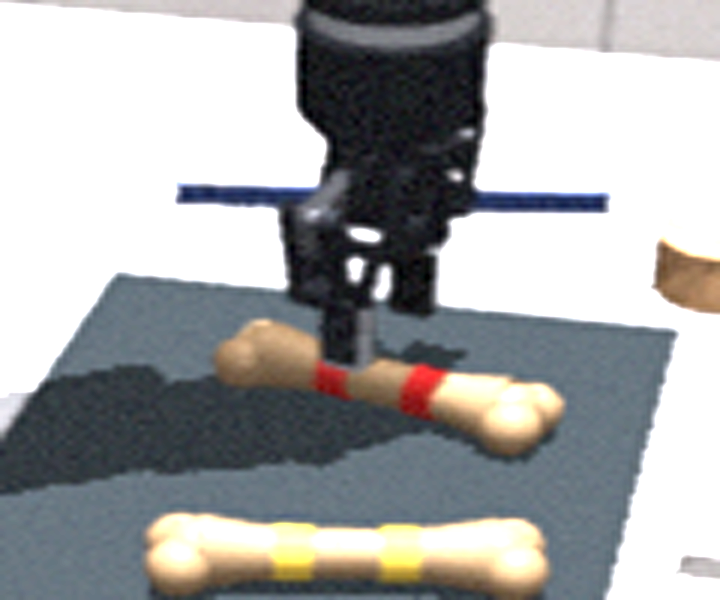

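Emit:
drive_tool(
  targets=[
    [[9, -0.5, 0.5], 0],
    [[9, -0.5, 0.5], 0],
    [[9, -0.5, 0], 0],
    [[2, 0, 0], 0],
  ],
)

```text
time_s: 18.95
position: [0.4723, 0.3569, -0.0227]
ee_rot: [1.66, 1.504, 1.358]
ft_force: [0.2, -0.3, -0.3]
finger_gap: 0.0512
```

```bash
python3 p.py 471 356 -21 73 5 11; python3 - <<'E'
from h import *
n='side'
im,d=grab(n,'side31'); P=cloud(n,d)
cv2.imwrite('pics/c35.png',cv2.convertScaleAbs(cv2.resize(im[90:190,320:420,::-1],None,fx=7,fy=5.8,interpolation=cv2.INTER_CUBIC),alpha=2.5))
E
```

```text
t 18.95 pos [472.3 356.9 -22.7] yaw 72.69 gap 51.2 F [ 0.2 -0.3 -0.3] q7 0.34 left [-1.3 -0.9  1.7] 0.31 dist 2.3 tilt [ 0.014  0.066 -0.998]
[[[-1.8, -1.1, -1.0], -0.3], [[0.0, 0.0, 0.0], -0.0], [[0.0, 0.0, 0.0], -0.0], [[0.0, 0.0, 0.0], -0.0], [[0.0, 0.0, 0.0], -0.0]] end [471. 356. -21.] 0.0
```

View pics/c35.png

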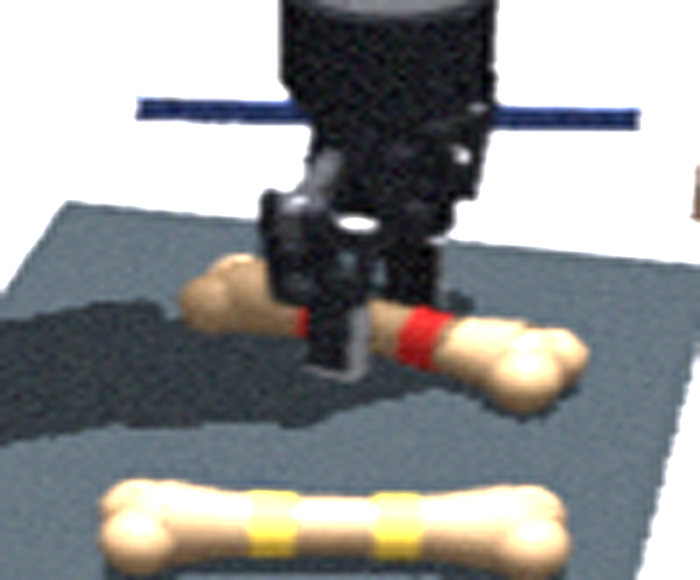

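Emit:
drive_tool(
  targets=[
    [[-3, 0, 0], -0.3],
    [[0, 0, 0], 0],
    [[0, 0, 0], 0],
    [[0, 0, 0], 0],
    [[0, 0, 0], 0],
  ],
  gripper=-1,
)

```text
time_s: 19.42
position: [0.4726, 0.357, -0.0191]
ee_rot: [1.649, 1.503, 1.353]
ft_force: [0.2, -0.5, -1.0]
finger_gap: 0.0195
```

```bash
python3 p.py 471 356 -21 73 5 11; python3 - <<'E'
from h import *
n='side'
im,d=grab(n,'side32'); P=cloud(n,d)
cv2.imwrite('pics/c36.png',cv2.convertScaleAbs(cv2.resize(im[90:190,320:420,::-1],None,fx=7,fy=5.8,interpolation=cv2.INTER_CUBIC),alpha=2.5))
E
```

```text
t 19.42 pos [472.6 357.  -19.1] yaw 73.02 gap 19.5 F [ 0.2 -0.5 -1. ] q7 0.35 left [-1.6 -1.  -1.9] -0.02 dist 2.7 tilt [ 0.015  0.066 -0.998]
[[[1.8, -1.6, -1.3], 0.0], [[0.0, 0.0, 0.0], -0.0], [[0.0, 0.0, 0.0], -0.0], [[0.0, 0.0, 0.0], -0.0], [[0.0, 0.0, 0.0], -0.0]] end [471. 356. -21.] 0.0
```

View pics/c36.png

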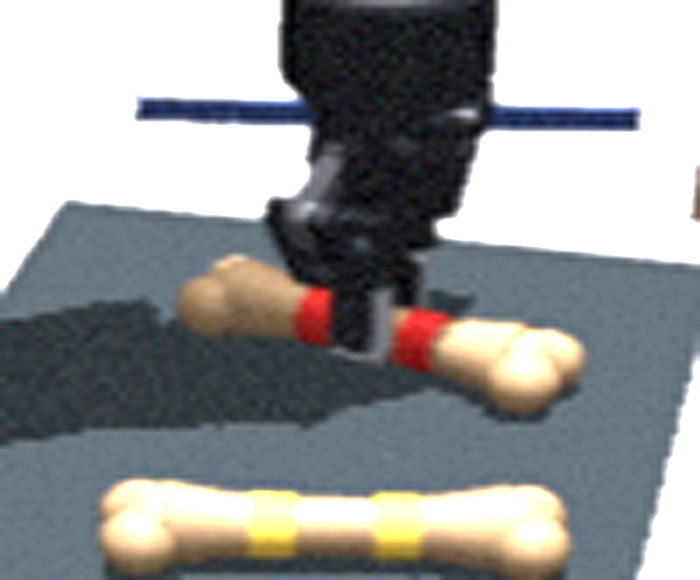

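Emit:
drive_tool(
  targets=[
    [[-5, 0, 0], 0],
    [[-10, 0, 0], 0],
    [[-15, 0, 0], 0],
    [[-20, 0, 0], 0],
    [[-20, 0, 0], 0],
  ],
)

```text
time_s: 19.88
position: [0.4683, 0.3495, 0.051]
ee_rot: [1.746, 1.511, 1.45]
ft_force: [-1.0, 1.0, -1.8]
finger_gap: 0.0197
```

```bash
python3 p.py 465 200 100 82.3 5 30; python3 - <<'E'
from h import *
n='side'
im,d=grab(n,'side33'); P=cloud(n,d)
cv2.imwrite('pics/c37.png',cv2.convertScaleAbs(cv2.resize(im[50:190,310:430,::-1],None,fx=6,fy=4,interpolation=cv2.INTER_CUBIC),alpha=2.5))
E
```

```text
t 19.88 pos [468.3 349.5  51. ] yaw 73.05 gap 19.7 F [-1.   1.  -1.8] q7 0.37 left [  -3.3 -149.5   49. ] 9.25 dist 157.4 tilt [ 0.007  0.059 -0.998]
[[[-10.0, -23.0, 6.6], -7.0], [[-10.0, -24.0, 3.7], -2.3], [[-10.0, -24.0, 2.8], -0.0], [[-10.0, -24.0, 2.8], -0.0], [[-10.0, -24.0, 2.8], -0.0]] end [465.5 224.9  91.8] 0.0
```

View pics/c37.png

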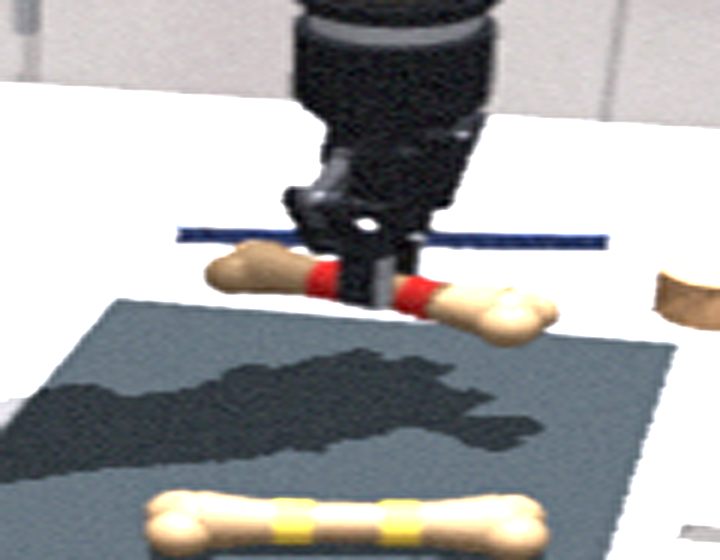

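Lifted and level. On to the rack, raising first so the yellow bone and the pin stay clear.

Emit:
drive_tool(
  targets=[
    [[-18, -8, 2], -2],
    [[-18, -15, 3], -2],
    [[-12, -20, 3], -2],
    [[-8, -24, 3], -2],
    [[-5, -26, 3], -1.3],
  ],
)

```text
time_s: 20.35
position: [0.4648, 0.2594, 0.1172]
ee_rot: [1.422, 1.494, 1.307]
ft_force: [-0.0, -0.5, -1.7]
finger_gap: 0.0195
```

```bash
python3 p.py 470 -60 110 82.3 5 30
```

```text
t 20.35 pos [464.8 259.4 117.2] yaw 83.41 gap 19.5 F [-0.  -0.5 -1.7] q7 0.6 left [   5.2 -319.4   -7.2] -1.11 dist 319.6 tilt [ 0.02   0.074 -0.997]
[[[-1.5, -29.0, 3.8], 1.1], [[-1.5, -29.0, 4.4], -0.0], [[-1.5, -29.0, 4.4], -0.0], [[-1.5, -29.0, 4.4], -0.0], [[-1.5, -29.0, 4.4], -0.0]] end [467.2 114.2 113.9] 0.0
```

Emit:
drive_tool(
  targets=[
    [[-2, -29, 4], 1],
    [[-2, -29, 4], 0],
    [[-2, -29, 4], 0],
    [[-2, -29, 4], 0],
    [[-2, -29, 4], 0],
  ],
)

```text
time_s: 20.77
position: [0.4664, 0.1078, 0.1213]
ee_rot: [1.353, 1.489, 1.225]
ft_force: [0.4, -0.7, -2.1]
finger_gap: 0.0196
```

```bash
python3 p.py 470 -60 112 82.3 5 30
```

```text
t 20.77 pos [466.4 107.8 121.3] yaw 82.69 gap 19.6 F [ 0.4 -0.7 -2.1] q7 0.8 left [   3.6 -167.8   -9.3] -0.39 dist 168.1 tilt [ 0.028  0.077 -0.997]
[[[-0.6, -28.0, 4.2], 0.4], [[-0.6, -28.0, 4.4], -0.0], [[-0.6, -28.0, 4.4], -0.0], [[-0.6, -28.0, 4.4], -0.0], [[-0.6, -28.0, 4.4], -0.0]] end [469.4 -32.  113.5] 0.0
```

Emit:
drive_tool(
  targets=[
    [[-2, -28, 4], 0],
    [[-2, -28, 4], 0],
    [[-2, -28, 4], 0],
    [[-2, -28, 4], 0],
    [[-2, -28, 4], 0],
  ],
)

```text
time_s: 21.18
position: [0.4673, -0.0428, 0.1237]
ee_rot: [1.295, 1.491, 1.167]
ft_force: [0.9, -0.6, -1.6]
finger_gap: 0.0196
```

```bash
python3 p.py 488 -270 110 82.3 5 30
```

```text
t 21.18 pos [467.3 -42.8 123.7] yaw 82.7 gap 19.6 F [ 0.9 -0.6 -1.6] q7 1.06 left [  20.7 -227.2  -13.7] -0.4 dist 228.6 tilt [ 0.031  0.073 -0.997]
[[[-0.3, -28.0, 6.2], 0.4], [[-0.3, -28.0, 6.4], -0.0], [[-0.3, -28.0, 6.4], -0.0], [[-0.3, -28.0, 6.4], -0.0], [[-0.3, -28.0, 6.4], -0.0]] end [ 480.2 -184.8  115.2] 0.0
```

Emit:
drive_tool(
  targets=[
    [[-2, -28, 6], 0],
    [[-2, -28, 6], 0],
    [[-2, -28, 6], 0],
    [[-2, -28, 6], 0],
    [[-2, -25, 6], 0],
  ],
)

```text
time_s: 21.6
position: [0.4769, -0.1928, 0.1269]
ee_rot: [1.264, 1.494, 1.134]
ft_force: [0.1, 0.3, -2.2]
finger_gap: 0.0194
```

```bash
python3 p.py 492 -270 105 82.3 5 22
```

```text
t 21.6 pos [ 476.9 -192.8  126.9] yaw 82.57 gap 19.4 F [ 0.1  0.3 -2.2] q7 1.35 left [ 15.1 -77.2 -21.9] -0.27 dist 81.6 tilt [ 0.032  0.069 -0.997]
[[[4.3, -19.0, 6.1], 0.1], [[4.3, -19.0, 6.2], 0.1], [[4.3, -19.0, 6.2], 0.1], [[4.3, -19.0, 6.2], 0.1], [[0.0, 0.0, 0.0], -0.0]] end [ 492. -270.  105.] 0.0
```

Emit:
drive_tool(
  targets=[
    [[3, -22, 5], 0],
    [[3, -22, 5], 0],
    [[3, -14, 5], 0],
    [[3, -6, 3], 0],
    [[0, 0, 0], 0],
  ],
)

```text
time_s: 22.02
position: [0.4846, -0.2723, 0.1125]
ee_rot: [1.191, 1.502, 1.046]
ft_force: [-0.8, 0.1, -1.4]
finger_gap: 0.0193
```

```bash
python3 p.py 492 -272 80 82.3 5 22; python3 - <<'E'
from h import *
n='side'
im,d=grab(n,'side34'); P=cloud(n,d)
cv2.imwrite('pics/c38.png',cv2.convertScaleAbs(cv2.resize(im[180:400,200:440,::-1],None,fx=3.2,fy=2.7,interpolation=cv2.INTER_CUBIC),alpha=2))
n='top'
im,d=grab(n,'top34')
E
```

```text
t 22.02 pos [ 484.6 -272.3  112.5] yaw 81.74 gap 19.3 F [-0.8  0.1 -1.4] q7 1.47 left [  7.4   0.3 -32.5] 0.56 dist 33.3 tilt [ 0.035  0.06  -0.998]
[[[16.0, -0.4, 3.2], -0.3], [[16.0, -0.4, 3.2], -0.3], [[0.0, 0.0, 0.0], -0.0], [[0.0, 0.0, 0.0], -0.0], [[0.0, 0.0, 0.0], -0.0]] end [ 492. -272.   80.] 0.0
```

View pics/c38.png

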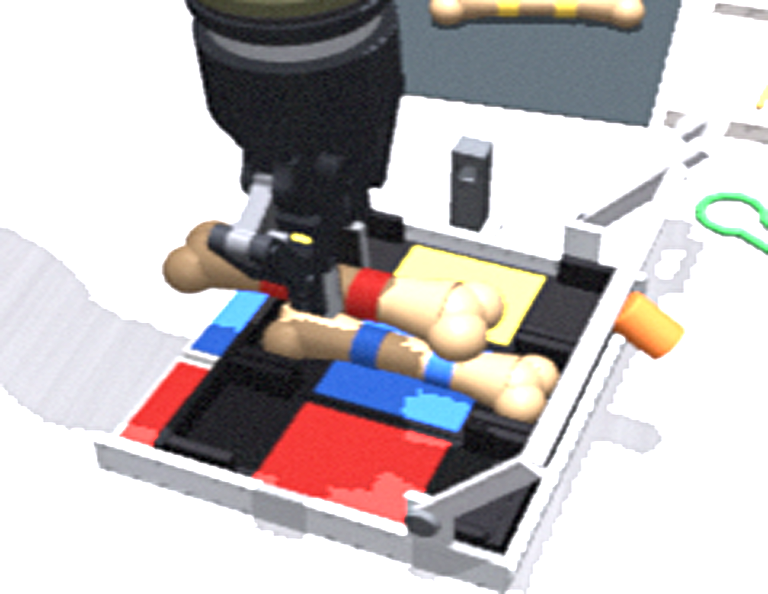

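View pics/top34.png

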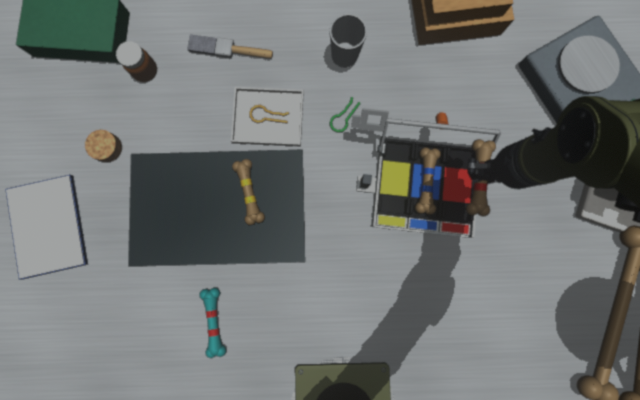

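```bash
cat > bone.py <<'E'
import sys
from h import *
def rep(n,tag,zmin,zmax):
    im=cv2.imread(f'pics/{tag}.png');d=np.load(f'pics/{tag}.npy');P=cloud(n,d);hsv=cv2.cvtColor(im,cv2.COLOR_BGR2HSV)
    H,S,V=[hsv[...,i].astype(int) for i in range(3)]; Z=P[...,2]
    o=np.array([.4974,-.2034] if n=='top' else [.501,-.2073]); a=np.radians(-7.7); Rr=np.array([[np.cos(a),-np.sin(a)],[np.sin(a),np.cos(a)]])
    L=(P[...,:2]-o)@Rr*1000
    red=((H<8)|(H>174))&(S>150)&(Z>zmin)&(Z<zmax)&(abs(L[...,1]+71)<45)&(abs(L[...,0])<110)
    k,cc,st,ce=cv2.connectedComponentsWithStats(red.astype(np.uint8))
    for i in range(1,k):
        if st[i,4]>6: print(n,'band',st[i,4],L[cc==i].mean(0).round(1),Z[cc==i].mean().round(4),Z[cc==i].max().round(4))
    m=(H>5)&(H<25)&(S>60)&(Z>zmin)&(Z<zmax)&(abs(L[...,1]+71)<45)&(abs(L[...,0])<110)
    k,cc,st,ce=cv2.connectedComponentsWithStats((m|red).astype(np.uint8)); 
    q=L[m|red]; print(n,'bone',len(q),'xr',np.percentile(q[:,0],[.5,99.5]).round(1),'yr',np.percentile(q[:,1],[.5,99.5]).round(1),cv2.minAreaRect(q.astype(np.float32)))
    for lo,hi in((-80,-50),(50,80)):
        e=q[(q[:,0]>lo)&(q[:,0]<hi)]; 
        if len(e): print('  end',lo,np.percentile(e[:,1],[1,99]).round(1), 'z',np.percentile(Z[m|red][(q[:,0]>lo)&(q[:,0]<hi)],98).round(4))
for n in('top','side'): rep(n,n+sys.argv[1],float(sys.argv[2]),float(sys.argv[3]))
E
python3 bone.py 34 .09 .2
```

```text
top band 59 [-26.9 -68.4] 0.1609 0.1652
top bone 837 xr [-78.7  64.2] yr [-88.6 -49.6] ((4.495613098144531, -70.62317657470703), (56.44889831542969, 171.72593688964844), 80.5296401977539)
  end -80 [-86.  -49.4] z 0.1657
  end 50 [-89.1 -50.7] z 0.1674
side band 180 [ 11.5 -77.5] 0.157 0.1637
side band 42 [-28.  -83.3] 0.1496 0.1894
side bone 1561 xr [-77.3  66.2] yr [-94.9 -56.3] ((-5.637275695800781, -84.6104507446289), (146.54141235351562, 61.51457214355469), 0.8456420302391052)
  end -80 [-93.2 -57.1] z 0.1619
  end 50 [-94.8 -55.2] z 0.1651
```

```bash
python3 p.py 491 -274 50 82.3 5 14
```

```text
t 22.12 pos [ 484.7 -269.8  113. ] yaw 81.92 gap 19.3 F [-0.8  0.3 -1.8] q7 1.47 left [  6.3  -4.2 -63. ] 0.38 dist 63.4 tilt [ 0.034  0.061 -0.998]
[[[13.0, -1.5, 1.1], -0.1], [[13.0, -1.5, 1.0], -0.1], [[13.0, -1.5, 1.0], -0.1], [[13.0, -1.5, 1.0], -0.1], [[13.0, -1.5, 1.0], -0.1]] end [ 491. -274.   50.] 0.0
```

Emit:
drive_tool(
  targets=[
    [[10, -2, 2], -0.4],
    [[13, -1.5, 2], 0],
    [[13, -1.5, 1], 0],
    [[13, -1.5, 1], 0],
    [[6, -1, 0], 0],
  ],
)

```text
time_s: 22.53
position: [0.4945, -0.2675, 0.0556]
ee_rot: [1.164, 1.497, 1.041]
ft_force: [-0.0, 0.1, -1.4]
finger_gap: 0.0196
```

```bash
python3 p.py 491 -273 20 82.3 5 14; python3 - <<'E'
from h import *
grab('top','top35'); im,d=grab('side','side35')
cv2.imwrite('pics/c39.png',cv2.convertScaleAbs(cv2.resize(im[180:400,200:440,::-1],None,fx=3.2,fy=2.7,interpolation=cv2.INTER_CUBIC),alpha=2))
E
python3 bone.py 35 .065 .115; python3 p.py 491 -273 20 82.3 5 14
```

```text
t 22.53 pos [ 494.5 -267.5   55.6] yaw 83.0 gap 19.6 F [-0.   0.1 -1.4] q7 1.44 left [ -3.5  -5.5 -35.6] -0.7 dist 36.2 tilt [ 0.037  0.064 -0.997]
[[[12.0, -2.8, -1.3], 0.2], [[12.0, -2.8, -1.3], 0.2], [[12.0, -2.8, -1.3], 0.2], [[0.0, -0.0, -0.0], -0.0], [[0.0, 0.0, 0.0], -0.0]] end [ 491. -273.   20.] 0.0
top band 61 [-17.4 -62.9] 0.1022 0.1082
top bone 748 xr [-70.3  72.1] yr [-83.3 -44.6] ((0.706268310546875, -63.35826110839844), (41.164310455322266, 144.40692138671875), 89.61028289794922)
  end -80 [-82.6 -44.8] z 0.1076
  end 50 [-84.1 -44.5] z 0.1122
side band 161 [ 20.2 -70.5] 0.1001 0.1067
side band 22 [-18.9 -77.2] 0.0892 0.1073
side bone 1475 xr [-69.5  75.2] yr [-88.2 -48.1] ((2.4105148315429688, -66.99897766113281), (146.57247924804688, 43.969966888427734), 0.7886525988578796)
  end -80 [-88.7 -52.8] z 0.1062
  end 50 [-87.2 -47.3] z 0.1093
t 22.63 pos [ 493.9 -267.6   56. ] yaw 82.98 gap 19.7 F [-0.4 -0.8 -1.9] q7 1.44 left [ -2.9  -5.4 -36. ] -0.68 dist 36.5 tilt [ 0.036  0.064 -0.997]
[[[12.0, -2.7, -1.1], 0.2], [[12.0, -2.7, -1.1], 0.2], [[12.0, -2.7, -1.1], 0.2], [[0.0, 0.0, 0.0], -0.0], [[0.0, 0.0, 0.0], -0.0]] end [ 491. -273.   20.] 0.0
```

View pics/c39.png

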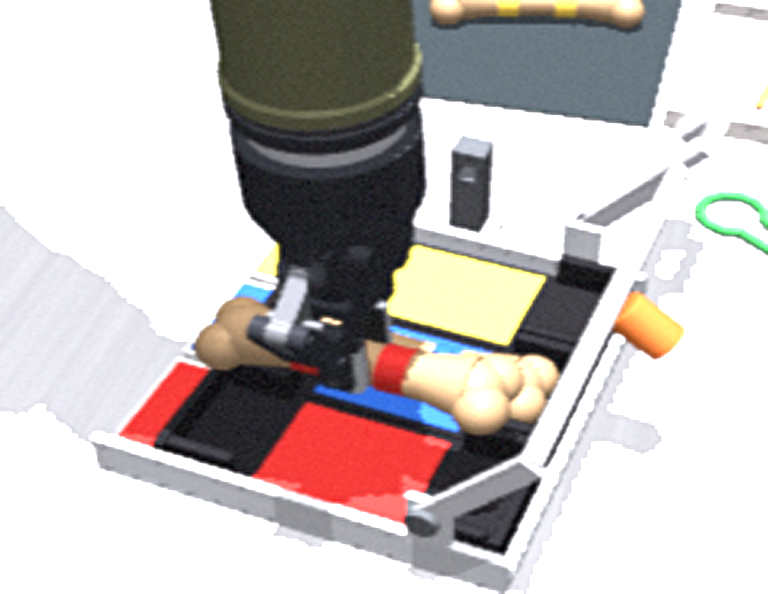

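Emit:
drive_tool(
  targets=[
    [[8, -3, -1], 0.3],
    [[10, -3, -1], 0.3],
    [[10, -2.5, 0], 0],
    [[5, -1, 0], 0],
  ],
)

```text
time_s: 22.97
position: [0.4936, -0.2746, 0.0213]
ee_rot: [1.142, 1.496, 1.009]
ft_force: [-0.8, -0.7, -1.6]
finger_gap: 0.0197
```

```bash
python3 p.py 492 -273 0 82.3 5 10; python3 - <<'E'
from h import *
grab('top','top36'); im,d=grab('side','side36')
E
python3 bone.py 36 .042 .085; python3 p.py 492 -273 0 82.3 5 10
```

```text
t 22.97 pos [ 493.6 -274.6   21.3] yaw 82.43 gap 19.7 F [-0.8 -0.7 -1.6] q7 1.42 left [ -1.6   1.6 -21.3] -0.13 dist 21.4 tilt [ 0.04   0.063 -0.997]
[[[7.1, -0.0, -0.8], 0.0], [[7.1, -0.0, -0.8], 0.0], [[7.1, -0.0, -0.8], 0.0], [[0.0, 0.0, 0.0], -0.0], [[0.0, 0.0, 0.0], -0.0]] end [ 492. -273.    0.] 0.0
top band 61 [-17.5 -70.6] 0.0679 0.0741
top bone 736 xr [-70.2  73.7] yr [-91.4 -51.7] ((1.3273162841796875, -72.62163543701172), (146.14988708496094, 43.045528411865234), 0.09442546963691711)
  end -80 [-90.8 -51.8] z 0.0746
  end 50 [-91.9 -51.7] z 0.0775
side band 159 [ 20.2 -78.3] 0.0655 0.0726
side bone 1395 xr [-70.6  74.8] yr [-95.2 -54.4] ((1.8375701904296875, -74.12855529785156), (44.742496490478516, 148.3020477294922), 89.80967712402344)
  end -80 [-94.8 -53.1] z 0.0716
  end 50 [-94.5 -55.1] z 0.0755
t 23.07 pos [ 493.3 -274.3   21.4] yaw 82.43 gap 19.4 F [-0.6  0.5 -1.3] q7 1.42 left [ -1.3   1.3 -21.4] -0.13 dist 21.5 tilt [ 0.039  0.064 -0.997]
[[[7.1, -0.1, -0.7], 0.0], [[7.1, -0.1, -0.7], 0.0], [[7.1, -0.1, -0.7], 0.0], [[-0.0, 0.0, 0.0], -0.0], [[0.0, -0.0, -0.0], -0.0]] end [ 492. -273.   -0.] 0.0
```

Emit:
drive_tool(
  targets=[
    [[7, 0, -1], 0],
    [[8, 0, -1], 0],
    [[7, 0, 0], 0],
    [[0, 0, 0], 0],
  ],
)

```text
time_s: 23.4
position: [0.4929, -0.2728, -0.002]
ee_rot: [1.129, 1.495, 0.996]
ft_force: [-0.2, -0.4, -2.3]
finger_gap: 0.0198
```

```bash
python3 p.py 492 -273 -9 82.3 5 10;python3 - <<'E'
from h import *
im,d=grab('side','side37')
cv2.imwrite('pics/c40.png',cv2.convertScaleAbs(cv2.resize(im[220:400,220:400,::-1],None,fx=4,fy=3.3,interpolation=cv2.INTER_CUBIC),alpha=2))
E
```

```text
t 23.4 pos [ 492.9 -272.8   -2. ] yaw 82.41 gap 19.8 F [-0.2 -0.4 -2.3] q7 1.4 left [-0.9 -0.2 -7. ] -0.11 dist 7.1 tilt [ 0.041  0.063 -0.997]
[[[6.9, -0.8, -1.1], 0.1], [[-0.0, 0.0, 0.0], -0.0], [[0.0, 0.0, 0.0], -0.0], [[0.0, 0.0, 0.0], -0.0], [[0.0, 0.0, 0.0], -0.0]] end [ 492. -273.   -9.] 0.0
```

View pics/c40.png

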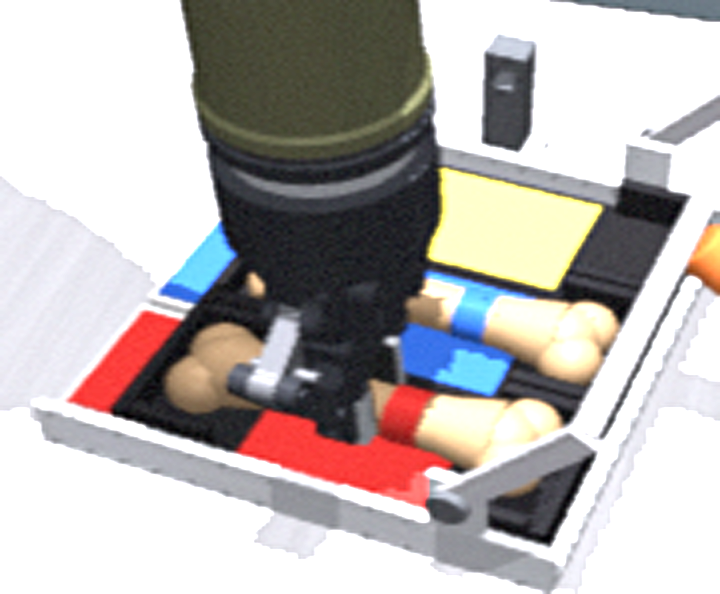

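Over the red slot, inside the guides. Lowering the last few millimetres watching force.

Emit:
drive_tool(
  targets=[
    [[5, -0.5, -0.5], 0],
    [[4, 0, 0], 0],
  ],
)

```text
time_s: 23.62
position: [0.4938, -0.2731, -0.0102]
ee_rot: [1.099, 1.495, 0.966]
ft_force: [-1.2, -0.8, 3.9]
finger_gap: 0.0193
```

Emit:
drive_tool(
  targets=[
    [[3, 0, 0], 0],
    [[2, 0, 0], 0],
  ],
)

```text
time_s: 23.78
position: [0.494, -0.2732, -0.011]
ee_rot: [1.077, 1.498, 0.943]
ft_force: [-4.3, 0.6, 22.6]
finger_gap: 0.0201
```

Emit:
drive_tool(
  targets=[
    [[0, 0, 0], 0],
    [[0, 0, 0], 0],
    [[0, 0, 0], 0],
    [[0, 0, 0], 0],
  ],
  gripper=-0.15,
)

```text
time_s: 24.12
position: [0.4959, -0.2735, -0.0091]
ee_rot: [1.015, 1.497, 0.882]
ft_force: [-0.0, -0.5, 0.6]
finger_gap: 0.0366
```

```bash
python3 p.py 492 -273 80 82.3 5 20;python3 - <<'E'
from h import *
im,d=grab('side','side38')
cv2.imwrite('pics/c41.png',cv2.convertScaleAbs(cv2.resize(im[220:400,220:400,::-1],None,fx=4,fy=3.3,interpolation=cv2.INTER_CUBIC),alpha=2))
grab('top','top38')
E
python3 bone.py 38 .026 .05
```

```text
t 24.12 pos [ 495.9 -273.5   -9.1] yaw 82.46 gap 36.6 F [-0.  -0.5  0.6] q7 1.39 left [-3.9  0.5 89.1] -0.16 dist 89.2 tilt [ 0.047  0.057 -0.997]
[[[-18.0, 1.1, -0.1], 0.0], [[-18.0, 1.1, -0.1], 0.0], [[-18.0, 1.1, -0.1], 0.0], [[-18.0, 1.1, -0.1], 0.0], [[-18.0, 1.1, -0.1], 0.0]] end [ 492. -273.   80.] 0.0
top band 62 [-17.1 -69. ] 0.0368 0.0426
top bone 707 xr [-70.9  75.1] yr [-91.3 -50.2] ((2.1282806396484375, -70.81878662109375), (43.47737121582031, 148.059814453125), 89.70039367675781)
  end -80 [-90.4 -50.3] z 0.0445
  end 50 [-91.5 -50.1] z 0.0441
side band 146 [ 21.  -75.5] 0.0348 0.0395
side bone 1071 xr [-86.2  75.1] yr [-101.1  -51.4] ((-6.284812927246094, -65.03288269042969), (162.8945770263672, 76.8236083984375), 2.25838041305542)
  end -80 [-97.8 -51.8] z 0.0426
  end 50 [-93.2 -51.8] z 0.0431
```

View pics/c41.png

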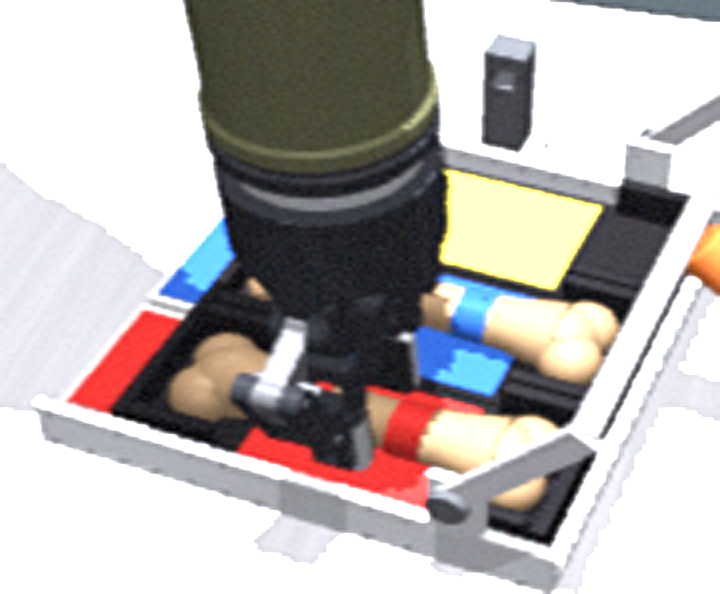

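Emit:
drive_tool(
  targets=[
    [[-15, 1, 0], 0],
    [[-20, 1, 0], 0],
    [[-25, 1, 0], 0],
    [[-30, 1, 0], 0],
    [[-30, 1, 0], 0],
  ],
)

```text
time_s: 24.63
position: [0.4858, -0.2727, 0.1068]
ee_rot: [1.252, 1.498, 1.12]
ft_force: [0.1, -0.8, -0.8]
finger_gap: 0.0362
```

```bash
python3 p.py 492 -273 130 82.3 5 20;python3 - <<'E'
from h import *
im,d=grab('side','side39')
cv2.imwrite('pics/c42.png',cv2.convertScaleAbs(cv2.resize(im[180:400,220:440,::-1],None,fx=3.4,fy=2.7,interpolation=cv2.INTER_CUBIC),alpha=2))
im,d=grab('top','top39')
P=cloud('top',d);o=np.array([.4974,-.2034]);a=np.radians(-7.7); Rr=np.array([[np.cos(a),-np.sin(a)],[np.sin(a),np.cos(a)]])
L=(P[...,:2]-o)@Rr*1000; Z=P[...,2]
for y in(0,-71):
    for x in(-60,60):
        m=(abs(L[...,1]-y)<25)&(abs(L[...,0]-x)<18)&(Z<.06); print(y,x,np.percentile(Z[m],[90,97]).round(4))
E
python3 bone.py 39 .026 .05
```

```text
t 24.63 pos [ 485.8 -272.7  106.8] yaw 82.5 gap 36.2 F [ 0.1 -0.8 -0.8] q7 1.48 left [ 6.2 -0.3 23.2] -0.2 dist 24.0 tilt [ 0.032  0.065 -0.997]
[[[-11.0, 1.1, 3.4], 0.1], [[-11.0, 1.1, 3.4], 0.1], [[0.0, 0.0, 0.0], -0.0], [[0.0, 0.0, 0.0], -0.0], [[0.0, 0.0, 0.0], -0.0]] end [ 492. -273.  130.] 0.0
0 -60 [0.0416 0.0437]
0 60 [0.0419 0.0432]
-71 -60 [0.0415 0.0431]
-71 60 [0.0417 0.0433]
top band 59 [ 23.2 -69.7] 0.0368 0.0417
top band 51 [-17.4 -70.2] 0.0375 0.0425
top bone 841 xr [-70.1  75. ] yr [-90.3 -49.8] ((2.3246612548828125, -70.85055541992188), (42.8697509765625, 148.1003875732422), 89.96298217773438)
  end -80 [-90.5 -49.7] z 0.0431
  end 50 [-89.5 -49.8] z 0.0441
side band 140 [-18.7 -75.5] 0.0349 0.0405
side band 147 [ 21.1 -75.5] 0.0348 0.04
side bone 1567 xr [-72.7  75.1] yr [-94.1 -42.3] ((-5.727989196777344, -63.61811065673828), (162.91848754882812, 76.00365447998047), 2.4473514556884766)
  end -80 [-94.6 -39.4] z 0.042
  end 50 [-93.9 -27.8] z 0.0432
```

View pics/c42.png

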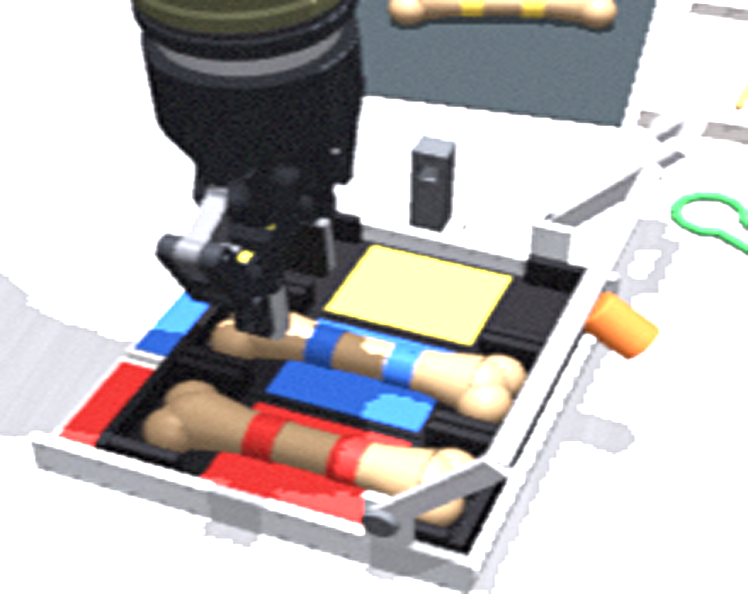

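Emit:
drive_tool(
  targets=[
    [[-20, 0, 10], 0],
    [[-15, 0, 20], 0],
    [[-5, 0, 28], 0],
    [[-2, 0, 30], 0],
    [[-2, 0, 30], 0],
  ],
  gripper=-1,
)

```text
time_s: 25.15
position: [0.5975, -0.2953, 0.1562]
ee_rot: [1.298, 1.504, 1.161]
ft_force: [1.3, -0.7, -0.4]
finger_gap: -0.0002
```

```bash
python3 p.py 622 -271 140 82.3 5 20
```

```text
t 25.15 pos [ 597.5 -295.3  156.2] yaw 82.17 gap -0.2 F [ 1.3 -0.7 -0.4] q7 1.53 left [ 24.5  24.3 -16.2] 0.13 dist 38.1 tilt [ 0.027  0.061 -0.998]
[[[9.0, 13.0, 10.0], -0.1], [[9.0, 13.0, 10.0], -0.1], [[0.0, 0.0, 0.0], -0.0], [[0.0, 0.0, 0.0], -0.0], [[0.0, 0.0, 0.0], -0.0]] end [ 622. -271.  140.] 0.0
```

Emit:
drive_tool(
  targets=[
    [[0, 12, 12], 0],
    [[0, 8, 12], 0],
    [[0, 2, 4], 0],
    [[0, 0, 0], 0],
  ],
)

```text
time_s: 25.48
position: [0.6352, -0.2767, 0.1545]
ee_rot: [1.261, 1.502, 1.124]
ft_force: [0.6, -0.1, -0.2]
finger_gap: -0.0001
```

```bash
python3 p.py 624 -271 65 82.3 5 20;python3 - <<'E'
from h import *
im,d=grab('side','side40')
cv2.imwrite('pics/c43.png',cv2.convertScaleAbs(cv2.resize(im[130:400,250:480,::-1],None,fx=3,fy=2.2,interpolation=cv2.INTER_CUBIC),alpha=2))
E
```

```text
t 25.48 pos [ 635.2 -276.7  154.5] yaw 82.16 gap -0.1 F [ 0.6 -0.1 -0.2] q7 1.51 left [-11.2   5.7 -89.5] 0.14 dist 90.4 tilt [ 0.03   0.062 -0.998]
[[[18.0, -0.4, -2.8], -0.0], [[18.0, -0.4, -2.8], -0.0], [[18.0, -0.4, -2.8], -0.0], [[18.0, -0.3, -2.8], -0.0], [[18.0, -0.3, -2.8], -0.0]] end [ 624. -271.   65.] 0.0
```

View pics/c43.png

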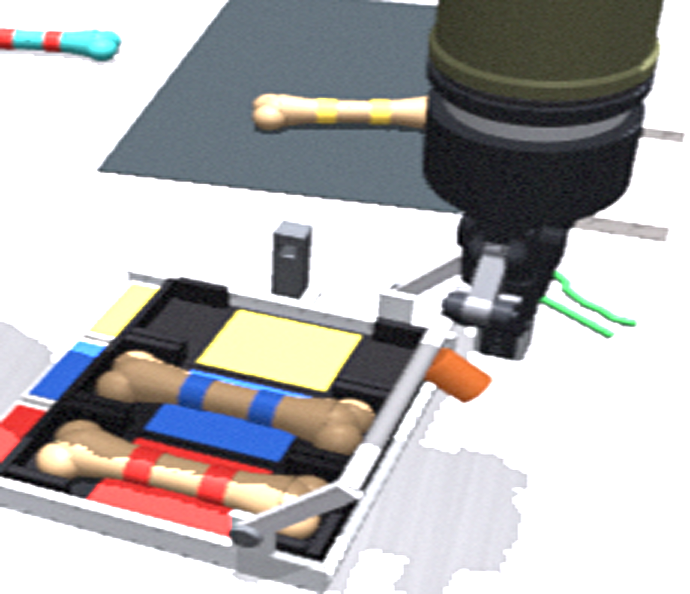

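Emit:
drive_tool(
  targets=[
    [[18, 0, -1], 0],
    [[20, 0, -1], 0],
    [[20, 0, -1], 0],
    [[18, 0, -1], 0],
    [[6, 0, 0], 0],
  ],
)

```text
time_s: 25.95
position: [0.6275, -0.2763, 0.07]
ee_rot: [1.282, 1.508, 1.14]
ft_force: [-1.1, -0.3, -0.6]
finger_gap: -0.0
```

```bash
python3 p.py 626 -271 65 82.3 5 20;python3 - <<'E'
from h import *
im,d=grab('side','side41')
cv2.imwrite('pics/c44.png',cv2.convertScaleAbs(cv2.resize(im[130:400,250:480,::-1],None,fx=3,fy=2.2,interpolation=cv2.INTER_CUBIC),alpha=2))
E
```

```text
t 25.95 pos [ 627.5 -276.3   70. ] yaw 81.9 gap -0.0 F [-1.1 -0.3 -0.6] q7 1.46 left [-1.5  5.3 -5. ] 0.4 dist 7.4 tilt [ 0.026  0.057 -0.998]
[[[5.2, 4.7, -2.4], -0.4], [[0.0, 0.0, 0.0], -0.0], [[0.0, 0.0, 0.0], -0.0], [[0.0, 0.0, 0.0], -0.0], [[0.0, 0.0, 0.0], -0.0]] end [ 626. -271.   65.] 0.0
```

View pics/c44.png

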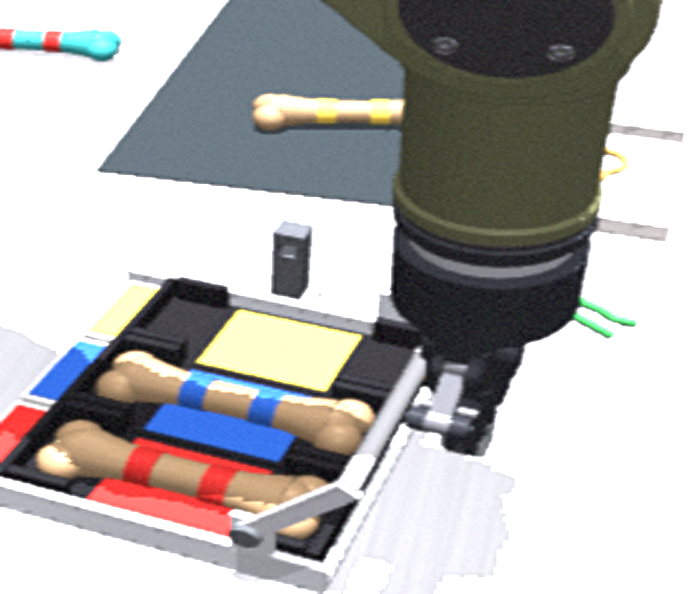

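Emit:
drive_tool(
  targets=[
    [[0, 0, -10], 0],
    [[0, 0, -14], 0],
    [[0, 0, -14], 0],
  ],
)

```text
time_s: 26.25
position: [0.5967, -0.2731, 0.0721]
ee_rot: [1.058, 1.501, 0.914]
ft_force: [7.7, -0.6, 5.9]
finger_gap: 0.0001
```

```bash
python3 p.py 545 -262 70 82.3 5 20;python3 - <<'E'
from h import *
im,d=grab('side','side42')
cv2.imwrite('pics/c45.png',cv2.convertScaleAbs(cv2.resize(im[130:400,250:480,::-1],None,fx=3,fy=2.2,interpolation=cv2.INTER_CUBIC),alpha=2))
E
```

```text
t 26.25 pos [ 596.7 -273.1   72.1] yaw 81.81 gap 0.1 F [ 7.7 -0.6  5.9] q7 1.44 left [-51.7  11.1  -2.1] 0.49 dist 53.0 tilt [ 0.042  0.055 -0.998]
[[[0.2, 1.2, -18.0], -0.2], [[0.2, 1.2, -18.0], -0.2], [[0.2, 1.3, -18.0], -0.2], [[0.0, 0.0, 0.0], -0.0], [[0.0, 0.0, 0.0], -0.0]] end [ 545. -262.   70.] 0.0
```

View pics/c45.png

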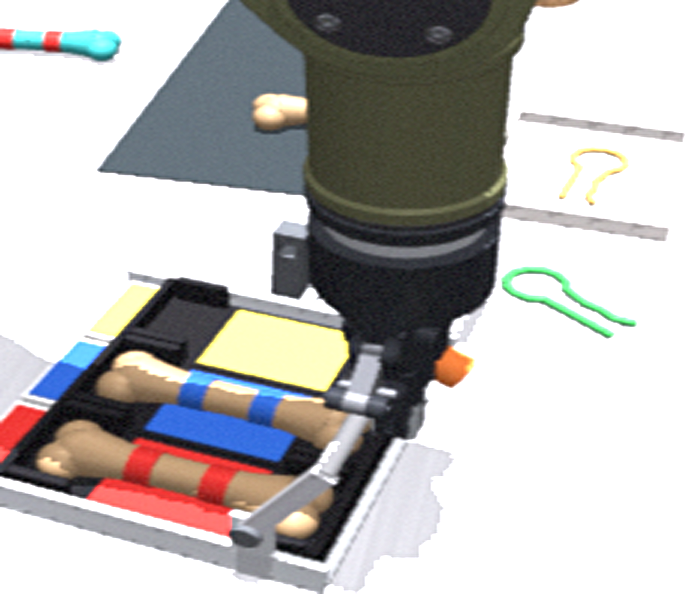

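Moving with it. Continue.

Emit:
drive_tool(
  targets=[
    [[0, 0, -14], 0],
    [[0, 0, -14], 0],
    [[0, 0, -14], 0],
    [[0, 0, -14], 0],
  ],
)

```text
time_s: 26.63
position: [0.5496, -0.2683, 0.0789]
ee_rot: [0.772, 1.488, 0.626]
ft_force: [1.2, 0.3, -1.4]
finger_gap: -0.0
```

```bash
python3 p.py 545 -262 70 82.3 5 20;python3 - <<'E'
from h import *
im,d=grab('side','side43')
cv2.imwrite('pics/c46.png',cv2.convertScaleAbs(cv2.resize(im[130:400,250:480,::-1],None,fx=3,fy=2.2,interpolation=cv2.INTER_CUBIC),alpha=2))
E
```

```text
t 26.63 pos [ 549.6 -268.3   78.9] yaw 81.72 gap -0.0 F [ 1.2  0.3 -1.4] q7 1.41 left [-4.6  6.3 -8.9] 0.58 dist 11.8 tilt [ 0.067  0.048 -0.997]
[[[9.0, 5.1, -6.0], -0.6], [[0.0, 0.0, 0.0], -0.0], [[0.0, 0.0, 0.0], -0.0], [[0.0, 0.0, 0.0], -0.0], [[0.0, 0.0, 0.0], -0.0]] end [ 545. -262.   70.] 0.0
```

View pics/c46.png

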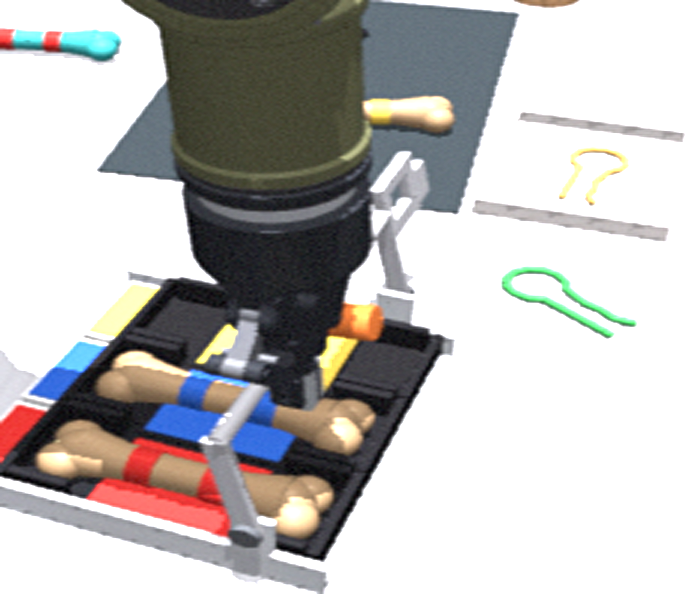

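Just past upright. A bit further; then it falls.

Emit:
drive_tool(
  targets=[
    [[0, 0, -12], 0],
    [[0, 0, -12], 0],
    [[-3, 0, -6], 0],
    [[-3, 0, 0], 0],
  ],
)

```text
time_s: 27.02
position: [0.5159, -0.2667, 0.0859]
ee_rot: [0.751, 1.491, 0.602]
ft_force: [0.5, 0.7, -0.3]
finger_gap: -0.0002
```

```bash
python3 p.py 545 -262 130 82.3 5 20;python3 - <<'E'
from h import *
im,d=grab('side','side44')
cv2.imwrite('pics/c47.png',cv2.convertScaleAbs(cv2.resize(im[130:400,250:480,::-1],None,fx=3,fy=2.2,interpolation=cv2.INTER_CUBIC),alpha=2))
E
```

```text
t 27.02 pos [ 515.9 -266.7   85.9] yaw 81.57 gap -0.2 F [ 0.5  0.7 -0.3] q7 1.41 left [29.1  4.7 44.1] 0.73 dist 53.1 tilt [ 0.066  0.045 -0.997]
[[[-14.0, 3.8, 10.0], -0.2], [[-14.0, 3.7, 10.0], -0.2], [[-14.0, 3.7, 10.0], -0.2], [[0.0, 0.0, 0.0], -0.0], [[0.0, 0.0, 0.0], -0.0]] end [ 545. -262.  130.] 0.0
```

View pics/c47.png

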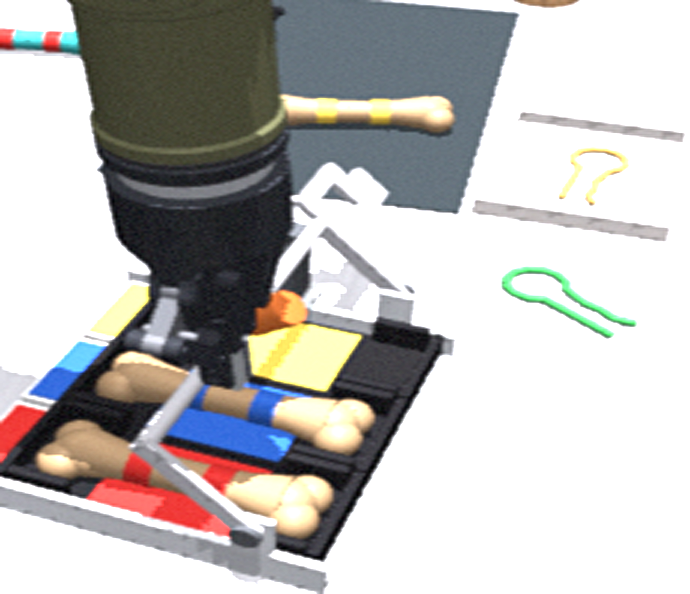

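Emit:
drive_tool(
  targets=[
    [[-15, 0, 8], 0],
    [[-25, 0, 8], 0],
    [[-25, 0, 5], 0],
    [[-10, 0, 0], 0],
    [[0, 0, 0], 0],
  ],
)

```text
time_s: 27.48
position: [0.5359, -0.2745, 0.1673]
ee_rot: [0.737, 1.489, 0.588]
ft_force: [1.2, 0.1, -0.2]
finger_gap: 0.0
```

Emit:
drive_tool(
  targets=[
    [[0, 0, 0], 0],
    [[0, 0, 0], 0],
    [[0, 0, 0], 0],
    [[0, 0, 0], 0],
    [[0, 0, 0], 0],
  ],
)

```text
time_s: 27.9
position: [0.5356, -0.2743, 0.1654]
ee_rot: [0.764, 1.491, 0.615]
ft_force: [-0.5, 0.0, -0.0]
finger_gap: -0.0002
```

```bash
python3 p.py 545 -262 130 82.3 5 20;python3 - <<'E'
from h import *
im,d=grab('side','side45')
cv2.imwrite('pics/c48.png',cv2.convertScaleAbs(cv2.resize(im[130:400,220:480,::-1],None,fx=3,fy=2.2,interpolation=cv2.INTER_CUBIC),alpha=1.7))
P=cloud('side',d)
o=np.array([.501,-.2073]); a=np.radians(-7.7); Rr=np.array([[np.cos(a),-np.sin(a)],[np.sin(a),np.cos(a)]])
L=(P[...,:2]-o)@Rr*1000; Z=P[...,2]
for y in(-100,-50,50,90):
    m=(abs(L[...,1]-y)<8)&(abs(L[...,0]+20)<15)&(Z>.046)&(Z<.1); print(y,m.sum(),np.median(L[m],axis=0) if m.any() else '',np.percentile(Z[m],[50,95]) if m.any() else '')
E
```

```text
t 27.9 pos [ 535.6 -274.3  165.4] yaw 81.56 gap -0.2 F [-0.5  0.  -0. ] q7 1.48 left [  9.4  12.3 -35.4] 0.74 dist 38.6 tilt [ 0.066  0.046 -0.997]
[[[18.0, 5.8, 2.7], -0.4], [[18.0, 5.7, 2.7], -0.4], [[0.0, 0.0, 0.0], -0.0], [[0.0, 0.0, 0.0], -0.0], [[0.0, 0.0, 0.0], -0.0]] end [ 545. -262.  130.] 0.0
-100 65 [ -19.30658512 -100.11916117] [0.05401063 0.05602367]
-50 61 [-19.34452579 -50.67784457] [0.05392359 0.05542373]
50 44 [-18.81031096  50.51593652] [0.0534127  0.05639801]
90 0
```

View pics/c48.png

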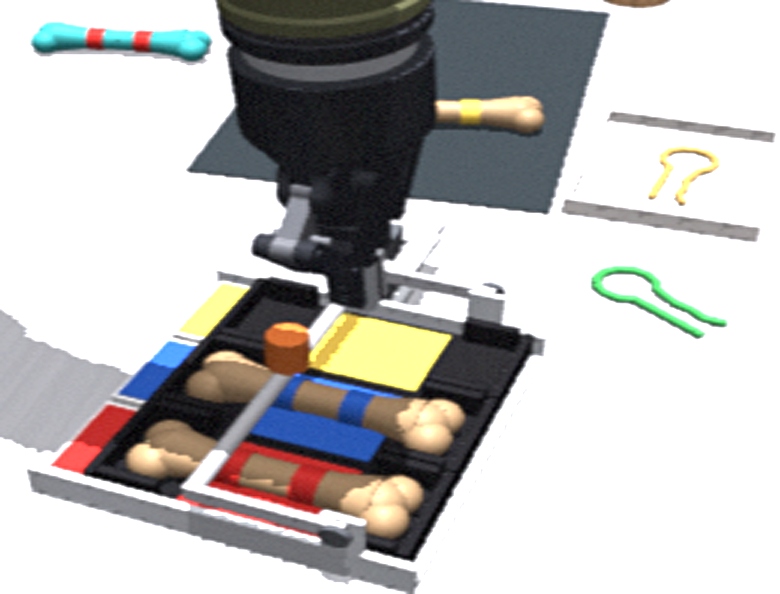

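```bash
python3 - <<'E'
from h import *
grab('top','top46'); grab('side','side46')
E
python3 bone.py 46 .026 .045
python3 - <<'E'
import sys; sys.path.insert(0,'.')
from h import *
for t in('0','46'):
    im=cv2.imread(f'pics/side{t}.png');P=cloud('side',np.load(f'pics/side{t}.npy'));h=cv2.cvtColor(im,cv2.COLOR_BGR2HSV)
    m=(h[...,0]>24)&(h[...,0]<34)&(h[...,1]>140)&(P[...,1]>.1)&(P[...,1]<.28)&(P[...,0]<.6)&(P[...,0]>.4); q=P[m]; print('yellow',len(q),q[:,:2].mean(0),q[:,0].max())
s=ctrl.state(); print(s['time_s'],s['ft_force'])
E
```

```text
top band 39 [ 22.9 -71.2] 0.0377 0.0421
top bone 764 xr [-71.3  75.5] yr [-91.1 -49.9] ((1.91497802734375, -71.29351043701172), (43.13127899169922, 148.29148864746094), 89.89385986328125)
  end -80 [-90.4 -49.8] z 0.0438
  end 50 [-91.6 -50.1] z 0.0439
side band 97 [-16.4 -76.1] 0.0343 0.0409
side band 149 [ 21.2 -75.5] 0.0348 0.0399
side bone 1679 xr [-85.2  75.1] yr [-93.7 -46.5] ((-0.750091552734375, -65.61820983886719), (79.90571594238281, 171.26229858398438), 89.21177673339844)
  end -80 [-93.4 -46.9] z 0.0426
  end 50 [-93.2 -47.6] z 0.0422
yellow 43 [0.48650905 0.19675452] 0.5129764058650321
yellow 20 [0.50657168 0.20247961] 0.5130205977847146
28.05 [-0.09347372 -0.68009169 -0.21763549]
```

View pics/top46.png

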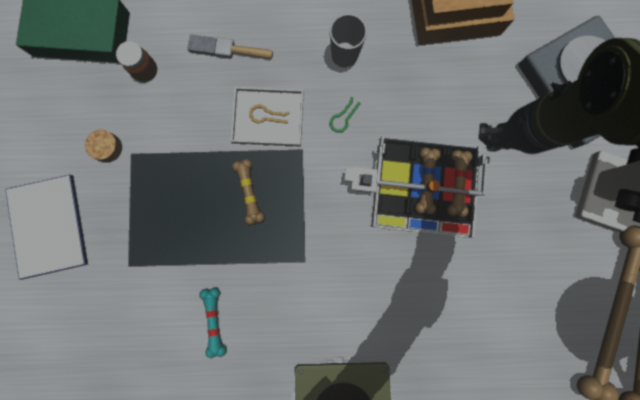

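The picture shows the clip in the dish at (268,115), both bones under the shut bar at (430,183) and (460,183), the yellow bone still at (248,192), and the arm clear. Everything is in place, so I am handing in.

```bash
python3 -c "
from plant import sign_off
print(sign_off())"
```

```text
the job is handed in; nothing more can be done
None
```

I completed every step of the task and handed the job in at about 28 s of the 72 s allowed; no verdict was reported.

**What I did:**
1. I pulled the clip out of the pin and laid it in the white dish.
2. I swung the keeper fully open.
3. I set the red-banded bone down in the red slot, with light contact before I opened the fingers.
4. I pushed the keeper past upright so that it fell shut.

**Last checks from the camera images:**
- **Red bone:** it lies about 2 mm from the slot's middle along its length and under 1 mm sideways. It is aligned within about 0.2° and sits as high as the blue bone.
- **Keeper:** it is shut, with the top of the bar 54–56 mm above the table.
- **Clip:** it lies flat in the dish.
- **Other bones:** the yellow bone is where it started. The blue bone shows no movement in the pictures.
- **Robot:** the arm is clear of everything and reads no contact force.

**Things that disagreed or went wrong:**
- **TCP height:** the reported TCP sat about 30–35 mm below the visible fingertips. I set heights from the images and contact force instead.
- **Camera offset:** the two cameras differed by about 4 mm, so I used values in between, or compared fingers and object in the same image.
- **First keeper lift:** pinching the knob slipped and the bar fell shut once. I then gripped the bar itself, which worked.
- **Tool tilt:** the tool drifted up to about 6° off vertical along the way, with no harm to the placing.

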